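# Set the washed cups and pail to dry and start the blower

## Robot

A 7-joint arm with a two-finger parallel gripper is mounted at the origin on the work surface. World frame = base frame: x ahead of the robot, y to its left, z up, the work surface at z = 0. Lengths are in mm, angles in rad, forces in N, time in s.
With the tool pointing down it reaches from about 400 to 850 mm from the base axis. Payload 4.5 kg.
Tool frame: the origin (TCP) lies midway between the tips of the shut fingers; the grasp point (between the pads) lies 19 mm behind it (robot.tcp_to_grasp is the distance from the TCP to the grasp point, in mm); z points along the fingers, y is the line along which they close (so a half turn about z gives the same grasp; the last joint's range is limited). The gripper opens to 85 mm and grips with 20 to 120 N. Pads are 22 mm wide; open, the fingers measure 114 mm over their backs; the gripper's body (76 mm by 85 mm) begins 54 mm behind the grasp point. The pads swing forward as they close: fully open they stand 13 mm farther back than shut.
Start: joints at [1.316, 0.689, -0.195, 1.565, 0.157, 0.902, -0.215], TCP at [178.03, -599.132, 231.317] pointing down, gripper open.
Joint ranges: [-3.01, 3.01], [-0.46, 2.08], [-1.47, 1.51], [0.13, 2.56], [-1, 4.14], [0.04, 2.09], [-2.66, 2.66]. Speed limits (rad/s): [2.57, 2.57, 3.14, 3.14, 3.14, 3.14, 3.14].

## Interface

Orientations are given as a unit quaternion [w, x, y, z].
In Python, from workcell import robot gives the robot as it stands.
- The arm moves only by the tool drive_tool, never from a script. Its argument "deltas" is one flat list of numbers, 7 for each row, row after row: the shift along the tool's x, y, z in m, then the turn, a rotation vector about the tool's x, y, z in degrees, then the opening, from 0 (shut) to 1 (fully open). In form: [x, y, z, ax, ay, az, fingers, x, y, z, ax, ay, az, fingers, ...]. A call has 1 to 5 rows; each row shifts and turns the commanded pose from where the row before left it, along the tool's axes as they then stand; what a row does not reach is not made up. A row lasts 1/12 s, in which the tool goes at most 41.7 mm and 7.16 degrees, less where a joint would pass 70% of its speed; a pose out of reach is approached as far as the arm can. A call with a gripper value outside its range is refused whole. The fingers move at their own pace and stop on an object; the grip force is fixed at half the most. Time passes only in rows, so rows that do not move let the fingers close. It gives the time, the measured TCP pose, the force, the opening and the grip force at its end, in the units of the state.
- robot.observe(): the state, without advancing time (a new reading comes with each control period).
- robot.grab_frame(name): name is "scene" or "top" or "wrist"; returns a dict with "frame" (420x560x3 uint8, red, green, blue), "K" (3x3 intrinsics, pixels), "position" and "attitude" of the camera in the world; the wrist camera has in their place "tool_from_camera" (4x4, takes a point from camera to tool coordinates, whose origin is the TCP and whose axes are the flange's). Camera axes: x right, y up, looking along -z (the intrinsics and any distortion apply to the point x, -y, -z); pixel columns grow to the right and rows downward; lengths in mm; the calibration is good to about 2 mm. A picture is of the moment at which its call begins: read the wrist's pose just before it. There is no depth.
- robot.job_done(): hands the job in; it is judged then, once.
The state is a dict: "clock": time; "joints": joint angles; "qvel": joint speeds; "tau": joint torques, N m; "tcp_pos": TCP position; "eef_rot": TCP orientation; "contact_force": force on the tool from outside, world axes, zero at the start; "ft_torque": the same for the moment, N m; "width": opening from 0.0 (shut) to 1.0 (fully open); "gripper_force": force on a finger pad.
Only numpy, scipy, OpenCV 4.12 (cv2) and the standard library are available. Lean on these libraries where they do the work, as an engineer would, in place of code of your own. Each camera call takes 0.05 s, during which the arm holds its last target. There are 200 camera calls.

## Task

Get the washed things drying: turn every square steel cup lying on the bench over, mouth down, onto a peg of its own so that it stands with its rim flat on the rack, and swing up the pail's bail and hang the pail by it in the dips of the twin-pronged hook. Only when everything is loaded, turn the blower's timer dial clockwise exactly three clicks from where it stands (off). Leave the trays, bottle and brush where they are.

Things in the scene. Friction and masses are not known exactly. Their poses are not given: they have to be found in the camera images.
- cup0: square stainless cup, open at one end, 56 x 56 mm outside and 80 mm long, walls 3 mm, closed end 4 mm, 110 to 225 g. It starts lying on a flat side with its mouth more or less to the robot's right (-y, within 40 degrees). Origin: centre of the flat side it starts lying on; x runs along the cup out of its mouth, z points from that side through the cup (up at the start). On its peg its x points straight down. It may be absent (None)
- cup0_mid (a point): the middle of cup0, 28 mm from every side and 40 mm from either end; axes as cup0's
- cup0_mouth (a point): the middle of cup0's mouth, in the plane of its rim; axes as cup0's
- cup1: another cup, the same as cup0; it may be absent (None)
- cup1_mid (a point): the middle of cup1, 28 mm from every side and 40 mm from either end; axes as cup1's
- cup1_mouth (a point): the middle of cup1's mouth, in the plane of its rim; axes as cup1's
- cup2: another cup, the same as cup0; it may be absent (None)
- cup2_mid (a point): the middle of cup2, 28 mm from every side and 40 mm from either end; axes as cup2's
- cup2_mouth (a point): the middle of cup2's mouth, in the plane of its rim; axes as cup2's
- rack: fixed drying rack: a dark plate 120 mm (x) by 300 mm (y), 12 mm thick, with three upright round white posts (pegs) 36 mm in diameter in a row along its y, 110 mm apart, tops rounded to 12 mm diameter, 60 mm above the plate (lower than a cup is deep). Origin: centre of the plate's underside, on the bench; z up
- peg0 (a point): foot of the first peg (rack y = -110 mm), on its axis at the top of the plate; the rim of a seated cup lies at this height
- peg1 (a point): foot of the middle peg (y = 0), on its axis at the top of the plate; the rim of a seated cup lies at this height
- peg2 (a point): foot of the last peg (y = +110 mm), on its axis at the top of the plate; the rim of a seated cup lies at this height
- pail: round steel pail, open, 90 mm across the foot, 116 mm across the rim, 95 mm high, wall 3 mm, about 0.4 to 0.6 kg, standing loose on the bench. Origin: centre of its underside; z up; its bail lies out to its -x side at the start and turns about an axis along its y
- bail_hinge (a point): middle of the bail's hinge axis, 85 mm above the pail's underside; the axes are the pail's
- bail_bar (a point): middle of the straight top bar of the bail. The bail is an 8 mm round steel wire: two arms at 68 mm either side of the pail's middle, and a bar parallel to the hinge axis, 100 mm from it, straight for 110 mm (along this point's y). There is 38 mm between the bar and the pail's rim when the bail lies flat; the bail does not rub on the pail. Upright, the bar is 185 mm above the pail's underside
- bail (a joint): angle of the bail to the pail: 0 lying flat and level to the pail's -x side (a stop; it falls back there under its own weight if let go), 1.57 upright, 3.14 flat on the other side; moves easily, with slight friction
- hook: fixed hook stand: base plate 200 x 160 x 12 mm, a post 107 mm behind the seat (+x side) 257 mm high, and two parallel steel prongs of 10 mm wire at y = -36 and +36 mm, which run from the post towards -x, dip slightly at x = 0 and end in upturned tips at x = -34 mm, 275 mm above the bench. Origin: on the bench below the seat; z up, -x to where the tips point
- hook_seat (a point): where the middle of the bail's bar lies when it rests in the dips of both prongs, along the stand's y: 249 mm above the bench, midway between the prongs
- dial (a joint): angle of the black timer dial, 0 at off (end stop), growing clockwise from above, in firm clicks of 0.419 rad (24 degrees) up to 6 clicks; it needs up to about 0.15 N m to pass from click to click and settles in the nearest click when let go
- dial_grip (a point): on the dial's axis, 12 mm below the top of its bar grip and 124 mm above the bench. The bar grip is 58 mm long, along this point's x, 14 mm thick and 34 mm high, on a disc of 60 mm; z up. The dial sits in the middle of the top of the fixed white drying blower, 150 x 170 mm and 90 mm high
- trays: two stacked moulded-fibre trays, 150 x 210 mm, 91 mm high: leave alone. Origin: centre of the underside
- sanitiser: white bottle 64 mm in diameter, 140 mm high: leave alone. Origin: centre of the underside
- brush: white cleaning brush, 220 mm long, lying on the bench: leave alone. Origin: at its middle
There are look-alikes about, which are no part of the job. What is shaped like the cup1 but green is not meant. Leave any pink look-alike of the cup2 alone.

How it is judged:
By the outcome, as a careful person would: the job done as asked, in the order asked, and still so for the second after the job is handed in, with the robot touching nothing.
Of cup0, cup1, cup2 only 2 to 3 are there at a start; the rules pass over those that are not, and their reading is None.
At some moment in a run one of cup0, cup1, cup2, pail may be knocked a few centimetres aside while the robot is not near it.
It also fails if it takes over 210 s, if anything falls off the work surface, if the arm or the gripper's body presses on something with over 40 N, if the wrist force passes 120 N, or if a joint passes its speed limit or range.

## Working session

There is one attempt and no reset: what is moved stays moved. The work goes in short steps, Python scripts to look and compute and a tool call to move; the robot and the scene stay as the last step left them, time stands still between calls to the robot, and variables do not carry over. Pictures are saved under pics/ and viewed, at most 14 in all, crops included, and the job is handed in when it is done.

Besides the shell and the picture viewer there is one more tool, called after "Request:" as name(argument=value, ...), one argument or row to a line, values as JSON. drive_tool: Moves the arm, as the interface text tells. Its arguments: {"type":"object","properties":{"deltas":{"type":"array"}},"required":["deltas"]}

```bash
mkdir -p pics; ls
cat > h.py <<'E'
import numpy as np, cv2
from scipy.spatial.transform import Rotation as R
from workcell import robot
def q2R(q): return R.from_quat([q[1],q[2],q[3],q[0]]).as_matrix()
def cam(name):
    o=robot.observe(); f=robot.grab_frame(name)
    K=np.array(f["K"])
    if name=="wrist":
        T=np.array(f["tool_from_camera"]); Rt=q2R(o["eef_rot"])
        Rc=Rt@T[:3,:3]; p=Rt@T[:3,3]+np.array(o["tcp_pos"])
    else:
        p=np.array(f["position"]); a=np.array(f["attitude"]); Rc=a if a.shape==(3,3) else q2R(a)
    return f["frame"],K,Rc,p,f
def save(img,n): cv2.imwrite("pics/"+n,cv2.cvtColor(img,cv2.COLOR_RGB2BGR))
def ray(uv,K,Rc):
    d=np.linalg.inv(K)@np.array([uv[0],uv[1],1.0]); d=Rc@np.array([d[0],-d[1],-d[2]]); return d/np.linalg.norm(d)
def onz(uv,z,K,Rc,p):
    d=ray(uv,K,Rc); return p+d*(z-p[2])/d[2]
def proj(P,K,Rc,p):
    c=Rc.T@(np.asarray(P,float)-p); c=np.array([c[0],-c[1],-c[2]]); u=K@c; return u[:2]/u[2]
def tri(rs):  # list of (p,d)
    A=np.zeros((3,3));b=np.zeros(3)
    for p,d in rs:
        M=np.eye(3)-np.outer(d,d);A+=M;b+=M@p
    x=np.linalg.solve(A,b); return x,[np.linalg.norm((np.eye(3)-np.outer(d,d))@(x-p)) for p,d in rs]
E
python3 - <<'E'
from h import *
import pickle
o=robot.observe(); print(o)
D={}
for n in("scene","top"):
    im,K,Rc,p,f=cam(n); save(im,n+"0.png"); D[n]=(im,K,Rc,p); print(n,K.tolist(),p,Rc.round(3).tolist(),[k for k in f])
im,K,Rc,p,f=cam("wrist"); print(K.tolist(),np.array(f["tool_from_camera"]).round(3).tolist(),f.keys())
pickle.dump(D,open("d0.pkl","wb"))
E
```

```text
pics
{'clock': 0.0, 'joints': array([ 1.31579593,  0.69001558, -0.19453531,  1.5663718 ,  0.15729239,
        0.90249828, -0.21512609]), 'qvel': array([ 1.18484943e-03, -1.55026584e-04,  5.02177731e-04,  5.81292894e-04,
        2.38895391e-03,  4.81525265e-04, -9.76999091e-05]), 'tau': array([ 1.86323869e-04, -5.39604771e+01, -1.26691818e+00, -1.58545536e+01,
        8.98087659e-03,  9.21389437e-03, -2.20748944e-06]), 'tcp_pos': array([ 177.7750581 , -598.48712189,  230.45747857]), 'eef_rot': array([-9.30124593e-04,  9.89586661e-01,  1.43935185e-01, -1.94190038e-04]), 'contact_force': array([-0.12991177,  0.58810876, -0.47678827]), 'ft_torque': array([-0.00654138, -0.0202313 ,  0.06699189]), 'gripper_force': 0.0, 'width': 0.9983049581576353}
scene [[446.82635271511907, 0.0, 283.99797130109147], [0.0, 446.82635271511907, 207.25747212660028], [0.0, 0.0, 1.0]] [1374.33038639  760.73090162  972.49261488] [[-0.65, -0.437, 0.622], [0.76, -0.388, 0.521], [0.014, 0.811, 0.585]] ['frame', 'K', 'position', 'attitude']
top [[389.0232259626118, 0.0, 273.1851994929488], [0.0, 389.0232259626118, 217.77542644063305], [0.0, 0.0, 1.0]] [ 277.54690624   -5.91457718 1298.78617002] [[-0.004, 0.982, -0.19], [-1.0, -0.008, -0.017], [-0.019, 0.19, 0.982]] ['frame', 'K', 'position', 'attitude']
[[348.5118629605991, 0.0, 276.49825932474175], [0.0, 348.5118629605991, 214.52806734335445], [0.0, 0.0, 1.0]] [[0.0, 0.961, 0.276, 70.004], [1.0, -0.0, -0.001, -0.315], [-0.001, 0.276, -0.961, -142.725], [0.0, 0.0, 0.0, 1.0]] dict_keys(['frame', 'K', 'tool_from_camera'])
```

View pics/scene0.png

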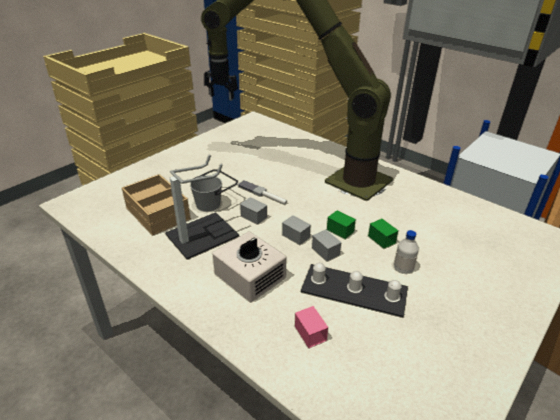

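View pics/top0.png

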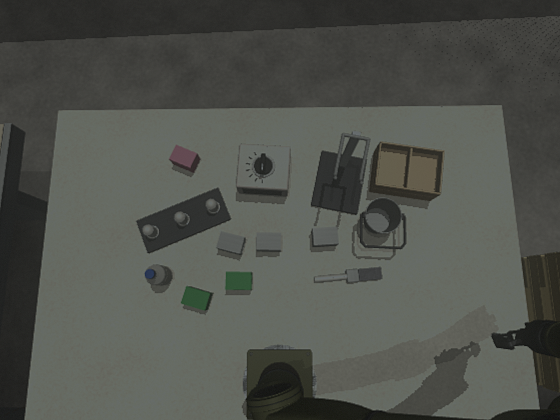

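Run:
```python
from h import *
import pickle
D=pickle.load(open("d0.pkl","rb"))
t=D["top"][0];s=D["scene"][0]
a=cv2.resize(cv2.convertScaleAbs(t[120:300,290:450],alpha=1.7),None,fx=3.3,fy=3.3,interpolation=cv2.INTER_CUBIC)
b=cv2.resize(s[150:260,150:290],(800-a.shape[1],int(110*(800-a.shape[1])/140)),interpolation=cv2.INTER_CUBIC)
b2=cv2.resize(cv2.convertScaleAbs(t[180:310,130:350],alpha=1.7),(800-a.shape[1],int(130*(800-a.shape[1])/220)),interpolation=cv2.INTER_CUBIC)
c=np.zeros((600,800,3),np.uint8);c[:a.shape[0],:a.shape[1]]=a[:600];c[:b.shape[0],a.shape[1]:]=b;c[b.shape[0]:b.shape[0]+b2.shape[0],a.shape[1]:]=b2
save(c,"c1.png")
im,K,Rc,p=D["top"]
# grey top faces
hsv=cv2.cvtColor(im,cv2.COLOR_RGB2HSV)
for c in [(231,242),(269,241),(325,236)]:
    g=im[c[1]-14:c[1]+16,c[0]-18:c[0]+18]; print(c); print(hsv[c[1]-14:c[1]+16:2,c[0]-18:c[0]+18:3,2])
    print(onz(c,56,K,Rc,p).round(0))
```

```text
(231, 242)
[[110 103 107 103 105 106 108 103 104 103 105 105]
 [104 105 108 109 105 103 104 106 105 104 104 105]
 [105 106 106  93  97 105 105 107 106  99 105 107]
 [107 107 103  91  91  91  93 100 108 103 106 103]
 [106 106  94  90  92  90  90  91  92  93 104 103]
 [107 106  89  91  90  91  92  91  90  89  85 109]
 [106 106  90  91  89  90  90  91  92  91  74  96]
 [104 106  90  92  92  92  90  89  90  92  62  98]
 [107 104  88  90  90  92  92  91  92  91  51 108]
 [106 101  90  89  89  91  92  90  91  94  52 109]
 [107  98  71  95  89  91  91  91  91  91  83 107]
 [107 110  69  55  56  86  95  91  90  87  91 107]
 [107 111  74  75  76  67  47  65  97  75 102 107]
 [106  98  71  74  75  75  74  75  60  43 106 103]
 [107 108 110 102  68  70  74  73  74  71 107 105]]
[440. 152.  56.]
(269, 241)
[[107 103 107 106 106 107 104 105 103 106 104 108]
 [102 107 107 104 103 106 105 107 108 103 106 105]
 [102 104 104 110 106 106 106 107 107 106 107 106]
 [104 106  96  96  96  96  95  95  95  97 103 105]
 [108 108  94  95  94  94  93  92  93  93  97 107]
 [104 108  96  95  96  95  95  95  96  9
[... 584 characters left out ...]
104 105  70 110]
 [107 107 107 104 106 107 108 106 105 104  71 107]
 [107 108 103 100  98  97  96  95  95  94  83 107]
 [107 107 102  95  95  95  96  93  94  93  97 104]
 [108  98  95  98  97  96  96  96  95  96  99 106]
 [107  79  91  96  95  96  95  94  93  92  95 106]
 [109  76  79  97  95  95  96  95  94  95  94 105]
 [108  74  74  96  97  96  95  94  93  95  95 105]
 [108  73  71  95  96  96  95  94  95  92  92 106]
 [107  74  64  95  95  95  95  94  95  95  94 107]
 [108  73  60 102  90  77  76  69  62  55  60 106]
 [108  73  39  41  44  48  60  63  70  69 109 107]
 [108  71  76  77  76  77  76  76  75  69 106 106]
 [108  93  75  75  73  72  73  69  70  83 106 107]]
[ 457. -150.   56.]
```

View pics/c1.png

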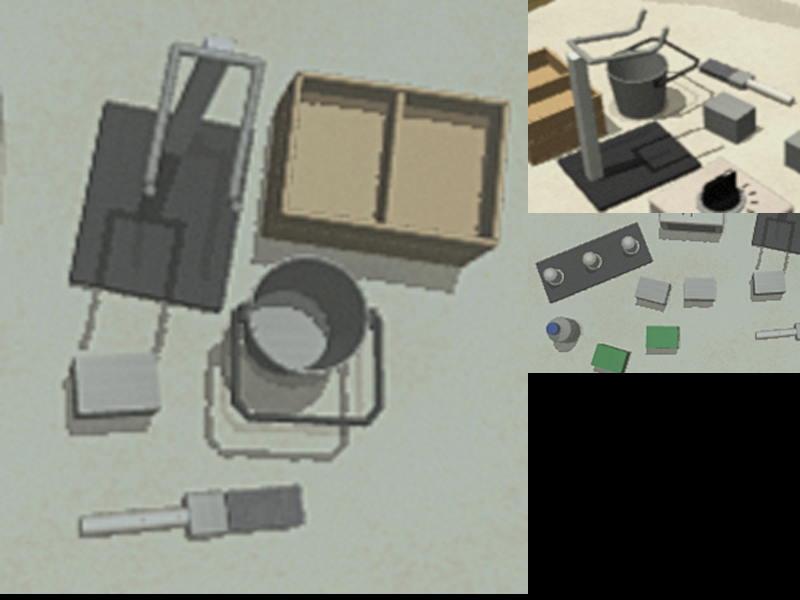

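```bash
cat >> h.py <<'E'
def flood(im,seed,tol):
    b=cv2.bilateralFilter(im,5,20,3); m=np.zeros((im.shape[0]+2,im.shape[1]+2),np.uint8)
    cv2.floodFill(b.copy(),m,seed,0,(tol,)*3,(tol,)*3,4|cv2.FLOODFILL_MASK_ONLY|cv2.FLOODFILL_FIXED_RANGE|(255<<8))
    m=m[1:-1,1:-1]; return cv2.morphologyEx(m,cv2.MORPH_CLOSE,np.ones((5,5)))
def cnt(m):
    return max(cv2.findContours(m,cv2.RETR_EXTERNAL,cv2.CHAIN_APPROX_NONE)[0],key=cv2.contourArea)
def rect_on(m,z,K,Rc,p):
    c=cnt(m)[:,0,:].astype(float); P=np.array([onz(x,z,K,Rc,p)[:2] for x in c],np.float32)
    (cx,cy),(w,h),a=cv2.minAreaRect(P)
    if w<h: w,h,a=h,w,a+90
    return np.array([cx,cy]),w,h,(a+90)%180-90   # long-axis angle from world x
def cen(m):
    M=cv2.moments(m,True); return M["m10"]/M["m00"],M["m01"]/M["m00"]
E
python3 - <<'E'
from h import *
import pickle
D=pickle.load(open("d0.pkl","rb"))
t=D["top"];s=D["scene"]
for a,b in [((231,242),(326,240)),((269,241),(296,226)),((325,236),(254,206))]:
    m=flood(t[0],a,7); r=rect_on(m,56,*t[1:])
    ms=flood(s[0],b,12)
    x,e=tri([(t[3],ray(cen(m),t[1],t[2])),(s[3],ray(cen(ms),s[1],s[2]))])
    print("cup",r[0].round(1),np.round(r[1:],1),"tri",x.round(1),np.round(e,1),m.sum()//255,ms.sum()//255, cen(ms))
for n,z,d in(("rack",12,((0,0),)),):
    v=t[0].max(2); m=((v<70)*255).astype(np.uint8)[:, :]; mm=np.zeros_like(m); mm[183:258,130:236]=m[183:258,130:236]
    mm=cv2.morphologyEx(mm,cv2.MORPH_OPEN,np.ones((3,3)));print("rack",rect_on(mm,12,*t[1:]))
    v=s[0].max(2); ms=np.zeros_like(m); ms[262:316,296:412]=((v<75)*255).astype(np.uint8)[262:316,296:412]
    print("rack scene z=12",rect_on(ms,12,*s[1:]))
# hook base, blower, pail rough
for nm,uv,z in[("bottle",(151,275),140),("greenL",(197,297),56),("greenR",(239,280),56),("pink",(184,156),56),("dial",(263,165),136),("pailrim",(383,217),95),("tipL",(290+150/3.3,120+190/3.3),275),("tipR",(290+238/3.3,120+203/3.3),275),("postL",(290+175/3.3,120+45/3.3),257),("postR",(290+262/3.3,120+60/3.3),257),("barL",(290+250/3.3,120+417/3.3),85),("barR",(290+368/3.3,120+422/3.3),85),("trayL",(290+268/3.3,120+230/3.3),91)]: print(nm,onz(uv,z,*t[1:]).round(0))
# pegs: bright blobs both views
def pegs(im,box,th):
    x0,y0,x1,y1=box; g=im.min(2)[y0:y1,x0:x1]; n,l,st,c=cv2.connectedComponentsWithStats((g>th).astype(np.uint8))
    return [(c[i]+[x0,y0],st[i,4]) for i in range(1,n) if st[i,4]>25]
print(pegs(t[0],(135,185,232,255),100)); print(pegs(s[0],(300,255,412,305),120))
E
```

```text
cup [439.9 154.1] [82.6 54.1 75.5] tri [439.7 156.5  56.7] [0.9 0.9] 412 246 (326.5813008130081, 238.39430894308944)
cup [444.2  31.2] [89.3 55.6 85. ] tri [442.7  32.   56.4] [1.6 1.6] 461 217 (296.1152073732719, 223.1152073732719)
cup [ 459.8 -152.1] [ 79.3  55.7 -85.7] tri [ 458.9 -151.5   57.3] [0.6 0.6] 420 184 (252.7608695652174, 203.89673913043478)
rack (array([521.83660889, 321.4621582 ]), 298.6795349121094, 122.63375091552734, -67.47246932983398)
rack scene z=12 (array([527.5680542 , 325.49884033]), 294.7010803222656, 122.20257568359375, -67.68725776672363)
bottle [332. 378. 140.]
greenL [267. 257.  56.]
greenR [319. 125.  56.]
pink [733. 316.  56.]
dial [671.  46. 136.]
pailrim [ 510. -329.   95.]
tipL [ 586. -158.  275.]
tipR [ 574. -230.  275.]
postL [ 721. -187.  257.]
postR [ 706. -260.  257.]
barL [ 419. -273.   85.]
barR [ 414. -383.   85.]
trayL [ 600. -298.   91.]
[(array([173.28846154, 202.21153846]), np.int32(104)), (array([139.51851852, 200.40740741]), np.int32(27)), (array([171.73333333, 248.46666667]), np.int32(60))]
[(array([355.01675107, 272.86014803]), np.int32(2567)), (array([316.2972973 , 280.91891892]), np.int32(37)), (array([352.74358974, 289.48717949]), np.int32(39)), (array([390.53333333, 298.26666667]), np.int32(45))]
```

```bash
cat > plan.py <<'E'
import sys; from h import *
U=lambda a:np.array([np.cos(np.radians(a)),np.sin(np.radians(a)),0]); k=np.array([0,0,1.])
def pose(head,dn):  # tool z heading 'head' deg, dn = deg below horizontal(90 = straight down), tool x on upper side
    h=U(head);c,s=np.cos(np.radians(dn)),np.sin(np.radians(dn))
    z=h*c-k*s;x=h*s+k*c;return np.column_stack([x,np.cross(z,x),z])
def pick(mang,tilt): # leaning over closed end
    return pose(mang+180,90+tilt)
def rows(P0,R0,P1,R1,n=None,mm=25,deg=5):
    w=R.from_matrix(R0.T@R1).as_rotvec(); d=R0.T@(P1-P0)
    if n is None: n=int(max(np.ceil(np.linalg.norm(d)/mm),np.ceil(np.degrees(np.linalg.norm(w))/deg),1))
    r=R.from_rotvec(w/n).as_matrix(); S=sum(np.linalg.matrix_power(r,i) for i in range(n))
    t=np.linalg.solve(S,d); print("n",n,"row",[float(v) for v in np.r_[np.round(t/1000,4),np.round(np.degrees(w/n),2)]])
def go(*wps,mm=25,deg=5,g=19):
    """wps: (grasp point, R) sequence from the measured pose"""
    o=robot.observe();P=np.array(o["tcp_pos"]);Q=q2R(o["eef_rot"])
    for G,R1 in wps:
        P1=np.asarray(G,float)+g*R1[:,2]; rows(P,Q,P1,R1,mm=mm,deg=deg);P,Q=P1,R1
def st():
    o=robot.observe();Q=q2R(o["eef_rot"]);print("t %.2f"%o["clock"],"tcp",np.round(o["tcp_pos"],1),"gp",np.round(np.array(o["tcp_pos"])-19*Q[:,2],1),"x",Q[:,0].round(2),"z",Q[:,2].round(2),"F",np.round(o["contact_force"],1),"w %.3f gf %.0f"%(o["width"],o["gripper_force"]),"q",o["joints"].round(2))
E
python3 - <<'E'
from plan import *
m=-104.5; c=np.array([440,155,28.])-8*U(m); Rp=pick(m,30)
go(([400,-330,260],pose(45,90)),(c+[0,0,150],Rp),(c+[0,0,2],Rp))
E
```

```text
n 14 row [0.0235, -0.0089, -0.0007, -0.01, -0.0, -2.03]
n 20 row [0.0226, -0.0109, -0.0019, -0.4, -1.46, -1.49]
n 6 row [0.0123, 0.0, 0.0214, 0.0, 0.0, 0.0]
```

Request:
drive_tool(
  deltas=[0.0235, -0.0089, -0.0007, 0, 0, -2.03, 1, 0.0235, -0.0089, -0.0007, 0, 0, -2.03, 1, 0.0235, -0.0089, -0.0007, 0, 0, -2.03, 1, 0.0235, -0.0089, -0.0007, 0, 0, -2.03, 1, 0.0235, -0.0089, -0.0007, 0, 0, -2.03, 1],
)

```text
clock: 0.57
tcp_pos: [273.0, -515.3, 234.6]
eef_rot: [-0.0, 0.973, 0.232, 0.0]
contact_force: [0.7, 0.0, -0.2]
width: 1.003
gripper_force: 0.0
```

Request:
drive_tool(
  deltas=[0.0235, -0.0089, -0.0007, 0, 0, -2.03, 1, 0.0235, -0.0089, -0.0007, 0, 0, -2.03, 1, 0.0235, -0.0089, -0.0007, 0, 0, -2.03, 1, 0.0235, -0.0089, -0.0007, 0, 0, -2.03, 1, 0.0235, -0.0089, -0.0007, 0, 0, -2.03, 1],
)

```text
clock: 0.98
tcp_pos: [351.0, -417.0, 238.2]
eef_rot: [-0.0, 0.948, 0.317, 0.0]
contact_force: [0.3, 0.4, 0.0]
width: 0.999
gripper_force: 0.0
```

Request:
drive_tool(
  deltas=[0.0235, -0.0089, -0.0007, 0, 0, -2.03, 1, 0.0235, -0.0089, -0.0007, 0, 0, -2.03, 1, 0.0235, -0.0089, -0.0007, 0, 0, -2.03, 1, 0.0235, -0.0089, -0.0007, 0, 0, -2.03, 1],
)

```text
clock: 1.32
tcp_pos: [400.1, -329.4, 241.0]
eef_rot: [-0.0, 0.924, 0.383, 0.0]
contact_force: [0.7, 0.3, -0.3]
width: 0.996
gripper_force: 0.0
```

Request:
drive_tool(
  deltas=[0.0226, -0.0109, -0.0019, -0.4, -1.46, -1.49, 1, 0.0226, -0.0109, -0.0019, -0.4, -1.46, -1.49, 1, 0.0226, -0.0109, -0.0019, -0.4, -1.46, -1.49, 1, 0.0226, -0.0109, -0.0019, -0.4, -1.46, -1.49, 1, 0.0226, -0.0109, -0.0019, -0.4, -1.46, -1.49, 1],
)

```text
clock: 1.73
tcp_pos: [435.2, -208.8, 244.2]
eef_rot: [0.041, 0.895, 0.441, -0.052]
contact_force: [0.9, 1.0, -0.5]
width: 1.0
gripper_force: 0.0
```

Request:
drive_tool(
  deltas=[0.0226, -0.0109, -0.0019, -0.4, -1.46, -1.49, 1, 0.0226, -0.0109, -0.0019, -0.4, -1.46, -1.49, 1, 0.0226, -0.0109, -0.0019, -0.4, -1.46, -1.49, 1, 0.0226, -0.0109, -0.0019, -0.4, -1.46, -1.49, 1, 0.0226, -0.0109, -0.0019, -0.4, -1.46, -1.49, 1],
)

```text
clock: 2.15
tcp_pos: [454.2, -85.2, 231.2]
eef_rot: [0.081, 0.858, 0.496, -0.104]
contact_force: [0.2, 0.4, 0.4]
width: 1.0
gripper_force: 0.0
```

Request:
drive_tool(
  deltas=[0.0226, -0.0109, -0.0019, -0.4, -1.46, -1.49, 1, 0.0226, -0.0109, -0.0019, -0.4, -1.46, -1.49, 1, 0.0226, -0.0109, -0.0019, -0.4, -1.46, -1.49, 1, 0.0226, -0.0109, -0.0019, -0.4, -1.46, -1.49, 1, 0.0226, -0.0109, -0.0019, -0.4, -1.46, -1.49, 1],
)

```text
clock: 2.57
tcp_pos: [455.8, 37.5, 203.4]
eef_rot: [0.12, 0.814, 0.546, -0.155]
contact_force: [0.7, -0.4, -0.4]
width: 1.0
gripper_force: 0.0
```

Request:
drive_tool(
  deltas=[0.0226, -0.0109, -0.0019, -0.4, -1.46, -1.49, 1, 0.0226, -0.0109, -0.0019, -0.4, -1.46, -1.49, 1, 0.0226, -0.0109, -0.0019, -0.4, -1.46, -1.49, 1, 0.0226, -0.0109, -0.0019, -0.4, -1.46, -1.49, 1, 0.0226, -0.0109, -0.0019, -0.4, -1.46, -1.49, 1],
)

```text
clock: 2.98
tcp_pos: [439.4, 155.1, 162.1]
eef_rot: [0.159, 0.764, 0.592, -0.204]
contact_force: [1.1, -0.7, 0.4]
width: 1.003
gripper_force: 0.0
```

```bash
cat >> plan.py <<'E'
def cupov(im,K,Rc,p,c,m):
    im=im.copy();n=U(m+90);q=[proj(np.r_[c[:2],56]+a*40*U(m)+b*28*n,K,Rc,p) for a,b in((1,1),(1,-1),(-1,-1),(-1,1))]
    cv2.polylines(im,[np.int32(q)],True,(255,0,0));return im
E
python3 - <<'E'
from plan import *
st()
im,K,Rc,p,f=cam("wrist"); save(cupov(im,K,Rc,p,(440,155),-104.5),"w1.png")
c=np.array([440,155,28.])-8*U(-104.5); go((c+[0,0,3],pick(-104.5,30)))
E
```

```text
t 2.98 tcp [439.4 155.1 162.1] gp [441.7 164.3 178.6] x [ 0.22  0.84 -0.5 ] z [-0.12 -0.48 -0.87] F [ 1.1 -0.7  0.4] w 1.003 gf 0 q [-0.52  0.79 -0.25  1.81  0.52  1.08 -1.36]
n 6 row [0.0108, 0.0008, 0.0216, 0.01, -0.06, 0.11]
```

View pics/w1.png

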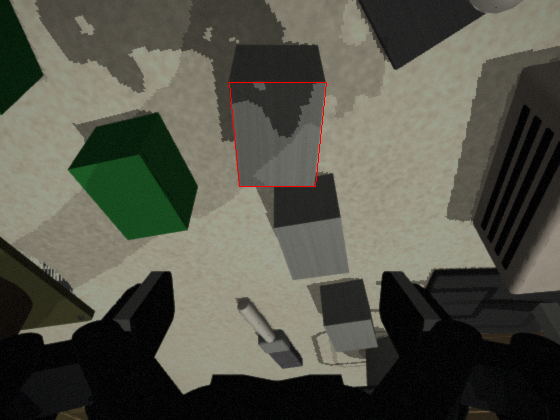

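Request:
drive_tool(
  deltas=[0.0108, 0.0008, 0.0216, 0, 0, 0.1, 1, 0.0108, 0.0008, 0.0216, 0, 0, 0.1, 1, 0.0108, 0.0008, 0.0216, 0, 0, 0.1, 1, 0.0108, 0.0008, 0.0216, 0, 0, 0.1, 1, 0.0108, 0.0008, 0.0216, 0, 0, 0.1, 1],
)

```text
clock: 3.45
tcp_pos: [441.9, 145.8, 40.9]
eef_rot: [0.159, 0.767, 0.588, -0.203]
contact_force: [0.7, 0.0, -0.3]
width: 0.998
gripper_force: 0.0
```

Request:
drive_tool(
  deltas=[0.0054, 0.0004, 0.0108, 0, 0, 0, 1, 0.0054, 0.0004, 0.0108, 0, 0, 0, 1, 0, 0, 0, 0, 0, 0, 1],
)

```text
clock: 3.7
tcp_pos: [441.7, 143.7, 16.6]
eef_rot: [0.159, 0.766, 0.588, -0.204]
contact_force: [-0.0, 0.1, 0.2]
width: 0.999
gripper_force: 0.0
```

Request:
drive_tool(
  deltas=[0, 0, 0, 0, 0, 0, 0.3, 0, 0, 0, 0, 0, 0, 0.3, 0, 0, 0, 0, 0, 0, 0.3, 0, 0, 0, 0, 0, 0, 0.3, 0, 0, 0, 0, 0, 0, 0.3],
)

```text
clock: 4.12
tcp_pos: [442.8, 145.1, 19.2]
eef_rot: [0.159, 0.767, 0.588, -0.202]
contact_force: [0.0, 1.6, 6.5]
width: 0.652
gripper_force: 63.8
```

Run:
```python
from plan import *
st()
```

```text
t 4.12 tcp [442.8 145.1  19.2] gp [445.2 154.2  35.7] x [ 0.23  0.84 -0.5 ] z [-0.12 -0.48 -0.87] F [0.  1.6 6.5] w 0.652 gf 64 q [-0.54  1.02 -0.18  1.85  0.64  0.83 -1.5 ]
```

```bash
cat >> plan.py <<'E'
PEG={2:np.array([482,425,12.]),1:np.array([524,323,12.]),0:np.array([566,221,12.])}
def cupmid(mid):
    """cup middle in tool axes relative to TCP, from its known place when gripped"""
    o=robot.observe();Q=q2R(o["eef_rot"]);v=Q.T@(np.asarray(mid,float)-np.array(o["tcp_pos"]));print("lateral",v[1].round(1));v[1]=0;return v
def place(v,peg,head,dn,*dz,xy=(0,0),mm=25,deg=5):
    R1=pose(head,dn); w=[(PEG[peg]+[xy[0],xy[1],40+d]-R1@v-19*R1[:,2],R1) for d in dz]; go(*w,mm=mm,deg=deg)
E
python3 - <<'E'
from plan import *
v=cupmid([440,155,28]); print(v.round(1))
o=robot.observe();Q=q2R(o["eef_rot"]);P=np.array(o["tcp_pos"])
G=P-19*Q[:,2]
go((G+[0,0,150],Q))
R1=pose(55,30); pre=PEG[2]+[-60,-100,40+110]-R1@v-19*R1[:,2]
go((G+[0,0,150],Q),(pre,R1));
E
```

```text
lateral -5.2
[  3.3   0.  -12.1]
n 7 row [-0.0107, 0.0001, -0.0186, 0.0, 0.0, 0.0]
n 7 row [-0.0107, 0.0001, -0.0186, 0.0, 0.0, 0.0]
n 19 row [0.0092, -0.0049, 0.0028, -0.29, 4.67, 1.14]
```

Request:
drive_tool(
  deltas=[-0.0107, 0, -0.0186, 0, 0, 0, 0.3, -0.0107, 0, -0.0186, 0, 0, 0, 0.3, -0.0107, 0, -0.0186, 0, 0, 0, 0.3, -0.0107, 0, -0.0186, 0, 0, 0, 0.3, -0.0107, 0, -0.0186, 0, 0, 0, 0.3],
)

```text
clock: 4.53
tcp_pos: [441.9, 144.4, 126.7]
eef_rot: [0.159, 0.767, 0.588, -0.203]
contact_force: [0.4, 0.1, -1.3]
width: 0.649
gripper_force: 63.8
```

Request:
drive_tool(
  deltas=[-0.0107, 0, -0.0186, 0, 0, 0, 0.3, -0.0107, 0, -0.0186, 0, 0, 0, 0.3, 0.0092, -0.0049, 0.0028, -0.29, 4.67, 1.14, 0.3, 0.0092, -0.0049, 0.0028, -0.29, 4.67, 1.14, 0.3, 0.0092, -0.0049, 0.0028, -0.29, 4.67, 1.14, 0.3],
)

```text
clock: 4.95
tcp_pos: [434.1, 169.7, 149.4]
eef_rot: [0.097, 0.802, 0.581, -0.096]
contact_force: [-0.1, -0.8, -1.9]
width: 0.646
gripper_force: 63.7
```

Request:
drive_tool(
  deltas=[0.0092, -0.0049, 0.0028, -0.29, 4.67, 1.14, 0.3, 0.0092, -0.0049, 0.0028, -0.29, 4.67, 1.14, 0.3, 0.0092, -0.0049, 0.0028, -0.29, 4.67, 1.14, 0.3, 0.0092, -0.0049, 0.0028, -0.29, 4.67, 1.14, 0.3, 0.0092, -0.0049, 0.0028, -0.29, 4.67, 1.14, 0.3],
)

```text
clock: 5.37
tcp_pos: [426.7, 218.2, 129.2]
eef_rot: [-0.008, 0.832, 0.549, 0.08]
contact_force: [0.1, -1.1, -2.1]
width: 0.647
gripper_force: 63.7
```

Request:
drive_tool(
  deltas=[0.0092, -0.0049, 0.0028, -0.29, 4.67, 1.14, 0.3, 0.0092, -0.0049, 0.0028, -0.29, 4.67, 1.14, 0.3, 0.0092, -0.0049, 0.0028, -0.29, 4.67, 1.14, 0.3, 0.0092, -0.0049, 0.0028, -0.29, 4.67, 1.14, 0.3, 0.0092, -0.0049, 0.0028, -0.29, 4.67, 1.14, 0.3],
)

```text
clock: 5.78
tcp_pos: [402.7, 212.9, 109.5]
eef_rot: [-0.025, 0.833, 0.547, 0.079]
contact_force: [-2.5, -1.1, -3.5]
width: 0.651
gripper_force: 63.8
```

Request:
drive_tool(
  deltas=[0.0092, -0.0049, 0.0028, -0.29, 4.67, 1.14, 0.3, 0.0092, -0.0049, 0.0028, -0.29, 4.67, 1.14, 0.3, 0.0092, -0.0049, 0.0028, -0.29, 4.67, 1.14, 0.3, 0.0092, -0.0049, 0.0028, -0.29, 4.67, 1.14, 0.3, 0.0092, -0.0049, 0.0028, -0.29, 4.67, 1.14, 0.3],
)

```text
clock: 6.2
tcp_pos: [390.1, 235.7, 83.1]
eef_rot: [-0.081, 0.825, 0.544, 0.13]
contact_force: [-28.9, 49.5, 30.7]
width: 0.649
gripper_force: 64.3
```

Run:
```python
from plan import *
st()
im,K,Rc,p,f=cam("wrist")
for i,c in PEG.items():
    cv2.line(im,tuple(np.int32(proj(c,K,Rc,p)).tolist()),tuple(np.int32(proj(c+[0,0,60],K,Rc,p)).tolist()),(255,0,0))
save(im,"w2.png")
t=cam("top")[0]; b=cv2.convertScaleAbs(t,alpha=1.8)
save(b,"t2.png")
```

```text
t 6.20 tcp [390.1 235.7  83.1] gp [387.7 230.5 101.2] x [0.37 0.88 0.3 ] z [ 0.13  0.27 -0.95] F [-28.9  49.5  30.7] w 0.649 gf 64 q [ 0.21  1.24 -1.47  2.39  1.7   1.11 -2.66]
```

View pics/w2.png

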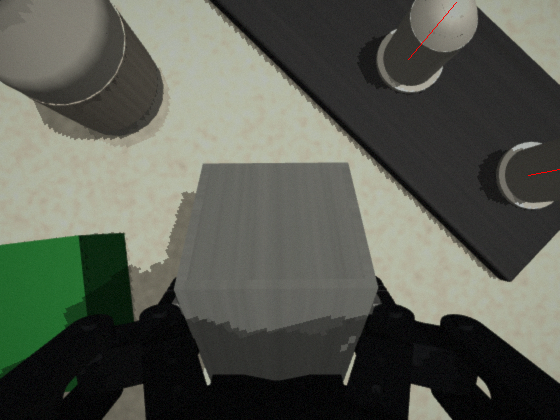

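Run:
```python
from plan import *
o=robot.observe();print(np.array(o["joints"]).round(4),np.round(o["contact_force"],1))
go(([400,210,190],pose(75.5,90)),([440,150,200],pose(75.5,85)))
```

```text
[ 0.2108  1.2431 -1.4669  2.3927  1.6949  1.1117 -2.654 ] [-1.   0.1 -0.9]
n 4 row [0.0, 0.0048, -0.0232, 0.39, -4.28, -2.2]
n 3 row [-0.0154, 0.0179, -0.0038, -0.0, 1.67, 0.0]
```

View pics/t2.png

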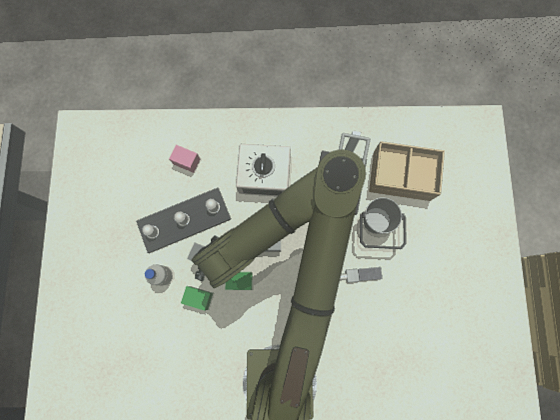

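Request:
drive_tool(
  deltas=[0, 0.0048, -0.0232, 0.39, -4.28, -2.2, 0.3, 0, 0.0048, -0.0232, 0.39, -4.28, -2.2, 0.3, 0, 0.0048, -0.0232, 0.39, -4.28, -2.2, 0.3, 0, 0.0048, -0.0232, 0.39, -4.28, -2.2, 0.3],
)

```text
clock: 6.63
tcp_pos: [400.2, 215.4, 179.1]
eef_rot: [0.0, 0.788, 0.616, 0.005]
contact_force: [1.3, 0.1, -2.1]
width: 0.649
gripper_force: 64.7
```

Run:
```python
from plan import *
st()
R1=pick(-104.5,29.7); T=np.array([442.8,145.1,19.7])-19*R1[:,2]
go((T+[0,0,120],R1),(T,R1))
```

```text
t 6.63 tcp [400.2 215.4 179.1] gp [400.  215.3 198.1] x [0.24 0.97 0.01] z [ 0.01  0.01 -1.  ] F [ 1.3  0.1 -2.1] w 0.649 gf 65 q [ 0.16  0.97 -1.44  2.1   1.1   1.18 -2.05]
n 7 row [-0.0069, 0.0083, 0.0074, 0.08, -4.31, 0.05]
n 5 row [0.0119, 0.0, 0.0208, 0.0, 0.0, 0.0]
```

Request:
drive_tool(
  deltas=[-0.0069, 0.0083, 0.0074, 0.08, -4.31, 0.05, 0.3, -0.0069, 0.0083, 0.0074, 0.08, -4.31, 0.05, 0.3, -0.0069, 0.0083, 0.0074, 0.08, -4.31, 0.05, 0.3, -0.0069, 0.0083, 0.0074, 0.08, -4.31, 0.05, 0.3, -0.0069, 0.0083, 0.0074, 0.08, -4.31, 0.05, 0.3],
)

```text
clock: 7.05
tcp_pos: [431.8, 168.2, 146.4]
eef_rot: [0.113, 0.777, 0.602, -0.143]
contact_force: [-0.8, 1.3, -1.7]
width: 0.649
gripper_force: 64.7
```

Request:
drive_tool(
  deltas=[-0.0069, 0.0083, 0.0074, 0.08, -4.31, 0.05, 0.3, -0.0069, 0.0083, 0.0074, 0.08, -4.31, 0.05, 0.3, 0, 0, 0, 0, 0, 0, 0.3],
)

```text
clock: 7.3
tcp_pos: [443.5, 146.0, 136.3]
eef_rot: [0.157, 0.765, 0.591, -0.203]
contact_force: [0.8, 1.1, -2.4]
width: 0.651
gripper_force: 64.7
```

Run:
```python
from plan import *
st()
R1=pick(-104.5,29.7); T=np.array([442.8,145.1,19.7])-19*R1[:,2]
go((T,R1))
```

```text
t 7.30 tcp [443.5 146.  136.3] gp [445.9 155.1 152.8] x [ 0.22  0.84 -0.5 ] z [-0.12 -0.48 -0.87] F [ 0.8  1.1 -2.4] w 0.651 gf 65 q [-0.06  1.09 -1.16  1.81  0.98  1.59 -1.88]
n 5 row [0.0114, -0.0001, 0.0204, -0.01, -0.0, -0.03]
```

Request:
drive_tool(
  deltas=[0.0114, 0, 0.0204, 0, 0, 0, 0.3, 0.0114, 0, 0.0204, 0, 0, 0, 0.3, 0.0114, 0, 0.0204, 0, 0, 0, 0.3, 0.0114, 0, 0.0204, 0, 0, 0, 0.3, 0.0057, 0, 0.0102, 0, 0, 0, 0.3],
)

```text
clock: 7.72
tcp_pos: [441.8, 144.2, 30.4]
eef_rot: [0.155, 0.765, 0.591, -0.202]
contact_force: [0.8, 0.1, -1.7]
width: 0.648
gripper_force: 64.8
```

Request:
drive_tool(
  deltas=[0.0057, 0, 0.0102, 0, 0, 0, 0.3, 0, 0, 0, 0, 0, 0, 0.3, 0, 0, 0, 0, 0, 0, 0.8, 0, 0, 0, 0, 0, 0, 1, 0, 0, 0, 0, 0, 0, 1],
)

```text
clock: 8.13
tcp_pos: [442.5, 143.4, 20.1]
eef_rot: [0.156, 0.765, 0.591, -0.203]
contact_force: [-0.8, 0.1, -0.2]
width: 0.996
gripper_force: 0.0
```

Request:
drive_tool(
  deltas=[0, 0, 0, 0, 0, 0, 1, 0, 0, -0.025, 0, 0, 0, 1, 0, 0, -0.025, 0, 0, 0, 1, 0, 0, -0.025, 0, 0, 0, 1, 0, 0, -0.025, 0, 0, 0, 1],
)

```text
clock: 8.55
tcp_pos: [454.8, 191.3, 107.3]
eef_rot: [0.156, 0.765, 0.591, -0.203]
contact_force: [0.1, 0.7, 0.3]
width: 0.999
gripper_force: 0.0
```

Request:
drive_tool(
  deltas=[0, 0, -0.025, 0, 0, -6, 1, 0, 0, -0.025, 0, 0, -6, 1, 0, 0, -0.01, 0, 0, -6, 1, 0, 0, 0, 0, 0, -6, 1, 0, 0, 0, 0, 0, -6, 1],
)

```text
clock: 8.97
tcp_pos: [462.6, 220.4, 159.3]
eef_rot: [0.098, 0.584, 0.77, -0.236]
contact_force: [0.1, -0.1, -0.1]
width: 0.999
gripper_force: 0.0
```

Request:
drive_tool(
  deltas=[0, 0, 0, 0, 0, -6, 1, 0, 0, 0, 0, 0, -6, 1, 0, 0, 0, 0, 0, -6, 1, 0, 0, 0, 0, 0, -6, 1, 0, 0, 0, 0, 0, -6, 1],
)

```text
clock: 9.38
tcp_pos: [462.4, 219.5, 158.4]
eef_rot: [0.033, 0.365, 0.895, -0.254]
contact_force: [-1.1, 0.0, 0.4]
width: 0.995
gripper_force: 0.0
```

Request:
drive_tool(
  deltas=[0, 0, 0, 0, 0, -6, 1, 0, 0, 0, 0, 0, -6, 1, 0, 0, 0, 0, 0, -6, 1, 0, 0, 0, 0, 0, -6, 1, 0, 0, 0, 0, 0, -6, 1],
)

```text
clock: 9.8
tcp_pos: [462.4, 219.5, 158.4]
eef_rot: [-0.034, 0.121, 0.959, -0.254]
contact_force: [-0.7, 0.6, -0.1]
width: 0.998
gripper_force: 0.0
```

Request:
drive_tool(
  deltas=[0, 0, 0, 0, 0, -6, 1, 0, 0, 0, 0, 0, -6, 1, 0, 0, 0, 0, 0, -6, 1, 0, 0, 0, 0, 0, -6, 1, 0, 0, 0, 0, 0, -6, 1],
)

```text
clock: 10.22
tcp_pos: [462.4, 219.5, 158.4]
eef_rot: [-0.099, -0.132, 0.958, -0.237]
contact_force: [-0.7, -0.0, 0.2]
width: 1.001
gripper_force: 0.0
```

Request:
drive_tool(
  deltas=[0, 0, 0, 0, 0, -6, 1, 0, 0, 0, 0, 0, -6, 1, 0, 0, 0, 0, 0, -6, 1, 0, 0, 0, 0, 0, -6, 1, 0, 0, 0, 0, 0, -6, 1],
)

```text
clock: 10.63
tcp_pos: [462.4, 219.5, 158.4]
eef_rot: [-0.157, -0.375, 0.891, -0.203]
contact_force: [1.3, -0.5, -0.1]
width: 1.0
gripper_force: 0.0
```

```bash
cat >> plan.py <<'E'
F=np.diag([-1.,-1,1])
def pick2(m,t): return pick(m,t)@F
def pose2(h,d): return pose(h,d)@F
E
python3 - <<'E'
from plan import *
st()
c=np.array([440,155,28.])-6*U(-104.5)
go((c+[0,0,150],pick2(-104.5,45)))
im,K,Rc,p,f=cam("wrist"); save(cupov(im,K,Rc,p,(440,155),-104.5),"w3.png")
E
```

```text
t 10.63 tcp [462.4 219.5 158.4] gp [464.8 228.6 174.9] x [-0.67 -0.6   0.43] z [-0.13 -0.48 -0.87] F [ 1.3 -0.5 -0.1] w 1.000 gf 0 q [-0.11  1.26 -1.45  1.61  1.07  1.92  0.66]
n 7 row [0.0092, -0.002, 0.0057, 0.59, 2.13, -4.23]
```

View pics/w3.png

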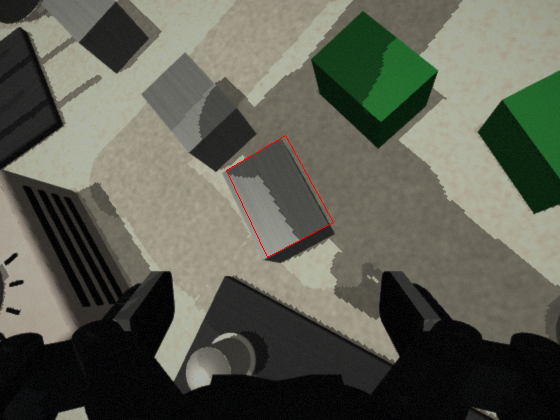

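Request:
drive_tool(
  deltas=[0.0092, -0.002, 0.0057, 0.59, 2.13, -4.23, 1, 0.0092, -0.002, 0.0057, 0.59, 2.13, -4.23, 1, 0.0092, -0.002, 0.0057, 0.59, 2.13, -4.23, 1, 0.0092, -0.002, 0.0057, 0.59, 2.13, -4.23, 1, 0.0092, -0.002, 0.0057, 0.59, 2.13, -4.23, 1],
)

```text
clock: 11.1
tcp_pos: [440.9, 168.7, 160.6]
eef_rot: [-0.264, -0.514, 0.784, -0.228]
contact_force: [-0.0, -0.6, 0.5]
width: 0.996
gripper_force: 0.0
```

Request:
drive_tool(
  deltas=[0.0092, -0.002, 0.0057, 0.59, 2.13, -4.23, 1, 0.0092, -0.002, 0.0057, 0.59, 2.13, -4.23, 1, 0, 0, 0, 0, 0, 0, 1, 0, 0, 0, 0, 0, 0, 1, 0, 0, 0, 0, 0, 0, 1],
)

```text
clock: 11.52
tcp_pos: [437.5, 148.4, 164.6]
eef_rot: [-0.302, -0.563, 0.733, -0.234]
contact_force: [0.5, -0.0, -0.1]
width: 1.001
gripper_force: 0.0
```

Run:
```python
from plan import *
st()
c=np.array([440,155,28.])-6*U(-104.5)
go((c+[0,0,150],pick2(-104.5,45)))
```

```text
t 11.52 tcp [437.5 148.4 164.6] gp [440.9 161.4 178.1] x [-0.18 -0.68  0.71] z [-0.18 -0.68 -0.71] F [ 0.5 -0.  -0.1] w 1.001 gf 0 q [-0.13  1.28 -1.35  1.66  0.98  2.06  1.12]
n 1 row [0.0003, -0.0008, 0.0003, 0.1, 0.08, -0.43]
```

Run:
```python
from plan import *
c=np.array([440,155,28.])-6*U(-104.5); R1=pick2(-104.5,40)
go((c+[0,0,60],R1),(c+[0,0,3],R1))
```

```text
n 4 row [-0.0157, -0.0001, 0.0165, 0.02, -1.23, -0.11]
n 3 row [-0.0122, 0.0, 0.0146, 0.0, 0.0, 0.0]
```

Request:
drive_tool(
  deltas=[-0.0157, 0, 0.0165, 0, -1.23, -0.1, 1, -0.0157, 0, 0.0165, 0, -1.23, -0.1, 1, -0.0157, 0, 0.0165, 0, -1.23, -0.1, 1, -0.0157, 0, 0.0165, 0, -1.23, -0.1, 1],
)

```text
clock: 11.85
tcp_pos: [437.8, 149.2, 72.6]
eef_rot: [-0.27, -0.575, 0.743, -0.208]
contact_force: [-0.1, -0.3, 0.3]
width: 1.001
gripper_force: 0.0
```

Request:
drive_tool(
  deltas=[-0.0115, 0, 0.0138, 0, 0, 0, 1, -0.0115, 0, 0.0138, 0, 0, 0, 1, -0.0115, 0, 0.0138, 0, 0, 0, 1, 0, 0, 0, 0, 0, 0, 1],
)

```text
clock: 12.18
tcp_pos: [436.5, 147.6, 16.9]
eef_rot: [-0.273, -0.575, 0.743, -0.209]
contact_force: [-0.8, 0.3, 1.1]
width: 0.998
gripper_force: 0.0
```

Run:
```python
from plan import *
st()
```

```text
t 12.18 tcp [436.5 147.6  16.9] gp [439.7 159.5  31.4] x [-0.19 -0.74  0.65] z [-0.17 -0.62 -0.76] F [-0.8  0.3  1.1] w 0.998 gf 0 q [-0.11  1.48 -1.28  1.7   1.2   1.9   1.09]
```

Request:
drive_tool(
  deltas=[0.001, 0, -0.0015, 0, 0, 0, 0.3, 0, 0, 0, 0, 0, 0, 0.3, 0, 0, 0, 0, 0, 0, 0.3, 0, 0, 0, 0, 0, 0, 0.3, 0, 0, 0, 0, 0, 0, 0.3],
)

```text
clock: 12.6
tcp_pos: [438.1, 149.4, 22.9]
eef_rot: [-0.27, -0.576, 0.743, -0.209]
contact_force: [1.5, 1.8, 7.2]
width: 0.651
gripper_force: 62.1
```

Run:
```python
from plan import *
st(); print(cupmid([440,155,28]).round(1))
o=robot.observe();Q=q2R(o["eef_rot"]);P=np.array(o["tcp_pos"]);print("tilt",np.degrees(np.arcsin(np.hypot(*Q[:2,2]))))
G=P-19*Q[:,2]; go((G+[0,0,150],Q))
```

```text
t 12.60 tcp [438.1 149.4  22.9] gp [441.2 161.2  37.5] x [-0.19 -0.74  0.64] z [-0.16 -0.62 -0.77] F [1.5 1.8 7.2] w 0.651 gf 62 q [-0.11  1.47 -1.29  1.7   1.19  1.91  1.09]
lateral -0.4
[-1.3  0.  -7.7]
tilt 39.968591779739945
n 6 row [0.0161, 0.0, -0.0192, 0.0, 0.0, 0.0]
```

Request:
drive_tool(
  deltas=[0.0161, 0, -0.0192, 0, 0, 0, 0.3, 0.0161, 0, -0.0192, 0, 0, 0, 0.3, 0.0161, 0, -0.0192, 0, 0, 0, 0.3, 0.0161, 0, -0.0192, 0, 0, 0, 0.3, 0.0161, 0, -0.0192, 0, 0, 0, 0.3],
)

```text
clock: 13.02
tcp_pos: [437.6, 148.8, 147.8]
eef_rot: [-0.271, -0.576, 0.742, -0.209]
contact_force: [-0.4, -0.2, -1.7]
width: 0.646
gripper_force: 61.8
```

Request:
drive_tool(
  deltas=[0.0161, 0, -0.0192, 0, 0, 0, 0.3, 0, 0, 0, 0, 0, 0, 0.3, 0, 0, 0, 0, 0, 0, 0.3],
)

```text
clock: 13.27
tcp_pos: [438.2, 149.2, 172.7]
eef_rot: [-0.27, -0.576, 0.743, -0.209]
contact_force: [0.3, -0.4, -1.8]
width: 0.651
gripper_force: 61.8
```

Run:
```python
from plan import *
st()
v=np.array([-1.3,0,-7.7]); 
for h in (60,75):
    R1=pose2(h,40); pre=PEG[2]+[-40,-90,40+110]-R1@v-19*R1[:,2]; print(h,pre.round()); go((pre,R1))
```

```text
t 13.27 tcp [438.2 149.2 172.7] gp [441.3 161.  187.3] x [-0.19 -0.74  0.64] z [-0.16 -0.62 -0.77] F [ 0.3 -0.4 -1.8] w 0.651 gf 62 q [-0.09  1.24 -1.38  1.7   0.98  1.99  1.14]
60 [437. 327. 168.]
n 19 row [-0.0104, 0.0035, 0.0013, 0.08, -4.7, 0.9]
75 [440. 326. 168.]
n 18 row [-0.0114, 0.0024, 0.0015, 0.0, -5.0, 0.03]
```

Request:
drive_tool(
  deltas=[-0.0104, 0.0035, 0.0013, 0.08, -4.7, 0.9, 0.3, -0.0104, 0.0035, 0.0013, 0.08, -4.7, 0.9, 0.3, -0.0104, 0.0035, 0.0013, 0.08, -4.7, 0.9, 0.3, -0.0104, 0.0035, 0.0013, 0.08, -4.7, 0.9, 0.3, -0.0104, 0.0035, 0.0013, 0.08, -4.7, 0.9, 0.3],
)

```text
clock: 13.68
tcp_pos: [432.3, 192.9, 138.0]
eef_rot: [-0.104, -0.578, 0.803, -0.099]
contact_force: [0.6, -0.5, -2.6]
width: 0.647
gripper_force: 61.8
```

Request:
drive_tool(
  deltas=[-0.0104, 0.0035, 0.0013, 0.08, -4.7, 0.9, 0.3, -0.0104, 0.0035, 0.0013, 0.08, -4.7, 0.9, 0.3, -0.0104, 0.0035, 0.0013, 0.08, -4.7, 0.9, 0.3, -0.0104, 0.0035, 0.0013, 0.08, -4.7, 0.9, 0.3, -0.0104, 0.0035, 0.0013, 0.08, -4.7, 0.9, 0.3],
)

```text
clock: 14.1
tcp_pos: [433.5, 245.7, 124.7]
eef_rot: [0.067, -0.554, 0.829, 0.014]
contact_force: [0.2, 0.1, -1.7]
width: 0.652
gripper_force: 61.8
```

Run:
```python
from plan import *
st()
v=np.array([-1.3,0,-7.7]); 
R1=pose2(60,40); pre=PEG[2]+[-40,-90,40+110]-R1@v-19*R1[:,2]; go((pre,R1))
```

```text
t 14.10 tcp [433.5 245.7 124.7] gp [431.6 243.8 143.6] x [-0.38 -0.92 -0.13] z [ 0.1   0.1  -0.99] F [ 0.2  0.1 -1.7] w 0.652 gf 62 q [ 0.14  1.12 -1.44  2.14  1.37  1.17  0.79]
n 9 row [-0.0107, 0.0033, 0.0012, 0.1, -4.71, 0.89]
```

Request:
drive_tool(
  deltas=[-0.0107, 0.0033, 0.0012, 0.1, -4.71, 0.89, 0.3, -0.0107, 0.0033, 0.0012, 0.1, -4.71, 0.89, 0.3, -0.0107, 0.0033, 0.0012, 0.1, -4.71, 0.89, 0.3, -0.0107, 0.0033, 0.0012, 0.1, -4.71, 0.89, 0.3, -0.0107, 0.0033, 0.0012, 0.1, -4.71, 0.89, 0.3],
)

```text
clock: 14.52
tcp_pos: [439.7, 300.4, 133.6]
eef_rot: [0.237, -0.507, 0.819, 0.126]
contact_force: [0.7, 0.1, -1.5]
width: 0.646
gripper_force: 61.8
```

Request:
drive_tool(
  deltas=[-0.0107, 0.0033, 0.0012, 0.1, -4.71, 0.89, 0.3, -0.0107, 0.0033, 0.0012, 0.1, -4.71, 0.89, 0.3, -0.0107, 0.0033, 0.0012, 0.1, -4.71, 0.89, 0.3, -0.0107, 0.0033, 0.0012, 0.1, -4.71, 0.89, 0.3, 0, 0, 0, 0, 0, 0, 0.3],
)

```text
clock: 14.93
tcp_pos: [442.9, 338.6, 153.5]
eef_rot: [0.363, -0.455, 0.785, 0.212]
contact_force: [-1.2, 0.7, -2.1]
width: 0.652
gripper_force: 61.9
```

Run:
```python
from plan import *
st()
im,K,Rc,p,f=cam("wrist")
for i,c in PEG.items():
    cv2.line(im,tuple(np.int32(proj(c,K,Rc,p)).tolist()),tuple(np.int32(proj(c+[0,0,60],K,Rc,p)).tolist()),(255,0,0))
save(im,"w4.png")
s=cam("scene"); t=cam("top")
import pickle; pickle.dump({"scene":s[:4],"top":t[:4]},open("d4.pkl","wb"))
# pegs in top: bright blob in crops on dark plate
a=cv2.resize(cv2.convertScaleAbs(t[0][175:265,125:240],alpha=1.8),(400,313),interpolation=cv2.INTER_CUBIC); b=cv2.resize(s[0][220:320,290:420],(400,308),interpolation=cv2.INTER_CUBIC)
c=np.zeros((313,800,3),np.uint8); c[:,:400]=a;c[:308,400:]=b; w=cv2.resize(im,(400,300));
c=np.vstack([c,np.hstack([w[:287],np.zeros((287,400,3),np.uint8)])]); save(c,"c4.png")
v=np.array([-1.3,0,-7.7]); place(v,2,60,40,100,78)
```

```text
t 14.93 tcp [442.9 338.6 153.5] gp [435.7 326.  165.8] x [-0.32 -0.56 -0.76] z [ 0.38  0.66 -0.65] F [-1.2  0.7 -2.1] w 0.652 gf 62 q [ 0.2   1.31 -1.44  2.52  2.44  1.14 -0.02]
n 36 row [-0.0006, -0.0025, 0.0022, 0.01, 0.0, -5.0]
n 1 row [-0.0169, 0.0, 0.0141, 0.0, 0.0, 0.0]
```

View pics/c4.png

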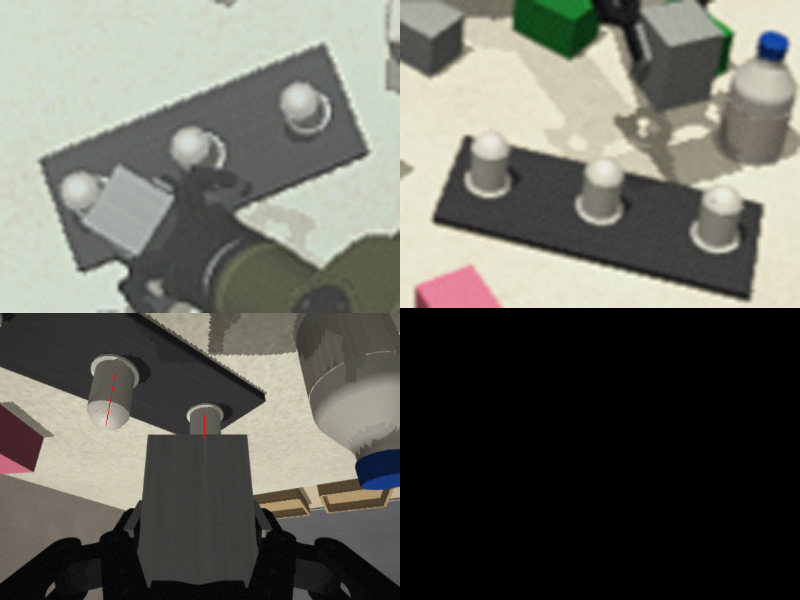

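```bash
sed -i 's/R1=pose(head,dn); w=/R1=pose2(head,dn); w=/' plan.py
python3 - <<'E'
from plan import *
import pickle; D=pickle.load(open("d4.pkl","rb")); t=D["top"];s=D["scene"]
T=[(148,229.6),(179.6,217.3),(211.3,203.8)]; S=[(290+(x-400)/3.077,220+y/3.077) for x,y in((722,196),(605,168),(490,142))]
for a,b,i in zip(T,S,(2,1,0)):
    x,e=tri([(t[3],ray(a,t[1],t[2])),(s[3],ray(b,s[1],s[2]))]); print(i,PEG[i],x.round(1),np.round(e,1),"top@65",onz(a,65,*t[1:]).round(1), "scene@65",onz(b,66,*s[1:]).round(1))
v=np.array([-1.3,0,-7.7]); place(v,2,60,40,78,70)
E
```

```text
2 [482. 425.  12.] [480.5 422.9  62.5] [1.4 1.4] top@65 [480.8 420.7  65. ] scene@65 [482.9 425.2  66. ]
1 [524. 323.  12.] [520.3 321.7  62.1] [1.3 1.3] top@65 [520.5 319.8  65. ] scene@65 [523.2 324.5  66. ]
0 [566. 221.  12.] [564.2 219.4  62.8] [1.5 1.5] top@65 [564.5 217.7  65. ] scene@65 [566.2 222.5  66. ]
n 5 row [-0.0078, 0.0022, 0.019, 0.0, -0.07, 0.02]
n 1 row [0.0061, 0.0, 0.0051, 0.0, 0.0, 0.0]
```

```bash
sed -i 's/^PEG=.*/PEG={2:np.array([481.5,423.5,12.]),1:np.array([522.5,322,12.]),0:np.array([565,220,12.])}/' plan.py
python3 - <<'E'
from plan import *
v=np.array([-1.3,0,-7.7]); place(v,2,60,40,76,40,8)
E
```

```text
n 5 row [-0.0073, 0.0021, 0.019, 0.0, -0.07, 0.02]
n 2 row [0.0138, 0.0, 0.0116, 0.0, 0.0, 0.0]
n 2 row [0.0123, 0.0, 0.0103, 0.0, 0.0, 0.0]
```

Request:
drive_tool(
  deltas=[-0.0073, 0.0021, 0.019, 0, -0.07, 0, 0.3, -0.0073, 0.0021, 0.019, 0, -0.07, 0, 0.3, -0.0073, 0.0021, 0.019, 0, -0.07, 0, 0.3, -0.0073, 0.0021, 0.019, 0, -0.07, 0, 0.3, -0.0073, 0.0021, 0.019, 0, -0.07, 0, 0.3],
)

```text
clock: 15.5
tcp_pos: [485.8, 428.9, 123.6]
eef_rot: [0.368, -0.454, 0.784, 0.211]
contact_force: [0.4, 0.5, -0.8]
width: 0.649
gripper_force: 62.0
```

Request:
drive_tool(
  deltas=[0.0069, 0, 0.0058, 0, 0, 0, 0.3, 0.0069, 0, 0.0058, 0, 0, 0, 0.3, 0.0069, 0, 0.0058, 0, 0, 0, 0.3, 0.0069, 0, 0.0058, 0, 0, 0, 0.3, 0, 0, 0, 0, 0, 0, 0.3],
)

```text
clock: 15.92
tcp_pos: [484.0, 426.8, 84.7]
eef_rot: [0.366, -0.454, 0.785, 0.211]
contact_force: [-1.0, -1.0, -0.8]
width: 0.652
gripper_force: 61.9
```

Run:
```python
from plan import *
st()
v=np.array([-1.3,0,-7.7]); place(v,2,60,40,8,1)
s=cam("scene"); t=cam("top")
a=cv2.resize(cv2.convertScaleAbs(t[0][175:265,125:240],alpha=1.8),(400,313),interpolation=cv2.INTER_CUBIC); b=cv2.resize(s[0][220:320,290:420],(400,308),interpolation=cv2.INTER_CUBIC)
c=np.zeros((313,800,3),np.uint8); c[:,:400]=a;c[:308,400:]=b; save(c,"c5.png")
```

```text
t 15.92 tcp [484.  426.8  84.7] gp [476.7 414.2  96.9] x [-0.32 -0.56 -0.77] z [ 0.38  0.66 -0.64] F [-1.  -1.  -0.8] w 0.652 gf 62 q [ 0.06  1.46 -1.34  2.29  2.55  1.12  0.06]
n 2 row [0.0114, 0.0003, 0.0102, 0.0, -0.02, 0.03]
n 1 row [0.0054, 0.0, 0.0045, 0.0, 0.0, 0.0]
```

View pics/c5.png

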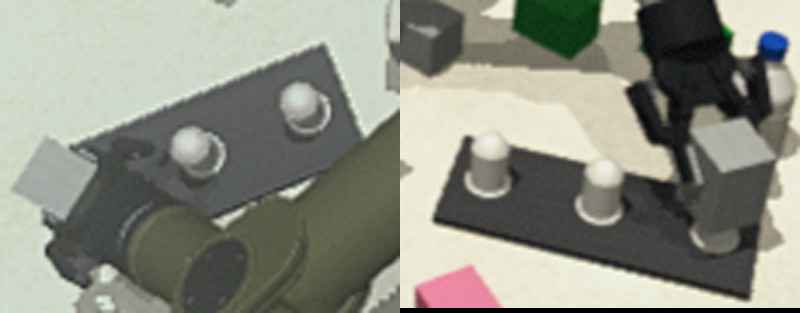

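Request:
drive_tool(
  deltas=[0.0057, 0, 0.0051, 0, 0, 0, 0.3, 0.0057, 0, 0.0051, 0, 0, 0, 0.3, 0.0057, 0, 0.0051, 0, 0, 0, 0.3, 0.0057, 0, 0.0051, 0, 0, 0, 0.3, 0, 0, 0, 0, 0, 0, 0.3],
)

```text
clock: 16.43
tcp_pos: [484.8, 428.6, 54.4]
eef_rot: [0.366, -0.453, 0.785, 0.211]
contact_force: [-0.2, 0.4, -1.2]
width: 0.648
gripper_force: 61.9
```

Request:
drive_tool(
  deltas=[0.0023, 0, 0.0019, 0, 0, 0, 0.3, 0, 0, 0, 0, 0, 0, 0.3],
)

```text
clock: 16.6
tcp_pos: [485.1, 429.2, 53.6]
eef_rot: [0.367, -0.454, 0.784, 0.212]
contact_force: [-0.1, -0.4, -0.4]
width: 0.649
gripper_force: 61.9
```

Request:
drive_tool(
  deltas=[0.0023, 0, 0.0019, 0, 0, 0, 0.3, 0, 0, 0, 0, 0, 0, 0.3],
)

```text
clock: 16.77
tcp_pos: [485.2, 429.2, 50.9]
eef_rot: [0.368, -0.454, 0.784, 0.212]
contact_force: [0.2, -1.0, -1.3]
width: 0.646
gripper_force: 61.9
```

Run:
```python
from plan import *
st()
v=np.array([-1.3,0,-7.7]); place(v,2,60,40,0)
```

```text
t 16.77 tcp [485.2 429.2  50.9] gp [477.9 416.5  63. ] x [-0.32 -0.56 -0.77] z [ 0.38  0.67 -0.64] F [ 0.2 -1.  -1.3] w 0.646 gf 62 q [ 0.06  1.54 -1.31  2.27  2.62  1.13  0.08]
n 1 row [0.0048, 0.0004, 0.0017, -0.01, 0.21, 0.12]
```

Request:
drive_tool(
  deltas=[0.0015, 0, 0.0013, 0, 0, 0, 0.3, 0, 0, 0, 0, 0, 0, 0.3],
)

```text
clock: 16.93
tcp_pos: [485.2, 429.2, 48.9]
eef_rot: [0.368, -0.454, 0.784, 0.212]
contact_force: [0.3, -0.4, -1.8]
width: 0.648
gripper_force: 61.9
```

Request:
drive_tool(
  deltas=[0.0015, 0, 0.0013, 0, 0, 0, 0.3, 0, 0, 0, 0, 0, 0, 0.3],
)

```text
clock: 17.1
tcp_pos: [485.4, 429.7, 47.9]
eef_rot: [0.368, -0.454, 0.783, 0.212]
contact_force: [-0.7, -0.4, 0.5]
width: 0.651
gripper_force: 62.2
```

Request:
drive_tool(
  deltas=[0.0011, 0, 0.001, 0, 0, 0, 0.3, 0, 0, 0, 0, 0, 0, 0.3],
)

```text
clock: 17.27
tcp_pos: [485.5, 430.2, 47.9]
eef_rot: [0.369, -0.453, 0.783, 0.213]
contact_force: [0.3, -3.7, 6.7]
width: 0.651
gripper_force: 62.9
```

Request:
drive_tool(
  deltas=[0, 0, 0, 0, 0, 0, 0.75, 0, 0, 0, 0, 0, 0, 0.85, 0, 0, 0, 0, 0, 0, 1, 0, 0, 0, 0, 0, 0, 1, 0, 0, 0, 0, 0, 0, 1],
)

```text
clock: 17.68
tcp_pos: [485.2, 429.4, 45.4]
eef_rot: [0.368, -0.454, 0.784, 0.212]
contact_force: [0.6, 0.7, -0.3]
width: 0.999
gripper_force: 0.0
```

Request:
drive_tool(
  deltas=[0, 0, -0.015, 0, 0, 0, 1, 0, 0, -0.02, 0, 0, 0, 1, 0, 0, -0.025, 0, 0, 0, 1, 0, 0, -0.025, 0, 0, 0, 1, 0, 0, -0.025, 0, 0, 0, 1],
)

```text
clock: 18.1
tcp_pos: [442.3, 355.5, 116.4]
eef_rot: [0.367, -0.454, 0.784, 0.212]
contact_force: [-0.5, -0.3, 0.9]
width: 0.997
gripper_force: 0.0
```

Request:
drive_tool(
  deltas=[-0.015, 0, -0.02, 0, 0, 0, 1, -0.015, 0, -0.02, 0, 0, 0, 1, -0.015, 0, -0.02, 0, 0, 0, 1],
)

```text
clock: 18.35
tcp_pos: [433.3, 341.0, 189.6]
eef_rot: [0.367, -0.454, 0.784, 0.212]
contact_force: [0.8, -0.5, 0.7]
width: 1.003
gripper_force: 0.0
```

Run:
```python
from plan import *
st()
s=cam("scene"); t=cam("top")
import pickle; pickle.dump({"scene":s[:4],"top":t[:4]},open("d5.pkl","wb"))
a=cv2.resize(cv2.convertScaleAbs(t[0][135:305,125:345],alpha=1.8),(400,309),interpolation=cv2.INTER_CUBIC); b=cv2.resize(s[0][190:320,250:420],(400,306),interpolation=cv2.INTER_CUBIC)
c=np.zeros((309,800,3),np.uint8); c[:,:400]=a;c[:306,400:]=b; save(c,"c6.png")
```

```text
t 18.35 tcp [433.3 341.  189.6] gp [426.  328.4 201.7] x [-0.32 -0.56 -0.77] z [ 0.38  0.67 -0.64] F [ 0.8 -0.5  0.7] w 1.003 gf 0 q [ 0.18  1.18 -1.43  2.54  2.42  1.09 -0.13]
```

View pics/c6.png

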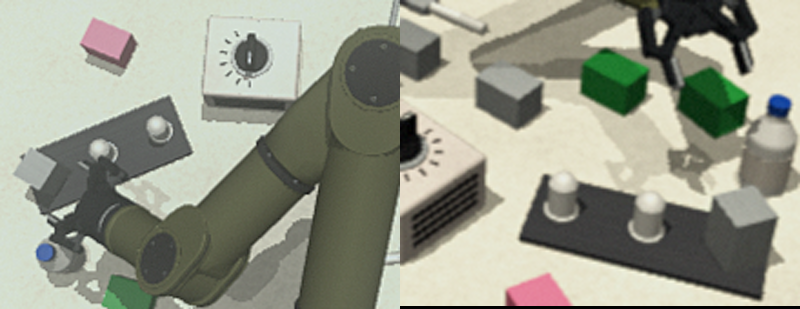

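```bash
cat >> plan.py <<'E'
def recheck(seed,ref,name="scene",tol=12):
    im,K,Rc,p,f=cam(name); m=flood(im,seed,tol); c=cen(m); print("shift px",np.round(np.array(c)-ref,1),"area",m.sum()//255); return m
E
python3 - <<'E'
from plan import *
recheck((296,226),(296.1,223.1)); recheck((254,206),(252.8,203.9))
c=np.array([442.5,32,28.])-6*U(-95)
go(([435,230,230],pose2(80,85)),(c+[0,0,110],pick2(-95,40)),(c+[0,0,7],pick2(-95,40)))
E
```

```text
shift px [0.3 0.6] area 204
shift px [-0.3  0. ] area 189
n 10 row [0.0081, -0.0041, -0.0071, -0.97, 4.47, -1.8]
n 10 row [0.0177, -0.0033, 0.0142, 0.15, 4.5, -0.49]
n 5 row [-0.0132, 0.0, 0.0158, 0.0, 0.0, 0.0]
```

Request:
drive_tool(
  deltas=[0.0081, -0.0041, -0.0071, -0.97, 4.47, -1.8, 1, 0.0081, -0.0041, -0.0071, -0.97, 4.47, -1.8, 1, 0.0081, -0.0041, -0.0071, -0.97, 4.47, -1.8, 1, 0.0081, -0.0041, -0.0071, -0.97, 4.47, -1.8, 1, 0.0081, -0.0041, -0.0071, -0.97, 4.47, -1.8, 1],
)

```text
clock: 18.97
tcp_pos: [428.9, 284.5, 187.5]
eef_rot: [0.207, -0.558, 0.793, 0.126]
contact_force: [-0.5, -2.0, -3.0]
width: 1.001
gripper_force: 0.0
```

Request:
drive_tool(
  deltas=[0.0081, -0.0041, -0.0071, -0.97, 4.47, -1.8, 1, 0.0081, -0.0041, -0.0071, -0.97, 4.47, -1.8, 1, 0.0081, -0.0041, -0.0071, -0.97, 4.47, -1.8, 1, 0.0081, -0.0041, -0.0071, -0.97, 4.47, -1.8, 1, 0.0081, -0.0041, -0.0071, -0.97, 4.47, -1.8, 1],
)

```text
clock: 19.38
tcp_pos: [430.5, 241.6, 193.7]
eef_rot: [0.084, -0.619, 0.78, 0.052]
contact_force: [1.0, -0.1, -0.3]
width: 1.0
gripper_force: 0.0
```

Request:
drive_tool(
  deltas=[0.0177, -0.0033, 0.0142, 0.15, 4.5, -0.49, 1, 0.0177, -0.0033, 0.0142, 0.15, 4.5, -0.49, 1, 0.0177, -0.0033, 0.0142, 0.15, 4.5, -0.49, 1, 0.0177, -0.0033, 0.0142, 0.15, 4.5, -0.49, 1, 0.0177, -0.0033, 0.0142, 0.15, 4.5, -0.49, 1],
)

```text
clock: 19.8
tcp_pos: [431.9, 155.7, 119.1]
eef_rot: [-0.063, -0.632, 0.769, -0.077]
contact_force: [0.0, -0.1, -1.3]
width: 0.996
gripper_force: 0.0
```

Request:
drive_tool(
  deltas=[0.0177, -0.0033, 0.0142, 0.15, 4.5, -0.49, 1, 0.0177, -0.0033, 0.0142, 0.15, 4.5, -0.49, 1, 0.0177, -0.0033, 0.0142, 0.15, 4.5, -0.49, 1, 0.0177, -0.0033, 0.0142, 0.15, 4.5, -0.49, 1, 0.0177, -0.0033, 0.0142, 0.15, 4.5, -0.49, 1],
)

```text
clock: 20.22
tcp_pos: [431.0, 47.5, 83.8]
eef_rot: [-0.21, -0.621, 0.727, -0.202]
contact_force: [-0.8, 0.7, -0.2]
width: 1.003
gripper_force: 0.0
```

Run:
```python
from plan import *
st()
im,K,Rc,p,f=cam("wrist"); u=proj([442.5,32,56],K,Rc,p); print("pred px",u.round(0))
m=flood(im,tuple(np.int32(u).tolist()),14); print("area",m.sum()//255); 
if m.sum()//255<40000: print(rect_on(m,56,K,Rc,p))
save(cupov(im,K,Rc,p,(442.5,32),-95),"w7.png")
c=np.array([442.5,32,28.])-6*U(-95)
go((c+[0,0,7],pick2(-95,40)))
```

```text
t 20.22 tcp [431.   47.5  83.8] gp [432.   58.   99.6] x [-0.14 -0.82  0.56] z [-0.05 -0.55 -0.83] F [-0.8  0.7 -0.2] w 1.003 gf 0 q [-0.18  0.97 -0.65  2.04  1.04  1.16  1.37]
pred px [253. 258.]
area 13700
(array([442.55905151,  32.65943909]), 80.24691009521484, 56.15951156616211, 89.07782745361328)
n 3 row [-0.0077, -0.0042, 0.0202, 0.21, 1.9, -1.28]
```

Run:
```python
from plan import *
c=np.array([442.5,32.5,28.])-6*U(-91); R1=pick2(-91,40)
go((c+[0,0,75],R1),(c+[0,0,8],R1),mm=18,deg=4)
```

```text
n 3 row [0.0056, -0.0047, 0.0018, 1.02, 1.87, -2.34]
n 4 row [-0.0108, 0.0, 0.0128, 0.0, 0.0, 0.0]
```

Request:
drive_tool(
  deltas=[0.0056, -0.0047, 0.0018, 1.02, 1.87, -2.34, 1, 0.0056, -0.0047, 0.0018, 1.02, 1.87, -2.34, 1, 0.0056, -0.0047, 0.0018, 1.02, 1.87, -2.34, 1, 0, 0, 0, 0, 0, 0, 1],
)

```text
clock: 20.6
tcp_pos: [443.2, 30.6, 89.9]
eef_rot: [-0.238, -0.66, 0.672, -0.237]
contact_force: [0.5, 0.5, 0.0]
width: 1.001
gripper_force: 0.0
```

Request:
drive_tool(
  deltas=[-0.0108, 0, 0.0128, 0, 0, 0, 1, -0.0108, 0, 0.0128, 0, 0, 0, 1, -0.0108, 0, 0.0128, 0, 0, 0, 1, -0.0108, 0, 0.0128, 0, 0, 0, 1, 0, 0, 0, 0, 0, 0, 1],
)

```text
clock: 21.02
tcp_pos: [442.8, 31.2, 21.5]
eef_rot: [-0.239, -0.659, 0.673, -0.236]
contact_force: [0.0, 0.2, 0.7]
width: 1.0
gripper_force: 0.0
```

Run:
```python
from plan import *
st(); cupmid([442.5,32.5,28])
```

```text
t 21.02 tcp [442.8  31.2  21.5] gp [443.   43.2  36.2] x [-0.02 -0.77  0.63] z [-0.01 -0.63 -0.77] F [0.  0.2 0.7] w 1.000 gf 0 q [-0.24  1.12 -0.58  2.02  1.18  1.18  1.36]
lateral 0.3
```

Request:
drive_tool(
  deltas=[0, 0, 0, 0, 0, 0, 0.3, 0, 0, 0, 0, 0, 0, 0.3, 0, 0, 0, 0, 0, 0, 0.3, 0, 0, 0, 0, 0, 0, 0.3, 0, 0, 0, 0, 0, 0, 0.3],
)

```text
clock: 21.43
tcp_pos: [444.3, 31.8, 25.1]
eef_rot: [-0.237, -0.659, 0.673, -0.238]
contact_force: [-0.6, 2.6, 4.6]
width: 0.645
gripper_force: 64.0
```

```bash
cat >> plan.py <<'E'
def lift(h=150):
    o=robot.observe();Q=q2R(o["eef_rot"]);P=np.array(o["tcp_pos"]);print("tilt %.1f"%np.degrees(np.arcsin(np.hypot(*Q[:2,2]))))
    go((P-19*Q[:,2]+[0,0,h],Q)); return P-19*Q[:,2]+[0,0,h],Q
E
python3 - <<'E'
from plan import *
st(); v=cupmid([442.5,32.5,28]);print(v)
G,Q=lift(150)
R1=pose2(35,40); pre=PEG[1]+[-90,-90,40+110]-R1@v-19*R1[:,2]
print("from lifted:"); rows(G+19*Q[:,2],Q,pre+19*R1[:,2],R1)
E
```

```text
t 21.43 tcp [444.3  31.8  25.1] gp [444.4  43.8  39.8] x [-0.02 -0.77  0.63] z [-0.01 -0.63 -0.77] F [-0.6  2.6  4.6] w 0.645 gf 64 q [-0.24  1.11 -0.58  2.02  1.18  1.18  1.36]
lateral 1.8
[ 1.36295578  0.         -2.70052605]
tilt 39.2
n 7 row [0.0135, -0.0002, -0.0166, 0.0, 0.0, 0.0]
from lifted:
n 21 row [-0.0096, 0.0049, 0.0005, 0.24, -3.89, 2.82]
```

Request:
drive_tool(
  deltas=[0.0135, 0, -0.0166, 0, 0, 0, 0.3, 0.0135, 0, -0.0166, 0, 0, 0, 0.3, 0.0135, 0, -0.0166, 0, 0, 0, 0.3, 0.0135, 0, -0.0166, 0, 0, 0, 0.3, 0.0135, 0, -0.0166, 0, 0, 0, 0.3],
)

```text
clock: 21.85
tcp_pos: [443.4, 31.6, 132.2]
eef_rot: [-0.237, -0.659, 0.673, -0.238]
contact_force: [0.5, 0.6, -2.5]
width: 0.648
gripper_force: 64.1
```

Request:
drive_tool(
  deltas=[0.0135, 0, -0.0166, 0, 0, 0, 0.3, 0.0135, 0, -0.0166, 0, 0, 0, 0.3, -0.0096, 0.0049, 0.0005, 0.24, -3.89, 2.82, 0.3, -0.0096, 0.0049, 0.0005, 0.24, -3.89, 2.82, 0.3, -0.0096, 0.0049, 0.0005, 0.24, -3.89, 2.82, 0.3],
)

```text
clock: 22.27
tcp_pos: [430.5, 55.6, 155.9]
eef_rot: [-0.144, -0.629, 0.74, -0.19]
contact_force: [-0.4, 0.2, -2.4]
width: 0.648
gripper_force: 64.2
```

Request:
drive_tool(
  deltas=[-0.0096, 0.0049, 0.0005, 0.24, -3.89, 2.82, 0.3, -0.0096, 0.0049, 0.0005, 0.24, -3.89, 2.82, 0.3, -0.0096, 0.0049, 0.0005, 0.24, -3.89, 2.82, 0.3, -0.0096, 0.0049, 0.0005, 0.24, -3.89, 2.82, 0.3, -0.0096, 0.0049, 0.0005, 0.24, -3.89, 2.82, 0.3],
)

```text
clock: 22.68
tcp_pos: [418.8, 103.1, 134.9]
eef_rot: [0.013, -0.559, 0.823, -0.105]
contact_force: [0.6, 0.7, -3.0]
width: 0.652
gripper_force: 64.1
```

Request:
drive_tool(
  deltas=[-0.0096, 0.0049, 0.0005, 0.24, -3.89, 2.82, 0.3, -0.0096, 0.0049, 0.0005, 0.24, -3.89, 2.82, 0.3, -0.0096, 0.0049, 0.0005, 0.24, -3.89, 2.82, 0.3, -0.0096, 0.0049, 0.0005, 0.24, -3.89, 2.82, 0.3, -0.0096, 0.0049, 0.0005, 0.24, -3.89, 2.82, 0.3],
)

```text
clock: 23.1
tcp_pos: [419.5, 154.0, 130.4]
eef_rot: [0.165, -0.468, 0.868, -0.02]
contact_force: [0.0, -0.8, -3.1]
width: 0.647
gripper_force: 64.1
```

Run:
```python
from plan import *
st()
v=np.array([1.4,0,-2.7])
R1=pose2(35,39.5); pre=PEG[1]+[-90,-90,40+110]-R1@v-19*R1[:,2]; go((pre,R1))
```

```text
t 23.10 tcp [419.5 154.  130.4] gp [413.7 151.8 148.4] x [-0.51 -0.82 -0.27] z [ 0.3   0.12 -0.94] F [ 0.  -0.8 -3.1] w 0.647 gf 64 q [ 0.05  0.78 -0.9   2.49  1.94  0.71  0.07]
n 8 row [-0.0098, 0.0051, 0.0006, 0.24, -4.05, 2.88]
```

Run:
```python
from plan import *
v=np.array([1.4,0,-2.7])
R1=pose2(35,39.5); pre=PEG[1]+[-45,-60,40+115]-R1@v-19*R1[:,2]; go((pre,R1))
```

```text
n 8 row [-0.0158, 0.0036, 0.0037, 0.24, -4.05, 2.88]
```

Request:
drive_tool(
  deltas=[-0.0158, 0.0036, 0.0037, 0.24, -4.05, 2.88, 0.3, -0.0158, 0.0036, 0.0037, 0.24, -4.05, 2.88, 0.3, -0.0158, 0.0036, 0.0037, 0.24, -4.05, 2.88, 0.3, -0.0158, 0.0036, 0.0037, 0.24, -4.05, 2.88, 0.3],
)

```text
clock: 23.43
tcp_pos: [450.2, 212.4, 137.2]
eef_rot: [0.28, -0.384, 0.878, 0.048]
contact_force: [-0.7, 2.7, -3.6]
width: 0.65
gripper_force: 64.4
```

Request:
drive_tool(
  deltas=[-0.0158, 0.0036, 0.0037, 0.24, -4.05, 2.88, 0.3, -0.0158, 0.0036, 0.0037, 0.24, -4.05, 2.88, 0.3, -0.0158, 0.0036, 0.0037, 0.24, -4.05, 2.88, 0.3, -0.0158, 0.0036, 0.0037, 0.24, -4.05, 2.88, 0.3, 0, 0, 0, 0, 0, 0, 0.3],
)

```text
clock: 23.85
tcp_pos: [498.8, 269.7, 161.6]
eef_rot: [0.386, -0.285, 0.869, 0.121]
contact_force: [-0.4, -0.0, -2.6]
width: 0.647
gripper_force: 67.4
```

Run:
```python
from plan import *
st()
v=np.array([1.4,0,-2.7]); place(v,1,35,39.5,76,40,6,mm=20)
```

```text
t 23.85 tcp [498.8 269.7 161.6] gp [487.4 261.5 174.4] x [-0.54 -0.4  -0.74] z [ 0.6   0.43 -0.67] F [-0.4 -0.  -2.6] w 0.647 gf 67 q [ 0.14  1.27 -1.47  2.56  2.3   1.5  -0.34]
n 4 row [-0.0023, 0.0072, 0.0155, 0.11, -0.69, 0.28]
n 2 row [0.0139, 0.0, 0.0114, 0.0, 0.0, 0.0]
n 2 row [0.0131, 0.0, 0.0108, 0.0, 0.0, 0.0]
```

Request:
drive_tool(
  deltas=[-0.0023, 0.0072, 0.0155, 0.11, -0.69, 0.28, 0.3, -0.0023, 0.0072, 0.0155, 0.11, -0.69, 0.28, 0.3, -0.0023, 0.0072, 0.0155, 0.11, -0.69, 0.28, 0.3, -0.0023, 0.0072, 0.0155, 0.11, -0.69, 0.28, 0.3, 0, 0, 0, 0, 0, 0, 0.3],
)

```text
clock: 24.27
tcp_pos: [524.8, 323.7, 126.5]
eef_rot: [0.406, -0.274, 0.863, 0.126]
contact_force: [-0.6, 0.5, -2.1]
width: 0.65
gripper_force: 67.3
```

Run:
```python
from plan import *
st()
im,K,Rc,p,f=cam("wrist")
for i,c in PEG.items():
    cv2.line(im,tuple(np.int32(proj(c,K,Rc,p)).tolist()),tuple(np.int32(proj(c+[0,0,60],K,Rc,p)).tolist()),(255,0,0))
s=cam("scene")[0]
b=cv2.resize(s[190:320,250:420],(400,306),interpolation=cv2.INTER_CUBIC)
c=np.zeros((306,800,3),np.uint8); c[:300,:400]=cv2.resize(im,(400,300));c[:306,400:]=b; save(c,"c7.png")
v=np.array([1.4,0,-2.7]); place(v,1,35,39.5,76,40,6,mm=20)
```

```text
t 24.27 tcp [524.8 323.7 126.5] gp [512.8 315.3 138.6] x [-0.52 -0.37 -0.77] z [ 0.63  0.44 -0.64] F [-0.6  0.5 -2.1] w 0.650 gf 67 q [ 0.05  1.38 -1.4   2.45  2.43  1.56 -0.32]
n 1 row [-0.0004, 0.0007, 0.0015, -0.04, -0.15, 0.27]
n 2 row [0.0139, 0.0, 0.0114, 0.0, 0.0, 0.0]
n 2 row [0.0131, 0.0, 0.0108, 0.0, 0.0, 0.0]
```

View pics/c7.png

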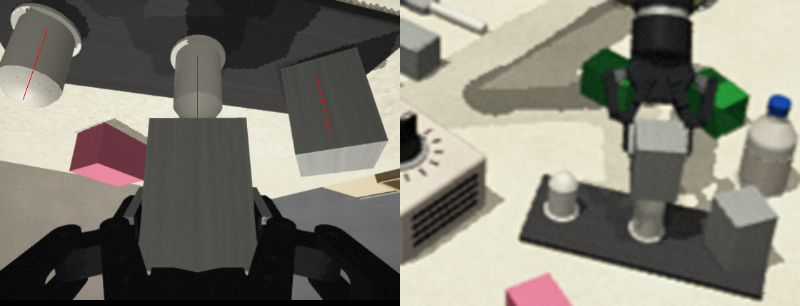

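Request:
drive_tool(
  deltas=[0.0067, 0.0003, 0.0061, 0, 0, 0.1, 0.3, 0.0067, 0.0003, 0.0061, 0, 0, 0.1, 0.3, 0.0069, 0, 0.0057, 0, 0, 0, 0.3, 0.0069, 0, 0.0057, 0, 0, 0, 0.3, 0, 0, 0, 0, 0, 0, 0.3],
)

```text
clock: 24.78
tcp_pos: [524.5, 323.0, 89.6]
eef_rot: [0.405, -0.272, 0.864, 0.127]
contact_force: [-0.3, 0.1, -2.5]
width: 0.649
gripper_force: 67.4
```

Request:
drive_tool(
  deltas=[0.0065, 0, 0.0054, 0, 0, 0, 0.3, 0.0065, 0, 0.0054, 0, 0, 0, 0.3, 0.0065, 0, 0.0054, 0, 0, 0, 0.3, 0, 0, 0, 0, 0, 0, 0.3],
)

```text
clock: 25.12
tcp_pos: [524.7, 323.5, 64.7]
eef_rot: [0.406, -0.272, 0.863, 0.128]
contact_force: [0.2, -0.6, -2.7]
width: 0.646
gripper_force: 67.4
```

Run:
```python
from plan import *
st()
v=np.array([1.4,0,-2.7]); place(v,1,35,39.5,0,mm=200,deg=50)
```

```text
t 25.12 tcp [524.7 323.5  64.7] gp [512.7 315.1  76.8] x [-0.52 -0.37 -0.77] z [ 0.63  0.44 -0.64] F [ 0.2 -0.6 -2.7] w 0.646 gf 67 q [ 0.05  1.52 -1.31  2.43  2.59  1.6  -0.3 ]
n 1 row [0.0101, 0.0001, 0.0088, -0.05, -0.18, -0.05]
```

Request:
drive_tool(
  deltas=[0.0038, 0, 0.0033, 0, 0, 0, 0.3, 0.0038, 0, 0.0033, 0, 0, 0, 0.3, 0, 0, 0, 0, 0, 0, 0.3],
)

```text
clock: 25.37
tcp_pos: [525.3, 324.0, 56.1]
eef_rot: [0.406, -0.271, 0.863, 0.128]
contact_force: [-0.5, -0.3, -2.6]
width: 0.645
gripper_force: 67.4
```

Request:
drive_tool(
  deltas=[0.0012, 0, 0.001, 0, 0, 0, 0.3, 0, 0, 0, 0, 0, 0, 0.3],
)

```text
clock: 25.53
tcp_pos: [525.5, 324.3, 55.6]
eef_rot: [0.407, -0.272, 0.863, 0.128]
contact_force: [-0.9, 1.1, -1.2]
width: 0.647
gripper_force: 67.4
```

Request:
drive_tool(
  deltas=[0.0012, 0, 0.001, 0, 0, 0, 0.3, 0, 0, 0, 0, 0, 0, 0.3],
)

```text
clock: 25.7
tcp_pos: [525.5, 324.3, 54.1]
eef_rot: [0.407, -0.272, 0.863, 0.128]
contact_force: [-0.8, -0.5, -1.3]
width: 0.652
gripper_force: 67.4
```

Request:
drive_tool(
  deltas=[0.0008, 0, 0.0006, 0, 0, 0, 0.3, 0, 0, 0, 0, 0, 0, 0.3],
)

```text
clock: 25.87
tcp_pos: [525.4, 324.3, 53.0]
eef_rot: [0.407, -0.272, 0.863, 0.128]
contact_force: [-0.4, -0.3, -2.4]
width: 0.65
gripper_force: 67.4
```

Request:
drive_tool(
  deltas=[0.0008, 0, 0.0006, 0, 0, 0, 0.3, 0, 0, 0, 0, 0, 0, 0.3],
)

```text
clock: 26.03
tcp_pos: [525.4, 324.2, 52.0]
eef_rot: [0.407, -0.272, 0.863, 0.128]
contact_force: [-0.2, 0.1, -2.3]
width: 0.652
gripper_force: 67.4
```

Request:
drive_tool(
  deltas=[0.0008, 0, 0.0006, 0, 0, 0, 0.3, 0, 0, 0, 0, 0, 0, 0.3],
)

```text
clock: 26.2
tcp_pos: [525.5, 324.4, 51.6]
eef_rot: [0.407, -0.271, 0.862, 0.129]
contact_force: [-0.7, -1.1, 0.7]
width: 0.648
gripper_force: 67.9
```

Request:
drive_tool(
  deltas=[0.0008, 0, 0.0006, 0, 0, 0, 0.3, 0, 0, 0, 0, 0, 0, 0.3],
)

```text
clock: 26.37
tcp_pos: [525.6, 324.6, 51.5]
eef_rot: [0.408, -0.271, 0.862, 0.129]
contact_force: [-1.6, -2.9, 5.5]
width: 0.648
gripper_force: 68.4
```

Request:
drive_tool(
  deltas=[0.0008, 0, 0.0006, 0, 0, 0, 0.3, 0, 0, 0, 0, 0, 0, 0.3],
)

```text
clock: 26.53
tcp_pos: [525.7, 324.7, 51.6]
eef_rot: [0.409, -0.271, 0.862, 0.13]
contact_force: [-2.9, -4.1, 9.2]
width: 0.648
gripper_force: 68.9
```

Request:
drive_tool(
  deltas=[0, 0, 0, 0, 0, 0, 0.75, 0, 0, 0, 0, 0, 0, 0.85, 0, 0, 0, 0, 0, 0, 1, 0, 0, 0, 0, 0, 0, 1, 0, 0, 0, 0, 0, 0, 1],
)

```text
clock: 26.95
tcp_pos: [525.3, 324.2, 48.9]
eef_rot: [0.407, -0.271, 0.863, 0.128]
contact_force: [0.4, 0.4, 0.3]
width: 1.002
gripper_force: 0.0
```

Request:
drive_tool(
  deltas=[0, 0, -0.012, 0, 0, 0, 1, 0, 0, -0.02, 0, 0, 0, 1, 0, 0, -0.02, 0, 0, 0, 1, -0.01, 0, -0.015, 0, 0, 0, 1, -0.015, 0, -0.012, 0, 0, 0, 1],
)

```text
clock: 27.37
tcp_pos: [494.4, 300.1, 112.5]
eef_rot: [0.401, -0.272, 0.866, 0.126]
contact_force: [-0.3, 0.4, -0.6]
width: 1.003
gripper_force: 0.0
```

Request:
drive_tool(
  deltas=[-0.015, 0, -0.012, 0, 0, 0, 1, -0.015, 0, -0.012, 0, 0, 0, 1, -0.015, 0, -0.012, 0, 0, 0, 1, -0.015, 0, -0.012, 0, 0, 0, 1, 0, 0, 0, 0, 0, 0, 1],
)

```text
clock: 27.78
tcp_pos: [498.2, 303.7, 198.5]
eef_rot: [0.408, -0.272, 0.862, 0.128]
contact_force: [0.5, 0.3, 0.8]
width: 1.001
gripper_force: 0.0
```

Run:
```python
from plan import *
st()
s=cam("scene"); save(cv2.resize(s[0][190:320,250:420],(400,306),interpolation=cv2.INTER_CUBIC),"c8.png")
recheck((254,206),(252.8,203.9))
c=np.array([459,-151.5,28.])-6*U(-86)
go(([455,130,230],pose2(75,88)),([440,-20,190],pick2(-86,10)),(c+[0,0,110],pick2(-86,36)))
```

```text
t 27.78 tcp [498.2 303.7 198.5] gp [486.2 295.2 210.5] x [-0.52 -0.36 -0.77] z [ 0.63  0.44 -0.63] F [0.5 0.3 0.8] w 1.001 gf 0 q [ 0.06  1.18 -1.47  2.54  2.27  1.52 -0.44]
shift px [-1.6 -0.9] area 147
n 13 row [0.0112, -0.0055, -0.0071, -1.4, 3.56, -2.84]
n 7 row [0.0219, -0.0004, 0.0069, 0.19, 1.7, -2.71]
n 6 row [0.0182, -0.0016, 0.0157, 0.0, 4.33, 0.0]
```

Request:
drive_tool(
  deltas=[0.0112, -0.0055, -0.0071, -1.4, 3.56, -2.84, 1, 0.0112, -0.0055, -0.0071, -1.4, 3.56, -2.84, 1, 0.0112, -0.0055, -0.0071, -1.4, 3.56, -2.84, 1, 0.0112, -0.0055, -0.0071, -1.4, 3.56, -2.84, 1, 0.0112, -0.0055, -0.0071, -1.4, 3.56, -2.84, 1],
)

```text
clock: 28.3
tcp_pos: [465.1, 238.8, 181.7]
eef_rot: [0.26, -0.418, 0.866, 0.087]
contact_force: [-0.3, 0.4, -0.9]
width: 1.0
gripper_force: 0.0
```

Request:
drive_tool(
  deltas=[0.0112, -0.0055, -0.0071, -1.4, 3.56, -2.84, 1, 0.0112, -0.0055, -0.0071, -1.4, 3.56, -2.84, 1, 0.0112, -0.0055, -0.0071, -1.4, 3.56, -2.84, 1, 0.0112, -0.0055, -0.0071, -1.4, 3.56, -2.84, 1, 0.0112, -0.0055, -0.0071, -1.4, 3.56, -2.84, 1],
)

```text
clock: 28.72
tcp_pos: [452.3, 172.8, 191.9]
eef_rot: [0.115, -0.538, 0.834, 0.042]
contact_force: [0.3, -0.5, 0.2]
width: 1.002
gripper_force: 0.0
```

Request:
drive_tool(
  deltas=[0.0112, -0.0055, -0.0071, -1.4, 3.56, -2.84, 1, 0.0112, -0.0055, -0.0071, -1.4, 3.56, -2.84, 1, 0.0112, -0.0055, -0.0071, -1.4, 3.56, -2.84, 1, 0, 0, 0, 0, 0, 0, 1, 0, 0, 0, 0, 0, 0, 1],
)

```text
clock: 29.13
tcp_pos: [454.2, 134.6, 207.4]
eef_rot: [0.023, -0.602, 0.798, 0.014]
contact_force: [-0.6, 0.8, 0.0]
width: 0.999
gripper_force: 0.0
```

Run:
```python
from plan import *
st()
c=np.array([459,-151.5,28.])-6*U(-86)
go(([440,-20,200],pick2(-86,10)),(c+[0,0,110],pick2(-86,36)))
```

```text
t 29.13 tcp [454.2 134.6 207.4] gp [453.8 133.6 226.4] x [-0.27 -0.96 -0.05] z [ 0.02  0.05 -1.  ] F [-0.6  0.8  0. ] w 0.999 gf 0 q [ 0.38  0.86 -1.34  2.04  0.98  1.05  1.43]
n 7 row [0.0226, -0.0009, 0.0048, 0.14, 1.84, -2.86]
n 6 row [0.0176, -0.0016, 0.0172, 0.0, 4.33, 0.0]
```

Request:
drive_tool(
  deltas=[0.0226, -0.0009, 0.0048, 0.14, 1.84, -2.86, 1, 0.0226, -0.0009, 0.0048, 0.14, 1.84, -2.86, 1, 0.0226, -0.0009, 0.0048, 0.14, 1.84, -2.86, 1, 0.0226, -0.0009, 0.0048, 0.14, 1.84, -2.86, 1, 0.0226, -0.0009, 0.0048, 0.14, 1.84, -2.86, 1],
)

```text
clock: 29.55
tcp_pos: [437.6, 21.3, 184.7]
eef_rot: [-0.037, -0.697, 0.715, -0.043]
contact_force: [0.4, 0.2, 0.3]
width: 1.001
gripper_force: 0.0
```

Request:
drive_tool(
  deltas=[0.0226, -0.0009, 0.0048, 0.14, 1.84, -2.86, 1, 0.0226, -0.0009, 0.0048, 0.14, 1.84, -2.86, 1, 0.0176, -0.0016, 0.0172, 0, 4.33, 0, 1, 0.0176, -0.0016, 0.0172, 0, 4.33, 0, 1, 0.0176, -0.0016, 0.0172, 0, 4.33, 0, 1],
)

```text
clock: 29.97
tcp_pos: [449.5, -88.0, 144.4]
eef_rot: [0.136, 0.717, -0.667, 0.148]
contact_force: [0.1, 0.5, -0.3]
width: 1.004
gripper_force: 0.0
```

Request:
drive_tool(
  deltas=[0.0176, -0.0016, 0.0172, 0, 4.33, 0, 1, 0.0176, -0.0016, 0.0172, 0, 4.33, 0, 1, 0.0176, -0.0016, 0.0172, 0, 4.33, 0, 1, 0, 0, 0, 0, 0, 0, 1, 0, 0, 0, 0, 0, 0, 1],
)

```text
clock: 30.38
tcp_pos: [458.9, -156.3, 122.9]
eef_rot: [0.21, 0.697, -0.648, 0.226]
contact_force: [-0.3, 0.8, 0.1]
width: 0.997
gripper_force: 0.0
```

Run:
```python
from plan import *
st()
im,K,Rc,p,f=cam("wrist"); u=proj([459,-151.5,56],K,Rc,p); print("pred px",u.round(0))
for tol in (10,14,20):
    m=flood(im,tuple(np.int32(u).tolist()),tol); print("area",m.sum()//255)
    if m.sum()//255<40000: print(rect_on(m,56,K,Rc,p))
save(cupov(im,K,Rc,p,(459,-151.5),-86),"w9.png")
c=np.array([459,-151.5,28.])-6*U(-86);R1=pick2(-86,40)
go((c+[0,0,75],R1),(c+[0,0,8],R1),mm=18,deg=4)
```

```text
t 30.38 tcp [ 458.9 -156.3  122.9] gp [ 458.1 -145.2  138.3] x [ 0.06 -0.81  0.59] z [ 0.04 -0.59 -0.81] F [-0.3  0.8  0.1] w 0.997 gf 0 q [ 0.38  1.   -0.99  2.2   1.39  1.43  1.64]
pred px [275. 303.]
area 9712
(array([ 457.38745117, -150.98544312]), 79.88569641113281, 53.86393737792969, -86.80411744117737)
area 10001
(array([ 457.87469482, -150.95401001]), 79.89494323730469, 54.83906173706055, -86.84187197685242)
area 10062
(array([ 458.18914795, -151.01147461]), 80.06427764892578, 55.803855895996094, -86.85724139213562)
n 2 row [-0.0098, 0.0001, 0.0146, -0.08, 2.06, 0.05]
n 4 row [-0.0108, 0.0, 0.0128, 0.0, 0.0, 0.0]
```

Request:
drive_tool(
  deltas=[-0.0098, 0, 0.0146, 0, 2.06, 0.4, 1, -0.0098, 0, 0.0146, 0, 2.06, 0.4, 1, -0.0108, 0, 0.0128, 0, 0, 0, 1, -0.0108, 0, 0.0128, 0, 0, 0, 1],
)

```text
clock: 30.77
tcp_pos: [461.1, -157.4, 55.1]
eef_rot: [0.23, 0.683, -0.645, 0.253]
contact_force: [-0.4, -0.4, -0.1]
width: 1.001
gripper_force: 0.0
```

Request:
drive_tool(
  deltas=[-0.0108, 0, 0.0128, 0, 0, 0, 1, -0.0108, 0, 0.0128, 0, 0, 0, 1, 0, 0, 0, 0, 0, 0, 1, 0, 0, 0, 0, 0, 0, 1],
)

```text
clock: 31.1
tcp_pos: [460.8, -158.4, 22.2]
eef_rot: [0.231, 0.683, -0.645, 0.253]
contact_force: [-1.6, 0.2, -0.2]
width: 1.001
gripper_force: 0.0
```

Run:
```python
from plan import *
st(); cupmid([458.2,-151,28])
c=np.array([458.2,-151,28.])-6*U(-86.9);R1=pick2(-86.9,40); go((c+[0,0,8],R1))
```

```text
t 31.10 tcp [ 460.8 -158.4   22.2] gp [ 459.9 -146.2   36.7] x [ 0.04 -0.76  0.64] z [ 0.05 -0.64 -0.77] F [-1.6  0.2 -0.2] w 1.001 gf 0 q [ 0.28  1.23 -0.86  2.19  1.57  1.49  1.43]
lateral 2.0
n 1 row [-0.0015, 0.0021, -0.0003, -0.66, -0.07, -0.1]
```

Request:
drive_tool(
  deltas=[0, 0.0015, 0, 0, 0, 0, 0.3, 0, 0, 0, 0, 0, 0, 0.3, 0, 0, 0, 0, 0, 0, 0.3, 0, 0, 0, 0, 0, 0, 0.3, 0, 0, 0, 0, 0, 0, 0.3],
)

```text
clock: 31.52
tcp_pos: [459.8, -159.1, 23.5]
eef_rot: [0.232, 0.683, -0.645, 0.254]
contact_force: [-0.9, 2.0, 6.5]
width: 0.648
gripper_force: 62.6
```

Run:
```python
from plan import *
st(); v=cupmid([458.2,-151,28]);print(v)
G,Q=lift(150)
A=pose2(70,89); ga=np.array([455,40,200.])
R1=pose2(35,39.5); pre=PEG[0]+[-45,-60,40+115]-R1@v-19*R1[:,2]; print("waypts"); rows(G+19*Q[:,2],Q,ga+19*A[:,2],A); rows(ga+19*A[:,2],A,pre+19*R1[:,2],R1)
```

```text
t 31.52 tcp [ 459.8 -159.1   23.5] gp [ 458.9 -146.9   38. ] x [ 0.04 -0.76  0.65] z [ 0.05 -0.64 -0.76] F [-0.9  2.   6.5] w 0.648 gf 63 q [ 0.28  1.23 -0.86  2.19  1.57  1.49  1.42]
lateral 1.1
[-3.32436135  0.         -8.78332722]
tilt 40.2
n 7 row [0.0138, -0.0002, -0.0164, 0.0, 0.0, 0.0]
waypts
n 10 row [-0.0185, 0.0029, -0.0083, -0.87, -4.05, 2.24]
n 12 row [-0.0104, 0.0015, 0.0066, 1.31, -3.99, 2.71]
```

Request:
drive_tool(
  deltas=[0.0138, 0, -0.0164, 0, 0, 0, 0.3, 0.0138, 0, -0.0164, 0, 0, 0, 0.3, 0.0138, 0, -0.0164, 0, 0, 0, 0.3, 0.0138, 0, -0.0164, 0, 0, 0, 0.3, 0.0138, 0, -0.0164, 0, 0, 0, 0.3],
)

```text
clock: 31.93
tcp_pos: [458.3, -158.9, 130.6]
eef_rot: [0.232, 0.683, -0.645, 0.254]
contact_force: [0.4, -0.4, -0.6]
width: 0.652
gripper_force: 63.0
```

Request:
drive_tool(
  deltas=[0.0138, 0, -0.0164, 0, 0, 0, 0.3, 0.0138, 0, -0.0164, 0, 0, 0, 0.3, -0.0185, 0.0029, -0.0083, -0.87, -4.05, 2.24, 0.3, -0.0185, 0.0029, -0.0083, -0.87, -4.05, 2.24, 0.3, -0.0185, 0.0029, -0.0083, -0.87, -4.05, 2.24, 0.3],
)

```text
clock: 32.35
tcp_pos: [448.2, -98.9, 160.1]
eef_rot: [-0.161, -0.661, 0.711, -0.178]
contact_force: [1.4, 0.2, -2.2]
width: 0.646
gripper_force: 63.0
```

Request:
drive_tool(
  deltas=[-0.0185, 0.0029, -0.0083, -0.87, -4.05, 2.24, 0.3, -0.0185, 0.0029, -0.0083, -0.87, -4.05, 2.24, 0.3, -0.0185, 0.0029, -0.0083, -0.87, -4.05, 2.24, 0.3, -0.0185, 0.0029, -0.0083, -0.87, -4.05, 2.24, 0.3, -0.0185, 0.0029, -0.0083, -0.87, -4.05, 2.24, 0.3],
)

```text
clock: 32.77
tcp_pos: [448.0, 2.4, 167.5]
eef_rot: [-0.041, -0.603, 0.795, -0.047]
contact_force: [0.7, -0.1, -1.7]
width: 0.65
gripper_force: 63.0
```

Request:
drive_tool(
  deltas=[-0.0185, 0.0029, -0.0083, -0.87, -4.05, 2.24, 0.3, -0.0185, 0.0029, -0.0083, -0.87, -4.05, 2.24, 0.3, 0, 0, 0, 0, 0, 0, 0.3],
)

```text
clock: 33.02
tcp_pos: [454.0, 40.9, 181.3]
eef_rot: [0.008, -0.573, 0.82, 0.006]
contact_force: [-0.2, 0.1, -0.8]
width: 0.649
gripper_force: 63.0
```

Run:
```python
from plan import *
st(); v=np.array([-3.3,0,-8.8])
R1=pose2(35,39.5); pre=PEG[0]+[-40,-50,40+115]-R1@v-19*R1[:,2]; go((pre,R1))
```

```text
t 33.02 tcp [454.   40.9 181.3] gp [453.8  40.5 200.3] x [-0.34 -0.94 -0.02] z [ 0.01  0.02 -1.  ] F [-0.2  0.1 -0.8] w 0.649 gf 63 q [ 0.55  0.89 -1.32  2.09  1.04  1.05  1.47]
n 12 row [-0.0113, 0.0016, 0.007, 1.31, -3.98, 2.7]
```

Request:
drive_tool(
  deltas=[-0.0113, 0.0016, 0.007, 1.31, -3.98, 2.7, 0.3, -0.0113, 0.0016, 0.007, 1.31, -3.98, 2.7, 0.3, -0.0113, 0.0016, 0.007, 1.31, -3.98, 2.7, 0.3, -0.0113, 0.0016, 0.007, 1.31, -3.98, 2.7, 0.3, -0.0113, 0.0016, 0.007, 1.31, -3.98, 2.7, 0.3],
)

```text
clock: 33.43
tcp_pos: [472.4, 95.8, 153.9]
eef_rot: [0.177, -0.464, 0.866, 0.056]
contact_force: [0.9, -1.0, -1.9]
width: 0.646
gripper_force: 63.0
```

Request:
drive_tool(
  deltas=[-0.0113, 0.0016, 0.007, 1.31, -3.98, 2.7, 0.3, -0.0113, 0.0016, 0.007, 1.31, -3.98, 2.7, 0.3, -0.0113, 0.0016, 0.007, 1.31, -3.98, 2.7, 0.3, -0.0113, 0.0016, 0.007, 1.31, -3.98, 2.7, 0.3, -0.0113, 0.0016, 0.007, 1.31, -3.98, 2.7, 0.3],
)

```text
clock: 33.85
tcp_pos: [509.3, 150.3, 150.6]
eef_rot: [0.34, -0.334, 0.873, 0.106]
contact_force: [-0.4, -0.5, -1.4]
width: 0.649
gripper_force: 63.0
```

Request:
drive_tool(
  deltas=[-0.0113, 0.0016, 0.007, 1.31, -3.98, 2.7, 0.3, -0.0113, 0.0016, 0.007, 1.31, -3.98, 2.7, 0.3, 0, 0, 0, 0, 0, 0, 0.3],
)

```text
clock: 34.1
tcp_pos: [530.3, 170.9, 152.3]
eef_rot: [0.397, -0.277, 0.866, 0.126]
contact_force: [-0.7, 0.1, -1.7]
width: 0.653
gripper_force: 63.2
```

Run:
```python
from plan import *
st(); v=np.array([-3.3,0,-8.8]); place(v,0,35,40,76,40,13,mm=16)
```

```text
t 34.10 tcp [530.3 170.9 152.3] gp [518.5 162.6 164.7] x [-0.53 -0.38 -0.76] z [ 0.62  0.44 -0.65] F [-0.7  0.1 -1.7] w 0.653 gf 63 q [ 0.46  1.32 -1.47  2.56  2.41  1.32 -0.13]
n 5 row [-0.003, 0.004, 0.0135, 0.05, -0.15, 0.06]
n 3 row [0.0092, 0.0, 0.0077, 0.0, 0.0, 0.0]
n 2 row [0.0103, 0.0, 0.0087, 0.0, 0.0, 0.0]
```

Request:
drive_tool(
  deltas=[-0.003, 0.004, 0.0135, 0, -0.15, 0, 0.3, -0.003, 0.004, 0.0135, 0, -0.15, 0, 0.3, -0.003, 0.004, 0.0135, 0, -0.15, 0, 0.3, -0.003, 0.004, 0.0135, 0, -0.15, 0, 0.3, -0.003, 0.004, 0.0135, 0, -0.15, 0, 0.3],
)

```text
clock: 34.52
tcp_pos: [570.5, 222.9, 124.7]
eef_rot: [0.406, -0.278, 0.861, 0.126]
contact_force: [-0.5, -0.8, -1.5]
width: 0.647
gripper_force: 63.3
```

Run:
```python
from plan import *
st(); v=np.array([-3.3,0,-8.8]); place(v,0,35,40,76,mm=50)
o=robot.observe();Q=q2R(o["eef_rot"]); print("cup mid xy now",(np.array(o["tcp_pos"])+Q@v).round(1),"peg",PEG[0])
im,K,Rc,p,f=cam("wrist")
# peg0 lateral check: bright columns under the held cup's front
c0=proj(PEG[0],K,Rc,p);c1=proj(PEG[0]+[0,0,60],K,Rc,p);print(c0.round(),c1.round())
r=int(c0[1]*.5+c1[1]*.5); row=cv2.GaussianBlur(im,(5,5),0)[r,:,:].max(1); print(r,row[180:380:6])
save(im,"w10.png")
```

```text
t 34.52 tcp [570.5 222.9 124.7] gp [558.6 214.4 136.9] x [-0.52 -0.38 -0.77] z [ 0.63  0.44 -0.64] F [-0.5 -0.8 -1.5] w 0.647 gf 63 q [ 0.37  1.4  -1.42  2.43  2.48  1.32 -0.08]
n 1 row [0.0047, 0.0009, 0.002, 0.1, 0.29, 0.75]
cup mid xy now [566.7 220.2 132.9] peg [565. 220.  12.]
[279.  76.] [279. 168.]
122 [213 212 215 216 179  54  54  54  56  55  57  73  86  90  94  97 100  99
 100  98  95  91  82  54  53  53  54  53  55  55  56  56  52  54]
```

Request:
drive_tool(
  deltas=[0.0086, 0, 0.0053, 0, 0, 0, 0.3, 0.0077, 0, 0.0064, 0, 0, 0, 0.3, 0.0077, 0, 0.0064, 0, 0, 0, 0.3, 0.0077, 0, 0.0064, 0, 0, 0, 0.3, 0, 0, 0, 0, 0, 0, 0.3],
)

```text
clock: 34.98
tcp_pos: [566.9, 220.1, 80.9]
eef_rot: [0.403, -0.277, 0.863, 0.127]
contact_force: [0.1, -0.0, -2.0]
width: 0.648
gripper_force: 63.2
```

Request:
drive_tool(
  deltas=[0.0077, 0, 0.0064, 0, 0, 0, 0.3, 0.0077, 0, 0.0064, 0, 0, 0, 0.3, 0.0077, 0, 0.0064, 0, 0, 0, 0.3, 0, 0, 0, 0, 0, 0, 0.3],
)

```text
clock: 35.32
tcp_pos: [567.3, 220.3, 51.0]
eef_rot: [0.403, -0.277, 0.863, 0.127]
contact_force: [-0.2, -0.3, -1.0]
width: 0.651
gripper_force: 63.2
```

Request:
drive_tool(
  deltas=[0.0023, 0, 0.0019, 0, 0, 0, 0.3, 0.0023, 0, 0.0019, 0, 0, 0, 0.3, 0, 0, 0, 0, 0, 0, 0.3],
)

```text
clock: 35.57
tcp_pos: [568.0, 220.9, 47.8]
eef_rot: [0.405, -0.277, 0.862, 0.127]
contact_force: [0.0, -0.4, -0.8]
width: 0.647
gripper_force: 63.2
```

Request:
drive_tool(
  deltas=[0.0012, 0, 0.001, 0, 0, 0, 0.3, 0, 0, 0, 0, 0, 0, 0.3],
)

```text
clock: 35.73
tcp_pos: [568.2, 221.0, 46.6]
eef_rot: [0.405, -0.277, 0.862, 0.127]
contact_force: [-0.4, -0.8, -1.6]
width: 0.647
gripper_force: 63.2
```

Request:
drive_tool(
  deltas=[0.0008, 0, 0.0006, 0, 0, 0, 0.3, 0, 0, 0, 0, 0, 0, 0.3],
)

```text
clock: 35.9
tcp_pos: [568.1, 220.9, 45.6]
eef_rot: [0.405, -0.277, 0.862, 0.127]
contact_force: [0.3, 1.0, -0.4]
width: 0.648
gripper_force: 63.2
```

Request:
drive_tool(
  deltas=[0.0008, 0, 0.0006, 0, 0, 0, 0.3, 0, 0, 0, 0, 0, 0, 0.3],
)

```text
clock: 36.07
tcp_pos: [568.0, 220.9, 44.5]
eef_rot: [0.405, -0.277, 0.862, 0.127]
contact_force: [-0.7, -0.9, -1.5]
width: 0.649
gripper_force: 63.2
```

Request:
drive_tool(
  deltas=[0.0008, 0, 0.0006, 0, 0, 0, 0.3, 0, 0, 0, 0, 0, 0, 0.3],
)

```text
clock: 36.23
tcp_pos: [568.2, 221.1, 44.5]
eef_rot: [0.406, -0.277, 0.861, 0.128]
contact_force: [-0.7, -1.8, 3.8]
width: 0.648
gripper_force: 63.8
```

Request:
drive_tool(
  deltas=[0.0008, 0, 0.0006, 0, 0, 0, 0.3, 0, 0, 0, 0, 0, 0, 0.3],
)

```text
clock: 36.4
tcp_pos: [568.3, 221.3, 44.5]
eef_rot: [0.407, -0.277, 0.861, 0.128]
contact_force: [-2.1, -1.7, 7.0]
width: 0.648
gripper_force: 64.2
```

Request:
drive_tool(
  deltas=[0.0005, 0, 0.0004, 0, 0, 0, 0.3, 0, 0, 0, 0, 0, 0, 0.3],
)

```text
clock: 36.57
tcp_pos: [568.4, 221.5, 44.5]
eef_rot: [0.407, -0.277, 0.861, 0.128]
contact_force: [-2.7, -3.9, 9.2]
width: 0.65
gripper_force: 64.4
```

Request:
drive_tool(
  deltas=[0, 0, 0, 0, 0, 0, 0.75, 0, 0, 0, 0, 0, 0, 0.85, 0, 0, 0, 0, 0, 0, 1, 0, 0, 0, 0, 0, 0, 1, 0, 0, 0, 0, 0, 0, 1],
)

```text
clock: 36.98
tcp_pos: [567.9, 220.8, 41.6]
eef_rot: [0.405, -0.277, 0.862, 0.127]
contact_force: [-0.8, 0.5, 0.0]
width: 0.998
gripper_force: 0.0
```

Request:
drive_tool(
  deltas=[0, 0, -0.012, 0, 0, 0, 1, 0, 0, -0.02, 0, 0, 0, 1, 0, 0, -0.02, 0, 0, 0, 1, -0.01, 0, -0.015, 0, 0, 0, 1, -0.015, 0, -0.012, 0, 0, 0, 1],
)

```text
clock: 37.4
tcp_pos: [530.0, 194.5, 110.9]
eef_rot: [0.404, -0.277, 0.863, 0.127]
contact_force: [-0.0, 0.8, 0.2]
width: 0.999
gripper_force: 0.0
```

Request:
drive_tool(
  deltas=[-0.015, 0, -0.012, 0, 0, 0, 1, -0.015, 0, -0.012, 0, 0, 0, 1, -0.015, 0, -0.012, 0, 0, 0, 1, -0.015, 0, -0.012, 0, 0, 0, 1, 0, 0, 0, 0, 0, 0, 1],
)

```text
clock: 37.82
tcp_pos: [533.3, 197.3, 192.9]
eef_rot: [0.408, -0.278, 0.86, 0.127]
contact_force: [0.1, 0.1, -0.4]
width: 1.0
gripper_force: 0.0
```

Run:
```python
from plan import *
import pickle
st()
s=cam("scene"); t=cam("top"); pickle.dump({"scene":s[:4],"top":t[:4]},open("d6.pkl","wb"))
go(([470,60,260],pose2(70,89)),([450,-180,280],pose2(0,90)),([440,-290,280],pose(90,90)))
```

```text
t 37.82 tcp [533.3 197.3 192.9] gp [521.3 188.8 205. ] x [-0.51 -0.37 -0.77] z [ 0.63  0.45 -0.63] F [ 0.1  0.1 -0.4] w 1.000 gf 0 q [ 0.4   1.19 -1.45  2.54  2.39  1.26 -0.24]
n 12 row [0.0092, -0.0035, -0.0097, -1.31, 3.97, -2.66]
n 15 row [0.0115, -0.0127, -0.0015, 0.04, 0.06, 4.67]
n 18 row [-0.0041, -0.0054, -0.0, 0.0, 0.0, 5.0]
```

Request:
drive_tool(
  deltas=[0.0092, -0.0035, -0.0097, -1.31, 3.97, -2.66, 1, 0.0092, -0.0035, -0.0097, -1.31, 3.97, -2.66, 1, 0.0092, -0.0035, -0.0097, -1.31, 3.97, -2.66, 1, 0.0092, -0.0035, -0.0097, -1.31, 3.97, -2.66, 1, 0.0092, -0.0035, -0.0097, -1.31, 3.97, -2.66, 1],
)

```text
clock: 38.33
tcp_pos: [492.4, 138.8, 192.9]
eef_rot: [0.244, -0.415, 0.873, 0.08]
contact_force: [-1.5, -1.0, -1.4]
width: 1.002
gripper_force: 0.0
```

Request:
drive_tool(
  deltas=[0.0092, -0.0035, -0.0097, -1.31, 3.97, -2.66, 1, 0.0092, -0.0035, -0.0097, -1.31, 3.97, -2.66, 1, 0.0092, -0.0035, -0.0097, -1.31, 3.97, -2.66, 1, 0.0092, -0.0035, -0.0097, -1.31, 3.97, -2.66, 1, 0.0092, -0.0035, -0.0097, -1.31, 3.97, -2.66, 1],
)

```text
clock: 38.75
tcp_pos: [474.7, 92.0, 208.8]
eef_rot: [0.116, -0.504, 0.855, 0.034]
contact_force: [1.4, -0.6, -0.5]
width: 0.996
gripper_force: 0.0
```

Request:
drive_tool(
  deltas=[0.0092, -0.0035, -0.0097, -1.31, 3.97, -2.66, 1, 0.0092, -0.0035, -0.0097, -1.31, 3.97, -2.66, 1, 0.0115, -0.0127, -0.0015, 0, 0, 4.67, 1, 0.0115, -0.0127, -0.0015, 0, 0, 4.67, 1, 0.0115, -0.0127, -0.0015, 0, 0, 4.67, 1],
)

```text
clock: 39.17
tcp_pos: [488.3, 21.9, 226.2]
eef_rot: [0.047, -0.438, 0.897, 0.02]
contact_force: [-0.1, 0.6, -0.4]
width: 1.002
gripper_force: 0.0
```

Request:
drive_tool(
  deltas=[0.0115, -0.0127, -0.0015, 0, 0, 4.67, 1, 0.0115, -0.0127, -0.0015, 0, 0, 4.67, 1, 0.0115, -0.0127, -0.0015, 0, 0, 4.67, 1, 0.0115, -0.0127, -0.0015, 0, 0, 4.67, 1, 0.0115, -0.0127, -0.0015, 0, 0, 4.67, 1],
)

```text
clock: 39.58
tcp_pos: [488.5, -64.0, 227.0]
eef_rot: [0.041, -0.247, 0.968, 0.029]
contact_force: [-0.1, 0.2, -0.1]
width: 1.004
gripper_force: 0.0
```

Request:
drive_tool(
  deltas=[0.0115, -0.0127, -0.0015, 0, 0, 4.67, 1, 0.0115, -0.0127, -0.0015, 0, 0, 4.67, 1, 0.0115, -0.0127, -0.0015, 0, 0, 4.67, 1, 0.0115, -0.0127, -0.0015, 0, 0, 4.67, 1, 0.0115, -0.0127, -0.0015, 0, 0, 4.67, 1],
)

```text
clock: 40.0
tcp_pos: [455.1, -142.6, 226.2]
eef_rot: [0.035, -0.046, 0.998, 0.037]
contact_force: [-0.3, -0.7, -0.1]
width: 0.995
gripper_force: 0.0
```

Run:
```python
from plan import *
st()
go(([440,-270,280],pose(90,90)))
```

```text
t 40.00 tcp [ 455.1 -142.6  226.2] gp [ 453.8 -144.1  245.1] x [-0.99 -0.09 -0.07] z [ 0.07  0.08 -0.99] F [-0.3 -0.7 -0.1] w 0.995 gf 0 q [ 0.88  0.66 -0.99  2.02  0.68  0.78  1.17]
n 20 row [-0.004, -0.0059, -0.0019, 0.33, -0.01, 4.76]
```

Request:
drive_tool(
  deltas=[-0.004, -0.0059, -0.0019, 0.33, 0, 4.76, 1, -0.004, -0.0059, -0.0019, 0.33, 0, 4.76, 1, -0.004, -0.0059, -0.0019, 0.33, 0, 4.76, 1, -0.004, -0.0059, -0.0019, 0.33, 0, 4.76, 1, -0.004, -0.0059, -0.0019, 0.33, 0, 4.76, 1],
)

```text
clock: 40.42
tcp_pos: [472.5, -173.2, 234.9]
eef_rot: [0.027, 0.161, 0.986, 0.029]
contact_force: [-0.0, -0.5, -0.2]
width: 0.997
gripper_force: 0.0
```

Request:
drive_tool(
  deltas=[-0.004, -0.0059, -0.0019, 0.33, 0, 4.76, 1, -0.004, -0.0059, -0.0019, 0.33, 0, 4.76, 1, -0.004, -0.0059, -0.0019, 0.33, 0, 4.76, 1, -0.004, -0.0059, -0.0019, 0.33, 0, 4.76, 1, -0.004, -0.0059, -0.0019, 0.33, 0, 4.76, 1],
)

```text
clock: 40.83
tcp_pos: [475.7, -208.6, 243.1]
eef_rot: [0.018, 0.361, 0.932, 0.02]
contact_force: [0.4, -0.8, -0.2]
width: 1.0
gripper_force: 0.0
```

Request:
drive_tool(
  deltas=[-0.004, -0.0059, -0.0019, 0.33, 0, 4.76, 1, -0.004, -0.0059, -0.0019, 0.33, 0, 4.76, 1, -0.004, -0.0059, -0.0019, 0.33, 0, 4.76, 1, -0.004, -0.0059, -0.0019, 0.33, 0, 4.76, 1, -0.004, -0.0059, -0.0019, 0.33, 0, 4.76, 1],
)

```text
clock: 41.25
tcp_pos: [464.5, -242.4, 251.6]
eef_rot: [0.008, 0.546, 0.838, 0.01]
contact_force: [-0.1, 0.0, -0.4]
width: 0.998
gripper_force: 0.0
```

Request:
drive_tool(
  deltas=[-0.004, -0.0059, -0.0019, 0.33, 0, 4.76, 1, -0.004, -0.0059, -0.0019, 0.33, 0, 4.76, 1, -0.004, -0.0059, -0.0019, 0.33, 0, 4.76, 1, -0.004, -0.0059, -0.0019, 0.33, 0, 4.76, 1, -0.004, -0.0059, -0.0019, 0.33, 0, 4.76, 1],
)

```text
clock: 41.67
tcp_pos: [440.8, -268.9, 260.6]
eef_rot: [-0.002, 0.707, 0.707, -0.0]
contact_force: [-0.4, 0.3, 0.6]
width: 1.0
gripper_force: 0.0
```

Run:
```python
from plan import *
import pickle
st()
w=cam("wrist"); s=cam("scene"); t=cam("top"); pickle.dump({"scene":s[:4],"top":t[:4],"wrist":w[:4]},open("d7.pkl","wb"))
a=cv2.convertScaleAbs(w[0],alpha=1.4); a=cv2.resize(a,(800,600),interpolation=cv2.INTER_CUBIC)
b=cv2.resize(s[0][170:320,150:420],(360,200),interpolation=cv2.INTER_CUBIC); a[400:,440:]=b
save(a,"w11.png")
```

```text
t 41.67 tcp [ 440.8 -268.9  260.6] gp [ 440.9 -269.   279.6] x [-0.  1.  0.] z [-0.  0. -1.] F [-0.4  0.3  0.6] w 1.000 gf 0 q [ 0.78  0.54 -0.5   1.84  0.34  0.85  0.11]
```

View pics/w11.png

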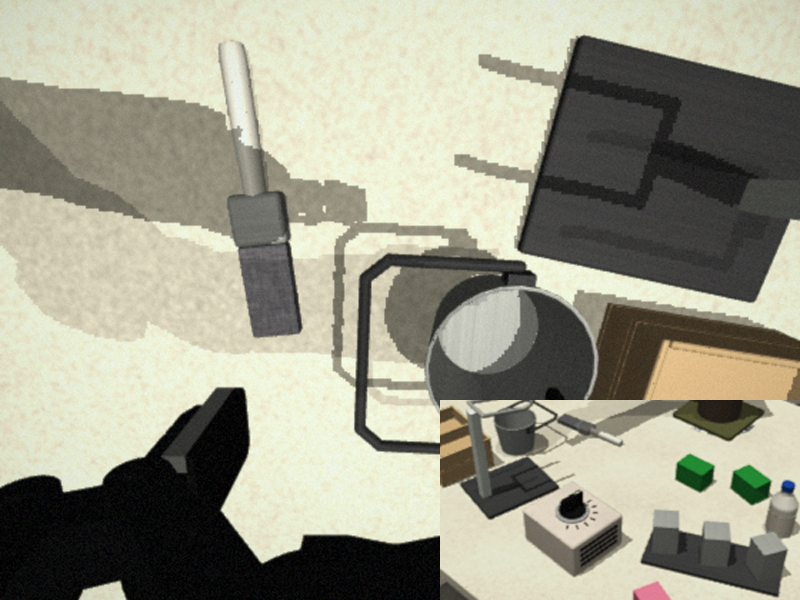

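Run:
```python
from plan import *
import pickle
D=pickle.load(open("d7.pkl","rb")); w=D["wrist"];t=D["top"];s=D["scene"]
def barfit(cm,box,th,ax):
    im=cm[0].max(2); x0,y0,x1,y1=box; ys,xs=np.nonzero(im[y0:y1,x0:x1]<th); xs=xs+x0;ys=ys+y0
    l=cv2.fitLine(np.c_[xs,ys].astype(np.float32),cv2.DIST_HUBER,0,.01,.01).ravel(); return len(xs),l,(xs.min(),xs.max(),ys.min(),ys.max())
n,l,b=barfit(w,(244,205,264,292),60,1); print("wrist",n,l.round(3),b)
# bar line as plane through camera; ends at rows 205,292 -> z=85
def pt(l,row): return (l[2]+(row-l[3])*l[0]/l[1],row)
A=onz(pt(l,205),85,*w[1:]);B=onz(pt(l,292),85,*w[1:]);print(A.round(1),B.round(1),"yaw of bar",np.degrees(np.arctan2(*(A-B)[[1,0]])).round(1))
# outer corners: arms (rows) : left arm top row, right arm
g=w[0].max(2); col=g[:,290]; print("dark rows at col290",np.nonzero(col<60)[0])
# in top & scene: predicted bar mid -> local dark profile across the bar
mid=(A+B)/2
for nm,c in(("top",t),("scene",s)):
    for z in(75,85,95):
        a=A+(A-w[3])*(z-85)/(85-w[3][2])*-1 if 0 else onz(pt(l,248),z,*w[1:]); print(nm,z,a.round(0),proj(a,*c[1:]).round(1))
    u=np.int32(proj(onz(pt(l,248),85,*w[1:]),*c[1:])); print(c[0][u[1]-9:u[1]+10,u[0]-9:u[0]+10].max(2))
# rim ellipse in wrist: outline circle of rim
cs=[proj([505+58*np.cos(a),-325+58*np.sin(a),95],*w[1:]) for a in np.arange(0,6.3,.8)]
hs=cv2.HoughCircles(cv2.medianBlur(cv2.cvtColor(w[0],cv2.COLOR_RGB2GRAY),5),cv2.HOUGH_GRADIENT,1,50,param1=80,param2=30,minRadius=50,maxRadius=75); print(hs)
if hs is not None:
    for c in hs[0]: print(onz(c[:2],95,*w[1:]).round(1), np.linalg.norm(onz(c[:2]+[c[2],0],95,*w[1:])-onz(c[:2],95,*w[1:])).round(1))
```

```text
wrist 648 [ 3.90000e-02 -9.99000e-01  2.53370e+02  2.47717e+02] (np.int64(249), np.int64(258), np.int64(205), np.int64(291))
[ 419.7 -280.4   85. ] [ 414.8 -371.5   85. ] yaw of bar 86.9
dark rows at col290 [179 180 181 182 183 184 185 186 310 311 312 313 314 315 316 379 380 381
 382 383 384 385 386 387 388 389 390 391 392 393 394 395 396 397 398 399
 400 401 402 403 404 405 406 407 408 409 410 411 412 413 414 415 416 417
 418 419]
top 75 [ 417. -328.   75.] [382.6 247.5]
top 85 [ 417. -324.   85.] [382.2 246.9]
top 95 [ 418. -320.   95.] [381.7 246.3]
[[ 68  67  66  66  66  69  61  36  32  34  47  60  31  32  31  34  33  32
   33]
 [ 68  68  67  68  67  71  64  30  35  33  39  46  32  32  33  34  32  35
   35]
 [ 67  68  68  67  69  70  63  28  35  35  32  32  32  34  33  33  36  38
   39]
 [ 68  66  68  68  68  71  64  40  33  35  36  33  37  34  33  32  34  40
   43]
 [ 68  67  67  67  68  70  65  42  30  35  34  34  34  35  32  34  37  41
   40]
 [ 68  68  66  67  69  68  70  59  33  36  34  33  30  27  31  31  37  43
   39]
 [ 67  68  68  67  68  69  71  65  33  34  37  53  72  
[... 2019 characters left out ...]
 [158 197 220 226 227 227 228 228 230 229 211 171 112  69  80 134 182 210
  223]
 [ 98 129 172 211 227 229 227 226 228 230 230 227 197 148 106  73  84 135
  188]
 [ 91  85 108 162 214 230 229 227 227 227 228 229 229 227 200 138  82  59
   91]
 [ 92  88  87 123 190 223 228 228 227 227 228 227 228 229 226 212 171 124
   80]
 [ 92  92  86  97 154 211 228 227 227 228 229 228 226 228 228 229 229 210
  154]
 [ 94  89  88  86 137 205 228 227 227 227 227 227 226 227 228 229 232 222
  162]
 [ 94  94  90  81 110 189 225 227 226 228 228 227 228 228 231 222 210 177
   99]
 [ 94  93  90  96 116 192 228 228 227 226 229 229 229 224 211 178 132  97
   63]]
[[[355.5 249.5  60. ]]]
[ 514.8 -321.1   95. ] 56.7
```

Run:
```python
from plan import *
import pickle
D=pickle.load(open("d7.pkl","rb")); w=D["wrist"]
g=w[0].max(2)
for c in(270,290,310):
    r=np.nonzero(g[:360,c]<60)[0]; r1=r[(r>165)&(r<200)];r2=r[(r>300)&(r<330)]; print(c,r1.mean() if len(r1) else 0,r2.mean() if len(r2) else 0, *[onz((c,q.mean()),85,*w[1:]).round(1) for q in(r1,r2) if len(q)])
D=pickle.load(open("d0.pkl","rb")); t=cv2.convertScaleAbs(D["top"][0],alpha=1.8); s=D["scene"][0]
T=cv2.resize(t[125:225,310:377],(400,597),interpolation=cv2.INTER_CUBIC) # scale 5.97
S=cv2.resize(s[145:255,155:245],(400,489),interpolation=cv2.INTER_CUBIC) # 4.444
a=np.zeros((600,800,3),np.uint8);a[:597,:400]=T;a[:489,400:]=S;save(a,"hk.png")
```

```text
270 183.0 312.0 [ 433.9 -259.4   85. ] [ 433.3 -394.4   85. ]
290 182.5 313.0 [ 452.4 -258.9   85. ] [ 454.  -395.5   85. ]
310 183.0 314.0 [ 470.9 -259.3   85. ] [ 474.7 -396.6   85. ]
```

View pics/hk.png

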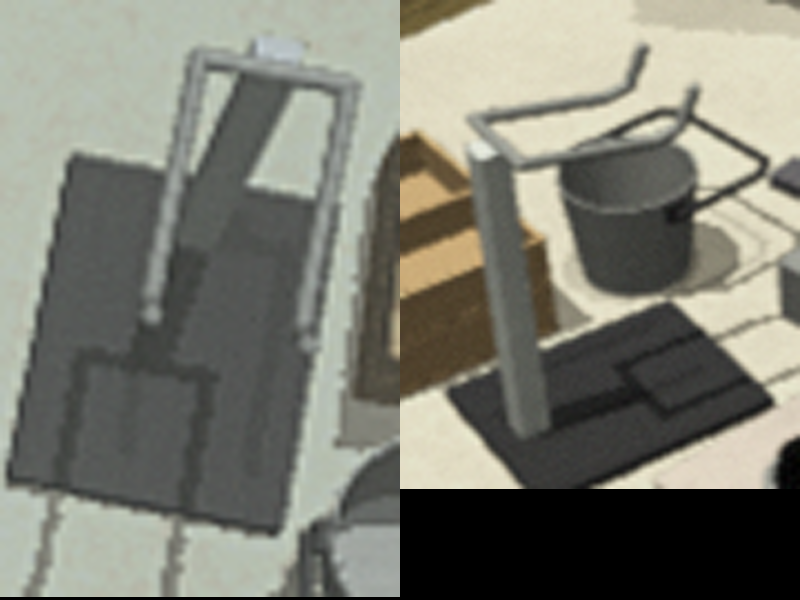

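Run:
```python
from plan import *
import pickle
D=pickle.load(open("d0.pkl","rb")); t=D["top"];s=D["scene"]
T=lambda x,y:(310+x/5.97,125+y/5.97); S=lambda x,y:(155+(x-400)/4.444,145+y/4.444)
r={}
for n,a,b in(("tip+",(150,312),(694,90)),("tip-",(308,345),(643,48)),("bk+",(200,55),(520,162)),("bk-",(355,85),(470,120))):
    x,e=tri([(t[3],ray(T(*a),t[1],t[2])),(s[3],ray(S(*b),s[1],s[2]))]); r[n]=x; print(n,x.round(1),np.round(e,1),"top@275",onz(T(*a),275,*t[1:]).round(1),"top@257",onz(T(*a),257,*t[1:]).round(1))
tm=(r["tip+"]+r["tip-"])/2; bm=(r["bk+"]+r["bk-"])/2; d=(bm-tm)[:2]; print("sep",np.linalg.norm(r["tip+"]-r["tip-"]).round(1),np.linalg.norm(r["bk+"]-r["bk-"]).round(1),"len",np.linalg.norm(d).round(1),"x yaw",np.degrees(np.arctan2(d[1],d[0])).round(1),"yaw via sep",[np.degrees(np.arctan2(*(r[a]-r[b])[[1,0]])).round(1)-90 for a,b in(("tip+","tip-"),("bk+","bk-"))])
u=d/np.linalg.norm(d); print("seat from tips",(tm[:2]+34*u).round(1))
# base plate outline
m=np.zeros(t[0].shape[:2],np.uint8); v=t[0].max(2); m[148:216,310:362]=((v<62)*255)[148:216,310:362]; print("base@12",rect_on(cv2.morphologyEx(m,cv2.MORPH_OPEN,np.ones((5,5))),12,*t[1:]))
```

```text
tip+ [ 587.4 -156.7  269.6] [1.8 1.8] top@275 [ 587.  -157.3  275. ] top@257 [ 592.5 -159.9  257. ]
tip- [ 570.9 -228.1  269.3] [2. 2.] top@275 [ 570.7 -228.4  275. ] top@257 [ 575.8 -232.3  257. ]
bk+ [ 717.  -186.5  259.3] [1.5 1.5] top@275 [ 711.5 -184.8  275. ] top@257 [ 719.1 -188.   257. ]
bk- [ 702.3 -259.5  255.8] [1.7 1.7] top@275 [ 695.8 -256.1  275. ] top@257 [ 703.1 -260.5  257. ]
sep 73.3 74.5 len 134.0 x yaw -13.2 yaw via sep [np.float64(-13.0), np.float64(-11.400000000000006)]
seat from tips [ 612.3 -200.1]
base@12 (array([ 664.59082031, -210.02749634]), 229.63282775878906, 158.1609344482422, -12.1268310546875)
```

```bash
cat >> plan.py <<'E'
def btool(yaw,tau): # tool x along bar (yaw+90), leaning tau outward
    X=U(yaw);Y=U(yaw+90);s,c=np.sin(np.radians(tau)),np.cos(np.radians(tau));z=X*s-k*c
    return np.column_stack([Y,np.cross(z,Y),z])
BY=-3.; H=np.array([517,-331,85.])
def bar(phi): p=np.radians(phi); return H+100*(-U(BY)*np.cos(p)+k*np.sin(p))
E
python3 - <<'E'
from plan import *
print(bar(0))
R1=btool(BY,38); b=bar(0)
go((b-90*R1[:,2],R1),(b-60*R1[:,2],R1),(b,R1),g=12,mm=20)
E
```

```text
[ 417.13704652 -325.76640438   85.        ]
n 8 row [-0.0069, -0.0128, 0.0114, -4.77, -0.15, 0.4]
n 2 row [-0.0, -0.0, 0.015, 0.0, 0.0, 0.0]
n 4 row [0.0, 0.0, 0.015, 0.0, 0.0, 0.0]
```

Request:
drive_tool(
  deltas=[-0.0069, -0.0128, 0.0114, -4.77, -0.15, 0.4, 0.27, -0.0069, -0.0128, 0.0114, -4.77, -0.15, 0.4, 0.27, -0.0069, -0.0128, 0.0114, -4.77, -0.15, 0.4, 0.27, -0.0069, -0.0128, 0.0114, -4.77, -0.15, 0.4, 0.27, -0.0069, -0.0128, 0.0114, -4.77, -0.15, 0.4, 0.27],
)

```text
clock: 42.23
tcp_pos: [387.5, -303.3, 202.7]
eef_rot: [0.131, 0.706, 0.685, 0.119]
contact_force: [-1.1, -1.0, -0.6]
width: 0.303
gripper_force: 0.0
```

Request:
drive_tool(
  deltas=[-0.0069, -0.0128, 0.0114, -4.77, -0.15, 0.4, 0.27, -0.0069, -0.0128, 0.0114, -4.77, -0.15, 0.4, 0.27, -0.0069, -0.0128, 0.0114, -4.77, -0.15, 0.4, 0.27, 0, 0, 0, 0, 0, 0, 0.27, 0, 0, 0, 0, 0, 0, 0.27],
)

```text
clock: 42.65
tcp_pos: [370.9, -301.8, 184.6]
eef_rot: [0.121, 0.705, 0.689, 0.12]
contact_force: [-0.5, 0.1, 0.5]
width: 0.271
gripper_force: 0.0
```

Run:
```python
from plan import *
st()
im,K,Rc,p,f=cam("wrist"); g=im.max(2)
u=proj(bar(0),K,Rc,p);print("pred bar mid",u.round(1)); a=proj(bar(0)+40*U(BY+90),K,Rc,p);b=proj(bar(0)-40*U(BY+90),K,Rc,p);print(a.round(),b.round())
for q in (a,):
    x,y=np.int32(q); print(g[y-3:y+4:3,x-40:x+41:4]); print(g[y-40:y+41:4,x])
save(im,"w12.png")
R1=btool(BY,38); go((bar(0),R1),g=12,mm=20)
```

```text
t 42.65 tcp [ 370.9 -301.8  184.6] gp [ 364.5 -301.7  202.5] x [0.02 1.   0.  ] z [ 0.34 -0.01 -0.94] F [-0.5  0.1  0.5] w 0.271 gf 0 q [ 1.18  0.61 -0.68  2.28  1.14  0.18 -0.48]
pred bar mid [290.4 240.6]
[293. 190.] [289. 288.]
[[199 180 174 195 195 197 125 124 118  38  46  53 126 124  98  91  82  43
   43  44  44]
 [198 195 177 199 199 199 122 123 124  35  42  54 119 129  88  93  55  45
   42  45  43]
 [200 193 164 192 195 136 118 125 121  33  45  53 120 111  95  97  46  47
   46  49  45]]
[168 194 129 108  28  40  42  37  44  44  42  46  47  51  51  50  56  52
  49  52  56]
n 7 row [-0.0032, -0.0004, 0.0175, -2.62, -0.13, 0.2]
```

Run:
```python
from plan import *
R1=btool(BY,20); b=bar(0)
go((b-55*R1[:,2],R1),(b,R1),g=12,mm=15,deg=3)
```

```text
n 5 row [-0.0044, 0.0019, 0.0134, -0.07, -0.13, 0.31]
n 4 row [0.0, -0.0, 0.0137, 0.0, 0.0, 0.0]
```

Request:
drive_tool(
  deltas=[-0.0044, 0.0019, 0.0134, 0, -0.13, 0.31, 0.27, -0.0044, 0.0019, 0.0134, 0, -0.13, 0.31, 0.27, -0.0044, 0.0019, 0.0134, 0, -0.13, 0.31, 0.27, -0.0044, 0.0019, 0.0134, 0, -0.13, 0.31, 0.27, -0.0044, 0.0019, 0.0134, 0, -0.13, 0.31, 0.27],
)

```text
clock: 43.12
tcp_pos: [401.3, -324.2, 128.2]
eef_rot: [0.124, 0.714, 0.679, 0.116]
contact_force: [-0.1, 0.0, -0.6]
width: 0.27
gripper_force: 0.0
```

Run:
```python
from plan import *
st()
R1=btool(BY,20); go((bar(0),R1),g=12,mm=13,deg=3)
im,K,Rc,p,f=cam("wrist"); u=proj(bar(0),K,Rc,p);g=im.max(2);x,y=np.int32(proj(bar(0)+35*U(BY+90),K,Rc,p)); print(x,y,g[y,x-40:x+41:4])
```

```text
t 43.12 tcp [ 401.3 -324.2  128.2] gp [ 394.9 -323.9  146.1] x [ 0.05  1.   -0.  ] z [ 0.33 -0.02 -0.94] F [-0.1  0.  -0.6] w 0.270 gf 0 q [ 1.1   0.75 -0.61  2.23  1.73  0.21 -1.06]
n 5 row [-0.0001, 0.0001, 0.0116, -0.09, 0.02, 0.04]
277 182 [211 182 184 211 211 206 136 136 143  30  55  68  60 127 139 108 108 110
 108  49  49]
```

Request:
drive_tool(
  deltas=[0, 0, 0.0116, 0, 0, 0, 0.27, 0, 0, 0.0116, 0, 0, 0, 0.27, 0, 0, 0.0116, 0, 0, 0, 0.27, 0, 0, 0.0116, 0, 0, 0, 0.27, 0, 0, 0.0116, 0, 0, 0, 0.27],
)

```text
clock: 43.58
tcp_pos: [419.4, -325.0, 73.3]
eef_rot: [0.123, 0.714, 0.679, 0.116]
contact_force: [0.3, 1.1, 0.4]
width: 0.274
gripper_force: 0.0
```

Request:
drive_tool(
  deltas=[0, 0, 0, 0, 0, 0, 0, 0, 0, 0, 0, 0, 0, 0, 0, 0, 0, 0, 0, 0, 0, 0, 0, 0, 0, 0, 0, 0, 0, 0, 0, 0, 0, 0, 0],
)

```text
clock: 44.0
tcp_pos: [419.7, -325.1, 74.3]
eef_rot: [0.124, 0.714, 0.679, 0.117]
contact_force: [2.9, -0.4, -0.1]
width: 0.062
gripper_force: 58.6
```

```bash
cat >> plan.py <<'E'
def arc(*pt,mm=12,deg=3):
    go(*[(bar(p),btool(BY,t)) for p,t in pt],g=12,mm=mm,deg=deg)
E
python3 - <<'E'
from plan import *
st(); o=robot.observe();Q=q2R(o["eef_rot"]);print("bar at",(np.array(o["tcp_pos"])-12*Q[:,2]).round(1),bar(0).round(1))
arc((30,-3),(60,-27),(90,-50))
E
```

```text
t 44.00 tcp [ 419.7 -325.1   74.3] gp [ 413.3 -324.7   92.2] x [ 0.05  1.   -0.  ] z [ 0.33 -0.02 -0.94] F [ 2.9 -0.4 -0.1] w 0.062 gf 59 q [ 1.15  0.92 -0.75  2.21  1.93  0.39 -1.23]
bar at [ 415.6 -324.9   85.6] [ 417.1 -325.8   85. ]
n 8 row [-0.0001, 0.0023, -0.0058, 2.82, 0.01, 0.01]
n 8 row [-0.0, 0.0028, -0.0056, 3.0, -0.0, -0.0]
n 8 row [-0.0, 0.0034, -0.0052, 2.88, -0.0, 0.0]
```

Request:
drive_tool(
  deltas=[0, 0.0023, -0.0058, 2.82, 0, 0, 0, 0, 0.0023, -0.0058, 2.82, 0, 0, 0, 0, 0.0023, -0.0058, 2.82, 0, 0, 0, 0, 0.0023, -0.0058, 2.82, 0, 0, 0],
)

```text
clock: 44.33
tcp_pos: [416.9, -325.9, 88.6]
eef_rot: [0.072, 0.721, 0.687, 0.064]
contact_force: [2.8, 0.2, -1.3]
width: 0.064
gripper_force: 58.9
```

Request:
drive_tool(
  deltas=[0, 0.0023, -0.0058, 2.82, 0, 0, 0, 0, 0.0023, -0.0058, 2.82, 0, 0, 0, 0, 0.0023, -0.0058, 2.82, 0, 0, 0, 0, 0.0023, -0.0058, 2.82, 0, 0, 0],
)

```text
clock: 44.67
tcp_pos: [420.5, -326.4, 112.0]
eef_rot: [-0.002, 0.725, 0.689, -0.005]
contact_force: [-1.7, -0.2, -2.8]
width: 0.062
gripper_force: 58.9
```

Run:
```python
from plan import *
st(); arc((60,-27),(90,-50))
```

```text
t 44.67 tcp [ 420.5 -326.4  112. ] gp [ 420.7 -326.3  131. ] x [ 0.05  1.   -0.  ] z [-0.01 -0.   -1.  ] F [-1.7 -0.2 -2.8] w 0.062 gf 59 q [ 0.98  0.84 -0.7   1.93  0.85  0.71 -0.3 ]
n 9 row [0.0, 0.0033, -0.0063, 2.94, 0.03, -0.0]
n 8 row [-0.0, 0.0034, -0.0052, 2.88, -0.0, 0.0]
```

Request:
drive_tool(
  deltas=[0, 0.0033, -0.0063, 2.94, 0, 0, 0, 0, 0.0033, -0.0063, 2.94, 0, 0, 0, 0, 0.0033, -0.0063, 2.94, 0, 0, 0, 0, 0.0033, -0.0063, 2.94, 0, 0, 0, 0, 0.0033, -0.0063, 2.94, 0, 0, 0],
)

```text
clock: 45.08
tcp_pos: [440.5, -327.3, 141.4]
eef_rot: [-0.095, 0.719, 0.683, -0.093]
contact_force: [-0.3, 0.5, -3.7]
width: 0.064
gripper_force: 58.8
```

Request:
drive_tool(
  deltas=[0, 0.0033, -0.0063, 2.94, 0, 0, 0, 0, 0.0033, -0.0063, 2.94, 0, 0, 0, 0, 0.0033, -0.0063, 2.94, 0, 0, 0, 0, 0.0033, -0.0063, 2.94, 0, 0, 0],
)

```text
clock: 45.42
tcp_pos: [462.2, -328.3, 160.5]
eef_rot: [-0.167, 0.705, 0.67, -0.162]
contact_force: [-0.4, -0.6, -5.4]
width: 0.068
gripper_force: 58.6
```

Run:
```python
from plan import *
st(); arc((90,-48))
o=robot.observe();Q=q2R(o["eef_rot"]);print("bar at",(np.array(o["tcp_pos"])-12*Q[:,2]).round(1),bar(60).round(1))
```

```text
t 45.42 tcp [ 462.2 -328.3  160.5] gp [ 470.7 -328.7  177.4] x [ 0.05  1.   -0.  ] z [-0.45  0.02 -0.89] F [-0.4 -0.6 -5.4] w 0.068 gf 59 q [ 0.74  0.98 -0.66  1.39  0.61  1.46 -0.1 ]
n 8 row [0.0, 0.0034, -0.0051, 2.64, 0.03, -0.01]
bar at [ 467.6 -328.5  171.2] [ 467.1 -328.4  171.6]
```

Request:
drive_tool(
  deltas=[0, 0.0034, -0.0049, 2.64, 0, 0, 0, 0, 0.0034, -0.0049, 2.64, 0, 0, 0, 0, 0.0034, -0.0049, 2.64, 0, 0, 0, 0, 0.0034, -0.0049, 2.64, 0, 0, 0],
)

```text
clock: 45.75
tcp_pos: [484.5, -329.3, 169.9]
eef_rot: [-0.231, 0.687, 0.652, -0.222]
contact_force: [0.8, 0.6, -6.5]
width: 0.06
gripper_force: 58.7
```

Request:
drive_tool(
  deltas=[0, 0.0034, -0.0049, 2.64, 0, 0, 0, 0, 0.0034, -0.0049, 2.64, 0, 0, 0, 0, 0.0034, -0.0049, 2.64, 0, 0, 0, 0, 0.0034, -0.0049, 2.64, 0, 0, 0, 0, 0, 0, 0, 0, 0, 0],
)

```text
clock: 46.17
tcp_pos: [507.3, -329.4, 175.1]
eef_rot: [-0.295, 0.661, 0.629, -0.283]
contact_force: [-2.8, -0.6, 1.6]
width: 0.062
gripper_force: 59.2
```

Run:
```python
from plan import *
import pickle
st()
o=robot.observe();Q=q2R(o["eef_rot"]);print("bar at",(np.array(o["tcp_pos"])-12*Q[:,2]).round(1),bar(90).round(1))
s=cam("scene");pickle.dump(s[:4],open("d8.pkl","wb"));t=cam("top")
a=cv2.resize(s[0][130:260,150:290],(560,520),interpolation=cv2.INTER_CUBIC); save(a,"c13.png")
# pail foot/pail body pixel diff against the start picture
d0=pickle.load(open("d0.pkl","rb"))["scene"][0]
for y in (185,195,205): print(y,s[0][y,180:250:3].max(1),d0[y,180:250:3].max(1))
```

```text
t 46.17 tcp [ 507.3 -329.4  175.1] gp [ 521.4 -330.   187.8] x [ 0.05  1.   -0.  ] z [-0.74  0.03 -0.67] F [-2.8 -0.6  1.6] w 0.062 gf 59 q [ 0.53  1.22 -0.54  0.85  0.6   2.02  0.05]
bar at [ 516.2 -329.8  183.1] [ 517. -331.  185.]
185 [135 210  57  63  66  73  78  87  90  97  92  30 220 231 233 233 232 231
 233 204  76  92  94  99] [129 228 228 210  58  62  65  75  82  90  99 100  98  98 196 229 222 131
  75 172  75 101 102 111]
195 [ 93 135  89  63  82  80  83  81  63  52  30  40 164 206 202 206 205 204
 158 109 113 112 114 112] [ 88 203 226 222 191  67  68  65  64  59  61  60  41  48 143 207 221 197
 224 221 159 218 229 227]
205 [ 96  87  81 112  59  66  62  65  61  61  58  54 110 106 111 111 119 132
 144 144 145 166 164 185] [ 89  80  75 198 198 172  67  67  65  62  63  59  57  65 127 138 126 181
 203 170 123 137 161 164]
```

Run:
```python
from plan import *
b=np.array([516.5,-330,184.]); go((b,btool(BY,-5)),g=13,mm=12,deg=3.6)
```

```text
n 12 row [0.0001, 0.0007, 0.0, -3.56, 0.02, 0.0]
```

Request:
drive_tool(
  deltas=[0, 0, 0, 0, 0, 0, 0.16, 0, 0, 0, 0, 0, 0, 0.16, 0, 0, 0, 0, 0, 0, 0.16, 0, 0, 0, 0, 0, 0, 0.16],
)

```text
clock: 46.6
tcp_pos: [508.0, -331.1, 177.2]
eef_rot: [-0.291, 0.664, 0.629, -0.28]
contact_force: [-0.4, -0.2, -0.4]
width: 0.161
gripper_force: 0.0
```

Request:
drive_tool(
  deltas=[0, 0.0007, 0, -3.56, 0, 0, 0.16, 0, 0.0007, 0, -3.56, 0, 0, 0.16, 0, 0.0007, 0, -3.56, 0, 0, 0.16, 0, 0.0007, 0, -3.56, 0, 0, 0.16, 0, 0.0007, 0, -3.56, 0, 0, 0.16],
)

```text
clock: 47.02
tcp_pos: [508.9, -330.8, 176.9]
eef_rot: [-0.186, 0.701, 0.665, -0.18]
contact_force: [-5.6, 0.6, 11.2]
width: 0.155
gripper_force: 4.9
```

Request:
drive_tool(
  deltas=[0, 0.0007, 0, -3.56, 0, 0, 0.16, 0, 0.0007, 0, -3.56, 0, 0, 0.16, 0, 0.0007, 0, -3.56, 0, 0, 0.16, 0, 0.0007, 0, -3.56, 0, 0, 0.16, 0, 0.0007, 0, -3.56, 0, 0, 0.16],
)

```text
clock: 47.43
tcp_pos: [509.4, -330.9, 177.9]
eef_rot: [-0.076, 0.721, 0.684, -0.078]
contact_force: [-14.5, 4.2, 32.7]
width: 0.163
gripper_force: 12.8
```

Request:
drive_tool(
  deltas=[0, 0.0007, 0, -3.56, 0, 0, 0.16, 0, 0.0007, 0, -3.56, 0, 0, 0.16, 0, 0, 0, 0, 0, 0, 0.16, 0, 0, 0, 0, 0, 0, 0.16],
)

```text
clock: 47.77
tcp_pos: [514.2, -332.1, 173.9]
eef_rot: [-0.029, 0.725, 0.688, -0.033]
contact_force: [0.1, -0.2, 0.5]
width: 0.155
gripper_force: 0.2
```

Run:
```python
from plan import *
st()
im,K,Rc,p,f=cam("wrist"); save(im,"w14.png"); g=im.max(2)
o=robot.observe();Q=q2R(o["eef_rot"]);
# bar seen at 35mm along tool x beside the fingers, expected at 12 mm behind TCP
for dz in(5,12,20):
    b=np.array(o["tcp_pos"])-dz*Q[:,2]+32*Q[:,0]; x,y=np.int32(proj(b,K,Rc,p)); print(dz,x,y,g[y,x-48:x+49:4])
```

```text
t 47.77 tcp [ 514.2 -332.1  173.9] gp [ 515.9 -332.   192.8] x [ 0.05  1.   -0.01] z [-0.09 -0.   -1.  ] F [ 0.1 -0.2  0.5] w 0.155 gf 0 q [ 0.86  0.86 -0.74  1.57  0.66  1.06 -0.14]
5 278 209 [111 114 189 107  99  54  53  52  32  36  33  31  26 156 150 156 154 156
 162 158 150 156 161 157 161]
12 278 214 [114 104 194 121  97  48  72  78  28  34  38  28  27  93 153 158 153 155
 159 161 147 158 157 157 157]
20 279 220 [118 120 196 117  52  76  78  61  29  39  34  28  54  76 155 156 154 154
 158 156 157 158 155 156 156]
```

Request:
drive_tool(
  deltas=[0, 0, 0, 0, 0, 0, 0, 0, 0, 0, 0, 0, 0, 0, 0, 0, 0, 0, 0, 0, 0, 0, 0, 0, 0, 0, 0, 0],
)

```text
clock: 48.15
tcp_pos: [515.7, -331.3, 172.7]
eef_rot: [-0.03, 0.724, 0.688, -0.033]
contact_force: [-3.2, -1.5, 7.1]
width: 0.063
gripper_force: 58.8
```

Request:
drive_tool(
  deltas=[0, 0, -0.01, 0, 0, 0, 0, 0, 0, -0.01, 0, 0, 0, 0, 0, 0, 0, 0, 0, 0, 0],
)

```text
clock: 48.4
tcp_pos: [518.5, -330.5, 193.4]
eef_rot: [-0.029, 0.724, 0.688, -0.031]
contact_force: [-0.1, 0.4, -5.2]
width: 0.061
gripper_force: 58.9
```

Run:
```python
from plan import *
import pickle
st()
s=cam("scene");im,K,Rc,p,f=cam("wrist")
a=np.hstack([cv2.resize(s[0][130:260,150:290],(400,371),interpolation=cv2.INTER_CUBIC),cv2.resize(cv2.convertScaleAbs(im,alpha=1.4),(400,371))]); save(a,"c15.png")
```

```text
t 48.40 tcp [ 518.5 -330.5  193.4] gp [ 520.2 -330.5  212.4] x [ 0.05  1.   -0.  ] z [-0.09 -0.   -1.  ] F [-0.1  0.4 -5.2] w 0.061 gf 59 q [ 0.86  0.85 -0.76  1.54  0.64  1.1  -0.13]
```

View pics/c15.png

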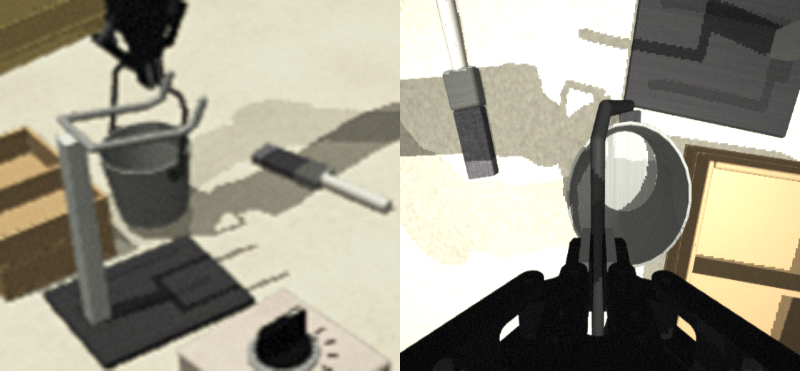

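```bash
cat >> plan.py <<'E'
SEAT=np.array([611,-200,249.]); HY=-12.8
def hk(dx,z,dy=0,tau=-5): return (np.r_[(SEAT+dx*U(HY)+dy*U(HY+90))[:2],z],btool(HY,tau))
E
python3 - <<'E'
from plan import *
o=robot.observe();Q=q2R(o["eef_rot"]);P=np.array(o["tcp_pos"])-12*Q[:,2]
go((P+[0,0,105],Q),hk(-95,310),hk(0,310),g=12,mm=11,deg=3)
E
```

```text
n 10 row [-0.0001, -0.0009, -0.0105, 0.0, 0.0, 0.0]
n 14 row [0.0108, -0.0014, 0.0, 0.0, 0.08, 0.7]
n 9 row [-0.0, 0.0105, -0.0009, 0.0, 0.0, 0.0]
```

Request:
drive_tool(
  deltas=[0, -0.0009, -0.0105, 0, 0, 0, 0, 0, -0.0009, -0.0105, 0, 0, 0, 0, 0, -0.0009, -0.0105, 0, 0, 0, 0, 0, -0.0009, -0.0105, 0, 0, 0, 0, 0, -0.0009, -0.0105, 0, 0, 0, 0],
)

```text
clock: 48.92
tcp_pos: [517.4, -330.8, 246.6]
eef_rot: [-0.03, 0.724, 0.688, -0.032]
contact_force: [0.1, -0.5, -5.9]
width: 0.059
gripper_force: 58.9
```

Request:
drive_tool(
  deltas=[0, -0.0009, -0.0105, 0, 0, 0, 0, 0, -0.0009, -0.0105, 0, 0, 0, 0, 0, -0.0009, -0.0105, 0, 0, 0, 0, 0, -0.0009, -0.0105, 0, 0, 0, 0, 0, -0.0009, -0.0105, 0, 0, 0, 0],
)

```text
clock: 49.33
tcp_pos: [517.2, -330.5, 298.8]
eef_rot: [-0.03, 0.724, 0.688, -0.032]
contact_force: [-0.3, -0.7, -5.0]
width: 0.066
gripper_force: 58.9
```

Request:
drive_tool(
  deltas=[0.0108, -0.0014, 0, 0, 0.08, 0.7, 0, 0.0108, -0.0014, 0, 0, 0.08, 0.7, 0, 0.0108, -0.0014, 0, 0, 0.08, 0.7, 0, 0.0108, -0.0014, 0, 0, 0.08, 0.7, 0, 0.0108, -0.0014, 0, 0, 0.08, 0.7, 0],
)

```text
clock: 49.75
tcp_pos: [514.3, -275.7, 298.6]
eef_rot: [-0.031, 0.745, 0.665, -0.031]
contact_force: [-0.0, -0.3, -6.0]
width: 0.063
gripper_force: 58.9
```

Request:
drive_tool(
  deltas=[0.0108, -0.0014, 0, 0, 0.08, 0.7, 0, 0.0108, -0.0014, 0, 0, 0.08, 0.7, 0, 0.0108, -0.0014, 0, 0, 0.08, 0.7, 0, 0.0108, -0.0014, 0, 0, 0.08, 0.7, 0, 0.0108, -0.0014, 0, 0, 0.08, 0.7, 0],
)

```text
clock: 50.17
tcp_pos: [514.8, -221.1, 299.1]
eef_rot: [-0.033, 0.765, 0.642, -0.029]
contact_force: [-0.7, -0.1, -5.7]
width: 0.059
gripper_force: 58.9
```

Request:
drive_tool(
  deltas=[0.0108, -0.0014, 0, 0, 0.08, 0.7, 0, 0.0108, -0.0014, 0, 0, 0.08, 0.7, 0, 0.0108, -0.0014, 0, 0, 0.08, 0.7, 0, 0.0108, -0.0014, 0, 0, 0.08, 0.7, 0, 0, 0, 0, 0, 0, 0, 0],
)

```text
clock: 50.58
tcp_pos: [518.1, -175.0, 299.9]
eef_rot: [-0.034, 0.779, 0.625, -0.026]
contact_force: [-0.2, 1.6, -5.0]
width: 0.063
gripper_force: 58.9
```

Run:
```python
from plan import *
st()
im,K,Rc,p,f=cam("wrist"); save(im,"w16.png"); g=im.max(2)
o=robot.observe();Q=q2R(o["eef_rot"])
for dz in(5,12,20):
  for dx in (32,45):
    b=np.array(o["tcp_pos"])-dz*Q[:,2]+dx*Q[:,0]; x,y=np.int32(proj(b,K,Rc,p)); print(dz,dx,x,y,g[y,x-24:x+25:3])
# bail corner end: dark run along the bar (image column through bar)
x,y=np.int32(proj(np.array(o["tcp_pos"])-12*Q[:,2]+40*Q[:,0],K,Rc,p)); print("col",x,g[60:y+1:4,x],y)
go(hk(0,310),g=12,mm=9)
```

```text
t 50.58 tcp [ 518.1 -175.   299.9] gp [ 519.7 -175.4  318.9] x [0.22 0.98 0.  ] z [-0.08  0.02 -1.  ] F [-0.2  1.6 -5. ] w 0.063 gf 59 q [ 0.69  0.64 -0.8   1.61  0.46  1.18 -0.44]
5 32 277 214 [ 69  75  75  75  72  22  30  35  59  53  48  53 139 145 147 146 141]
5 45 277 183 [ 62  44  44  48  42  39  47  55  63  53  48  48 169 152 146 147 145]
12 32 277 219 [ 74  71  70  77  74  29  28  36  39  52  47  54 138 148 146 147 142]
12 45 277 186 [ 47  49  45  45  47  34  47  53  64  57  47  52 149 146 146 146 146]
20 32 277 225 [ 77  75  73  73  70  28  28  32  35  34  28  39 138 145 144 146 141]
20 45 278 191 [ 46  49  50  48  35  42  49  54  63  50  42 106 140 152 145 147 139]
col 277 [204 207 208 210 205 210 208 210 207 211 208 208 210 212 210 113  27  34
  34  37  37  42  38  39  54  61  61  59  58  63  66  62  58  56  59] 199
n 11 row [-0.0002, 0.0086, -0.0006, 0.0, -0.0, 0.02]
```

Request:
drive_tool(
  deltas=[0, 0.0086, -0.0006, 0, 0, 0, 0, 0, 0.0086, -0.0006, 0, 0, 0, 0, 0, 0.0086, -0.0006, 0, 0, 0, 0, 0, 0.0086, -0.0006, 0, 0, 0, 0, 0, 0.0086, -0.0006, 0, 0, 0, 0],
)

```text
clock: 51.05
tcp_pos: [559.8, -189.5, 298.2]
eef_rot: [-0.034, 0.781, 0.623, -0.028]
contact_force: [-0.2, 0.2, -6.7]
width: 0.057
gripper_force: 58.9
```

Request:
drive_tool(
  deltas=[0, 0.0086, -0.0006, 0, 0, 0, 0, 0, 0.0086, -0.0006, 0, 0, 0, 0, 0, 0.0086, -0.0006, 0, 0, 0, 0, 0, 0.0086, -0.0006, 0, 0, 0, 0, 0, 0.0086, -0.0006, 0, 0, 0, 0],
)

```text
clock: 51.47
tcp_pos: [601.7, -199.0, 297.3]
eef_rot: [-0.034, 0.781, 0.623, -0.028]
contact_force: [0.3, 0.7, -6.0]
width: 0.064
gripper_force: 58.9
```

Request:
drive_tool(
  deltas=[0, 0.0086, -0.0006, 0, 0, 0, 0, 0, 0, 0, 0, 0, 0, 0, 0, 0, 0, 0, 0, 0, 0],
)

```text
clock: 51.72
tcp_pos: [609.9, -200.2, 296.9]
eef_rot: [-0.034, 0.781, 0.623, -0.028]
contact_force: [0.3, 0.2, -5.8]
width: 0.063
gripper_force: 58.9
```

Run:
```python
from plan import *
st()
im,K,Rc,p,f=cam("wrist"); save(im,"w17.png"); g=cv2.GaussianBlur(im,(3,3),0).max(2)
X=U(HY);Y=U(HY+90)
for d,z in((60,252),(40,248),(-25,262)):
    c=np.r_[SEAT[:2],z]+d*X+36*Y; u=proj(c,K,Rc,p); a=proj(c+12*Y,K,Rc,p)-u; print("prong+ at",d,u.round(0),"12mm=",a.round(1))
    x,y=np.int32(u); 
    if 45<y<375 and 0<=x<560: print(g[y-42:y+43:3,x])
im2,K,Rc,p,f=cam("top"); save(cv2.resize(im2[120:260,290:420],(520,560)),"t17.png")
go(hk(0,285),hk(0,262),g=12,mm=8)
```

```text
t 51.72 tcp [ 609.9 -200.2  296.9] gp [ 611.6 -200.6  315.8] x [ 0.22  0.98 -0.  ] z [-0.09  0.02 -1.  ] F [ 0.3  0.2 -5.8] w 0.063 gf 59 q [ 0.6   0.78 -0.75  1.31  0.49  1.34 -0.38]
prong+ at 60 [399. 181.] 12mm= [  2.3 -22.8]
[ 61  59  61  58  59  58  60  57  60  68  67 100 129 152 151 132 107  65
  44  44  46  44  44  43  43  45  44  43  45]
prong+ at 40 [360. 179.] 12mm= [  1.5 -22.2]
[ 59  62  62 138 137  46  44  44  44  57  71  83 123 141 152 136 113  70
  72  73  72  71  72  70  71  70  70  71  70]
prong+ at -25 [237. 182.] 12mm= [ -0.7 -23.1]
[131 132 132 136 127 130 131 132 131 128 119  55  59  61  61  58  54 101
 128 132 161 191 178 167 119 101 126 112 106]
n 4 row [0.0, 0.0007, 0.006, -0.01, 0.02, 0.0]
n 3 row [0.0, 0.0007, 0.0076, 0.0, 0.0, 0.0]
```

Request:
drive_tool(
  deltas=[0, 0.0007, 0.006, 0, 0, 0, 0, 0, 0.0007, 0.006, 0, 0, 0, 0, 0, 0.0007, 0.006, 0, 0, 0, 0, 0, 0.0007, 0.006, 0, 0, 0, 0, 0, 0, 0, 0, 0, 0, 0],
)

```text
clock: 52.23
tcp_pos: [609.6, -199.6, 271.1]
eef_rot: [-0.035, 0.78, 0.624, -0.029]
contact_force: [-0.9, 0.3, -5.8]
width: 0.06
gripper_force: 58.9
```

Request:
drive_tool(
  deltas=[0, 0.0007, 0.0076, 0, 0, 0, 0, 0, 0.0007, 0.0076, 0, 0, 0, 0, 0, 0.0007, 0.0076, 0, 0, 0, 0, 0, 0, 0, 0, 0, 0, 0],
)

```text
clock: 52.57
tcp_pos: [609.6, -199.6, 248.0]
eef_rot: [-0.035, 0.78, 0.624, -0.029]
contact_force: [-0.4, -0.6, -6.2]
width: 0.062
gripper_force: 58.9
```

Run:
```python
from plan import *
st()
im,K,Rc,p,f=cam("wrist"); save(im,"w18.png"); g=cv2.GaussianBlur(im,(3,3),0).max(2)
X=U(HY);Y=U(HY+90)
for d,z in((-34,275),(-34,265),(-20,255),(0,240)):
    u=proj(np.r_[SEAT[:2],z]+d*X+36*Y,K,Rc,p); print(d,z,u.round(0), (proj(np.r_[SEAT[:2],z]+(d+10)*X+36*Y,K,Rc,p)-u).round(1))
u=np.int32(proj(np.r_[SEAT[:2],270]-34*X+36*Y,K,Rc,p)); print(u); 
if 60<u[0]<480: print(g[max(0,u[1]-20):u[1]+21:5,u[0]-60:u[0]+80:5])
go(hk(0,249),g=12,mm=8)
```

```text
t 52.57 tcp [ 609.6 -199.6  248. ] gp [ 611.3 -199.9  266.9] x [ 0.22  0.98 -0.  ] z [-0.09  0.02 -1.  ] F [-0.4 -0.6 -6.2] w 0.062 gf 59 q [ 0.6   0.82 -0.74  1.38  0.53  1.24 -0.41]
-34 275 [179. 215.] [27.6  0.7]
-34 265 [188. 208.] [25.7  0.6]
-20 255 [230. 202.] [24.4  0.6]
0 240 [282. 195.] [22.7  0.5]
[183 211]
[[135 138 137 138 137 134 137 137 139 141 195 212 213 196 184 135 131 125
   75  58  58  59  62  63  77  94 141 136]
 [130 133 136 135 139 134 148 208 213 212 216 214 214 183  80  56  56  58
   61  63  65  64  64  65  70 101  99 151]
 [137 134 135 140 197 210 215 214 211 216 210 138  69  67  60  62  64  64
   64  65  63  64  63  61  64  85  84  85]
 [194 208 211 210 205 213 215 211 213 213 200  83  86  81  71  64  62  63
   63  61  60  59  58  56  60  64  62  59]
 [213 212 213 210 212 213 215 215 214 210 143  88  95  92  75  62  62  60
   59  57  58  80 183  63  49  50  54  76]
 [213 213 214 210 214 214 212 214 209 213 198  85  90  86  72  58  59  57
  107 193 205 132 185  61  48  49  73  77]
 [210 214 213 210 210 211 213 213 215 211 211 138  81  78  66  94 187 216
  212 211 212 157 112  51  48  59  77  77]
 [210 211 215 213 214 214 216 214 215 210 212 211 209 209 210 213 216 216
  213 210 212 199 101  53  48  58  77  74]
 [210 214 211 212 214 214 214 215 213 212 213 210 213 211 211 212 216 213
  211 201 190 187 180  60  48  68  77  76]]
n 2 row [-0.0001, 0.0006, 0.0059, -0.08, 0.03, 0.02]
```

Request:
drive_tool(
  deltas=[0, 0.0004, 0.004, 0, 0, 0, 0, 0, 0.0004, 0.004, 0, 0, 0, 0, 0, 0, 0, 0, 0, 0, 0],
)

```text
clock: 52.87
tcp_pos: [610.6, -199.4, 241.4]
eef_rot: [-0.034, 0.781, 0.624, -0.028]
contact_force: [-0.5, -0.1, -6.4]
width: 0.062
gripper_force: 58.8
```

Request:
drive_tool(
  deltas=[0, 0.0001, 0.0015, 0, 0, 0, 0, 0, 0, 0, 0, 0, 0, 0],
)

```text
clock: 53.03
tcp_pos: [610.9, -199.5, 240.7]
eef_rot: [-0.034, 0.781, 0.623, -0.027]
contact_force: [-0.8, 0.3, -5.2]
width: 0.068
gripper_force: 59.0
```

Request:
drive_tool(
  deltas=[0, 0.0001, 0.0015, 0, 0, 0, 0, 0, 0, 0, 0, 0, 0, 0],
)

```text
clock: 53.2
tcp_pos: [611.1, -199.5, 240.3]
eef_rot: [-0.033, 0.781, 0.623, -0.027]
contact_force: [-1.6, -0.1, 0.9]
width: 0.064
gripper_force: 59.7
```

Request:
drive_tool(
  deltas=[0, 0.0001, 0.0015, 0, 0, 0, 0, 0, 0, 0, 0, 0, 0, 0],
)

```text
clock: 53.37
tcp_pos: [611.2, -199.5, 240.0]
eef_rot: [-0.033, 0.781, 0.623, -0.027]
contact_force: [-4.6, -0.3, 8.4]
width: 0.06
gripper_force: 60.4
```

Request:
drive_tool(
  deltas=[0, 0, 0.001, 0, 0, 0, 0, 0, 0, 0, 0, 0, 0, 0],
)

```text
clock: 53.53
tcp_pos: [611.2, -199.5, 239.9]
eef_rot: [-0.033, 0.781, 0.623, -0.027]
contact_force: [-5.1, 0.2, 12.5]
width: 0.066
gripper_force: 60.9
```

Request:
drive_tool(
  deltas=[0, 0, -0.003, 0, 0, 0, 0, 0, -0.004, 0, 0, 0, 0, 0, 0, 0, 0, 0, 0, 0, 0],
)

```text
clock: 53.78
tcp_pos: [607.8, -198.4, 240.9]
eef_rot: [-0.033, 0.781, 0.624, -0.026]
contact_force: [-0.1, -0.1, 2.7]
width: 0.063
gripper_force: 59.8
```

Request:
drive_tool(
  deltas=[0, 0, 0.001, 0, 0, 0, 0, 0, 0, 0, 0, 0, 0, 0],
)

```text
clock: 53.95
tcp_pos: [607.6, -198.4, 240.7]
eef_rot: [-0.033, 0.781, 0.623, -0.027]
contact_force: [-1.1, -0.1, 8.0]
width: 0.061
gripper_force: 60.5
```

Request:
drive_tool(
  deltas=[0, 0, 0.001, 0, 0, 0, 0, 0, 0, 0, 0, 0, 0, 0],
)

```text
clock: 54.12
tcp_pos: [607.7, -198.4, 240.6]
eef_rot: [-0.033, 0.781, 0.623, -0.027]
contact_force: [-2.6, -1.0, 12.8]
width: 0.062
gripper_force: 60.9
```

Request:
drive_tool(
  deltas=[0, 0, 0.001, 0, 0, 0, 0, 0, 0, 0, 0, 0, 0, 0],
)

```text
clock: 54.28
tcp_pos: [607.7, -198.4, 240.5]
eef_rot: [-0.032, 0.781, 0.623, -0.027]
contact_force: [-3.4, -0.2, 17.2]
width: 0.059
gripper_force: 61.3
```

Request:
drive_tool(
  deltas=[0, 0, -0.005, 0, 0, 0, 0, 0, 0.004, 0, 0, 0, 0, 0, 0, 0.004, 0, 0, 0, 0, 0, 0, 0, 0, 0, 0, 0, 0],
)

```text
clock: 54.62
tcp_pos: [614.4, -200.4, 240.5]
eef_rot: [-0.035, 0.78, 0.624, -0.029]
contact_force: [-3.6, -0.2, 0.0]
width: 0.06
gripper_force: 59.6
```

Request:
drive_tool(
  deltas=[0, 0, 0.002, 0, 0, 0, 0, 0, 0, 0, 0, 0, 0, 0],
)

```text
clock: 54.78
tcp_pos: [614.5, -200.4, 240.2]
eef_rot: [-0.034, 0.781, 0.623, -0.028]
contact_force: [-5.1, -0.2, 6.5]
width: 0.061
gripper_force: 60.4
```

Request:
drive_tool(
  deltas=[0, 0, 0.001, 0, 0, 0, 0, 0, 0, 0, 0, 0, 0, 0],
)

```text
clock: 54.95
tcp_pos: [614.6, -200.4, 240.1]
eef_rot: [-0.034, 0.781, 0.623, -0.028]
contact_force: [-4.8, -0.8, 10.9]
width: 0.061
gripper_force: 60.8
```

Request:
drive_tool(
  deltas=[0, 0, 0.001, 0, 0, 0, 0, 0, 0, 0, 0, 0, 0, 0],
)

```text
clock: 55.12
tcp_pos: [614.6, -200.4, 240.0]
eef_rot: [-0.033, 0.781, 0.623, -0.028]
contact_force: [-7.5, -0.1, 15.1]
width: 0.059
gripper_force: 61.2
```

Request:
drive_tool(
  deltas=[0, -0.001, -0.003, 0, 0, 0, 0, 0, -0.001, 0, 0, 0, 0, 0, 0, 0, 0, 0, 0, 0, 0],
)

```text
clock: 55.37
tcp_pos: [613.6, -199.9, 240.3]
eef_rot: [-0.033, 0.781, 0.623, -0.027]
contact_force: [0.7, -0.4, 0.6]
width: 0.06
gripper_force: 59.5
```

Request:
drive_tool(
  deltas=[0, 0, 0, 0, 0, 0, 0.15, 0, 0, 0, 0, 0, 0, 0.25, 0, 0, 0, 0, 0, 0, 0.35, 0, 0, 0, 0, 0, 0, 0.4, 0, 0, 0, 0, 0, 0, 0.4],
)

```text
clock: 55.78
tcp_pos: [613.2, -199.8, 240.5]
eef_rot: [-0.034, 0.781, 0.624, -0.027]
contact_force: [-0.3, 0.1, -0.4]
width: 0.398
gripper_force: 0.0
```

Request:
drive_tool(
  deltas=[0, -0.001, -0.012, 0, 0, 0, 0.4, 0, -0.001, -0.012, 0, 0, 0, 0.4, 0, -0.001, -0.012, 0, 0, 0, 0.4, 0, -0.001, -0.012, 0, 0, 0, 0.4, 0, -0.001, -0.012, 0, 0, 0, 0.4],
)

```text
clock: 56.2
tcp_pos: [613.6, -199.8, 302.8]
eef_rot: [-0.033, 0.781, 0.624, -0.027]
contact_force: [-0.0, 0.5, -0.0]
width: 0.401
gripper_force: 0.0
```

Request:
drive_tool(
  deltas=[0, 0, -0.015, 0, 0, 0, 0.4, 0, 0, -0.015, 0, 0, 0, 0.4, 0, 0, -0.015, 0, 0, 0, 0.4, 0, 0, -0.015, 0, 0, 0, 0.4, 0, 0, 0, 0, 0, 0, 0.4],
)

```text
clock: 56.62
tcp_pos: [620.1, -200.6, 364.7]
eef_rot: [-0.032, 0.781, 0.623, -0.025]
contact_force: [0.8, 0.3, -0.1]
width: 0.4
gripper_force: 0.0
```

Run:
```python
from plan import *
import pickle
st()
w=cam("wrist");s=cam("scene");t=cam("top"); pickle.dump({"scene":s[:4],"top":t[:4],"wrist":w[:4]},open("d9.pkl","wb"))
g=cv2.GaussianBlur(w[0],(3,3),0).max(2); X=U(HY);Y=U(HY+90)
for dy in(20,0,-20,48):
    u=proj(SEAT+dy*Y,*w[1:]);e=(proj(SEAT+dy*Y+10*X,*w[1:])-u); x,y=np.int32(u); print(dy,u.round(0),"10mm X=",e.round(1)); 
    if 0<=y<420: print(g[y,x-45:x+46:5])
# dial orientation in scene and top now vs d0
D0=pickle.load(open("d0.pkl","rb"))
for n,c in(("top",t),("scene",s)):
    u=proj([671,46,136],*c[1:]);print(n,u.round())
x,y=263,165
print(t[0][y-14:y+15:2,x-16:x+17:2].max(2))
```

```text
t 56.62 tcp [ 620.1 -200.6  364.7] gp [ 621.6 -200.9  383.7] x [0.22 0.98 0.  ] z [-0.08  0.02 -1.  ] F [ 0.8  0.3 -0.1] w 0.400 gf 0 q [ 0.58  0.74 -0.76  1.17  0.46  1.49 -0.34]Traceback (most recent call last):
  File "<stdin>", line 7, in <module>
TypeError: proj() takes 4 positional arguments but 5 were given
```

Run:
```python
from plan import *
import pickle
D=pickle.load(open("d9.pkl","rb"));w,s,t=D["wrist"],D["scene"],D["top"]
g=cv2.GaussianBlur(w[0],(3,3),0).max(2); X=U(HY);Y=U(HY+90)
for dy in(20,0,-20,48):
    u=proj(SEAT+dy*Y,*w[1:]);e=(proj(SEAT+dy*Y+10*X,*w[1:])-u); x,y=np.int32(u); print(dy,u.round(0),"10mm X=",e.round(1)); 
    if 0<=y<420: print(g[y,x-45:x+46:5])
D0=pickle.load(open("d0.pkl","rb"))
t0=D0["top"][0]; h=t0.max(2)[148:184,244:284]; m=(h<40).astype(np.uint8)
n,l,stt,c=cv2.connectedComponentsWithStats(m); print([(stt[i].tolist(),c[i].round(1)) for i in range(1,n) if stt[i,4]>15])
print(h[::2,::2])
```

```text
20 [277. 186.] 10mm X= [13.2  0.2]
[ 42  53  50  75 155 147 138 137 138  73  27  58 134 134 127  54  40  39
  39]
0 [277. 211.] 10mm X= [13.   0.3]
[138  39  37  41  40  49  47  48  46  27  19  25  42  41  40  40  40  40
  41]
-20 [277. 236.] 10mm X= [12.7  0.3]
[154 156 157 160 161  82  45  45  45  30  39  33  41  52 101  98  67  65
  74]
48 [277. 148.] 10mm X= [13.7  0.1]
[109 108  85  36  36 118 156 153 160  79  47  62 135 127  42  42  40  41
  63]
[([11, 14, 14, 12, 50], array([17.6, 21.1]))]
[[106 106 107 107 107 107 106 107 107 107 108 107 108 106 107 107 108 108
  107 107]
 [106 106 107 107 107 108 108 107 107 106 106 108 106 107 106 107 108 107
  107 108]
 [107 108 107 107 108  67 110 107 109 114 113 109 107 106 107 107 107 108
  107 107]
 [106 106 107 108 107  94  81 108 102  33  37 115 108 108 107 106 107 107
  107 107]
 [107 107 101 113 108 109 109 100  90  40  39  83  98 104 109 107 107 107
  107 107]
 [107 106 105  46  93 106  90  41  39  41  42  40  61 102 104 108 107 107
  106 107]
 [106 104 106 110 107  91  40  41  43  43  43  43  41  55  97 109 108 106
  107 107]
 [1
[... 232 characters left out ...]
 108 108
  106 107]
 [106 111 113 109  81  79  42  43  36 112  36  46  45  41  79  95 109 107
  107 107]
 [107  58  64 104  98  88  36  45  38  48  36  44  43  47 103  79 108 107
  107 107]
 [105 106 107 107 107  82  52  38  37  38  38  42  35  97  84 110 108 107
  107 107]
 [104 105 106 104  71  98  85  90  58  49  47  68  97  79 102 109 105 107
  106 107]
 [104 104  98  58 110 110 102  66  55  57  97  74 102 110 107 107 108 107
  107 105]
 [104 103 106 108 107 110  61 102  71 106 102 110 109 107 106 107 108 106
  106 106]
 [103 105 106 106 107  95  89 109 111  66 109 107 107 107 107 108 106 106
  106 108]
 [105 106 105 106 107 107 109 107 108  59 108 106 107 107 106 107 107 107
  107 105]]
```

Run:
```python
from plan import *
# tool straight down with tool x at yaw a = pose(a,90)
go(([640,-60,330],pose(130,90)),([668,46,290],pose(178,90)),mm=22,deg=5)
```

```text
n 11 row [0.0126, 0.0048, 0.0043, -0.43, -0.21, -4.79]
n 10 row [0.0027, 0.011, 0.004, 0.0, 0.0, -4.8]
```

Request:
drive_tool(
  deltas=[0.0126, 0.0048, 0.0043, -0.43, -0.21, -4.79, 0.4, 0.0126, 0.0048, 0.0043, -0.43, -0.21, -4.79, 0.4, 0.0126, 0.0048, 0.0043, -0.43, -0.21, -4.79, 0.4, 0.0126, 0.0048, 0.0043, -0.43, -0.21, -4.79, 0.4, 0.0126, 0.0048, 0.0043, -0.43, -0.21, -4.79, 0.4],
)

```text
clock: 57.18
tcp_pos: [643.6, -139.3, 336.0]
eef_rot: [-0.019, 0.633, 0.774, -0.016]
contact_force: [0.5, -0.0, -1.3]
width: 0.403
gripper_force: 0.0
```

Request:
drive_tool(
  deltas=[0.0126, 0.0048, 0.0043, -0.43, -0.21, -4.79, 0.4, 0.0126, 0.0048, 0.0043, -0.43, -0.21, -4.79, 0.4, 0.0126, 0.0048, 0.0043, -0.43, -0.21, -4.79, 0.4, 0.0126, 0.0048, 0.0043, -0.43, -0.21, -4.79, 0.4, 0.0126, 0.0048, 0.0043, -0.43, -0.21, -4.79, 0.4],
)

```text
clock: 57.6
tcp_pos: [642.7, -72.2, 314.3]
eef_rot: [-0.003, 0.458, 0.889, -0.003]
contact_force: [0.1, -0.4, 0.5]
width: 0.402
gripper_force: 0.0
```

Request:
drive_tool(
  deltas=[0.0126, 0.0048, 0.0043, -0.43, -0.21, -4.79, 0.4, 0.0027, 0.011, 0.004, 0, 0, -4.8, 0.4, 0.0027, 0.011, 0.004, 0, 0, -4.8, 0.4, 0.0027, 0.011, 0.004, 0, 0, -4.8, 0.4, 0.0027, 0.011, 0.004, 0, 0, -4.8, 0.4],
)

```text
clock: 58.02
tcp_pos: [661.6, -20.4, 294.0]
eef_rot: [-0.0, 0.264, 0.965, -0.001]
contact_force: [0.4, -0.1, 0.0]
width: 0.399
gripper_force: 0.0
```

Request:
drive_tool(
  deltas=[0.0027, 0.011, 0.004, 0, 0, -4.8, 0.4, 0.0027, 0.011, 0.004, 0, 0, -4.8, 0.4, 0.0027, 0.011, 0.004, 0, 0, -4.8, 0.4, 0.0027, 0.011, 0.004, 0, 0, -4.8, 0.4, 0.0027, 0.011, 0.004, 0, 0, -4.8, 0.4],
)

```text
clock: 58.43
tcp_pos: [668.8, 35.6, 274.0]
eef_rot: [-0.0, 0.058, 0.998, -0.001]
contact_force: [-0.0, 0.0, 0.2]
width: 0.399
gripper_force: 0.0
```

Request:
drive_tool(
  deltas=[0.0027, 0.011, 0.004, 0, 0, -4.8, 0.4, 0, 0, 0, 0, 0, 0, 0.4, 0, 0, 0, 0, 0, 0, 0.4],
)

```text
clock: 58.68
tcp_pos: [667.3, 46.8, 270.5]
eef_rot: [-0.0, 0.018, 1.0, -0.0]
contact_force: [0.2, -0.8, -0.1]
width: 0.401
gripper_force: 0.0
```

```bash
cat >> plan.py <<'E'
def dial(im,K,Rc,p,c=(671,46)):
    """dark disc outline and bar-grip shading in a rectified view of plane z=136 (1 px = 0.5 mm, row = -x, col = -y)"""
    n=200; X,Y=np.meshgrid(c[1]+50-np.arange(n)*.5,c[0]+50-np.arange(n)*.5); 
    P=np.stack([Y,X,np.full_like(X,136.)],-1).reshape(-1,3); q=(P-p)@Rc; u=np.c_[K[0,0]*q[:,0]/-q[:,2]+K[0,2],K[1,1]*q[:,1]/q[:,2]+K[1,2]]
    return cv2.remap(im,u[:,0].reshape(n,n).astype(np.float32),u[:,1].reshape(n,n).astype(np.float32),cv2.INTER_LINEAR)
E
python3 - <<'E'
from plan import *
import pickle
st()
w=cam("wrist")[:4]; s=cam("scene")[:4];pickle.dump({"wrist":w,"scene":s},open("d10.pkl","wb")); r=dial(*w); save(r,"dr.png"); g=r.max(2); print(g[4::8,4::6])
E
```

```text
t 58.68 tcp [667.3  46.8 270.5] gp [667.3  46.8 289.5] x [-1.    0.04  0.  ] z [-0. -0. -1.] F [ 0.2 -0.8 -0.1] w 0.401 gf 0 q [ 0.35  0.91 -1.12  1.34  0.81  1.37  0.77]
[[154  37  37  38   8  46 161 165 163 163 163 163 161 163 161 161 161 164
  165 164 163 162 160 163 164 166 164 162   8   8  36  37  37]
 [160 161 161 163 161 165 163 161 164 161 159 163 163 161 160 162 161 163
  164 166 162 161 162 163 163 163 165 164  48  53  51  52  56]
 [161 161 162 161 161 161 157  26 160 164 163 161 166 170 134  74 101 114
  159 161 164 165 165 164 163 164 164 163 165 167 165 165 166]
 [164 163 162 161 161 162 162 146  40 166 162 160 165 162  13  15  18  18
   53 164 163 162 164 160 164 163 164 152 154 164 167 164 164]
 [161 161 160 162 161 161 163 160 120 160 163 161 145 136   7  19  21  22
   50 155 163 164 163 161 161 153 147 148 152 153 160 163 164]
 [162 164  69 157 162 163 160 162 160 157 139 138 137  93  12  14  21  16
   77 139 124 148 163 162 157 148 149 148 150 151 153 151 160]
 [161 163 117  34  57 161 161 162 133 135 121  21  22  18  12  18  19  15
   18  14  67 144 145 154 150 151
[... 1796 characters left out ...]
4 147 146 146]
 [163 161 164 152 161 161 162 162 161 162 161 151  99  71  61  51  78  94
  111 112 150 150 147 150 146 150 150 148 146 143 144 146 145]
 [161 161 161 161 162 161 161 160 150  38 161 162 122 118 155 147 148 148
  148 148 151 148 148 149 148 149 148 146 145 143 145 146 144]
 [160 161 161 160 162 162 160 163  26 144 161 161 161 165  38 160 164 147
  145 145 146 147 149 148 148 147 146 144 141 142 145 144 144]
 [159 160 160 162 162 160 161 162 149 162 163 160 158 163  31 161 163 163
  154 147 148 146 148 147 148 147 145 144 142 145 144 142 142]
 [161 162 161 159 161 162 161 162 160 163 164 163 160 160  32 159 163 161
  161 160 148 146 149 146 145 147 146 144 145 144 145 147 143]]
```

Run:
```python
from plan import *
import pickle
D=pickle.load(open("d10.pkl","rb"));w=D["wrist"];s=D["scene"];t=pickle.load(open("d0.pkl","rb"))["top"]
r=dial(*w);g=r.max(2).astype(int)
m=np.zeros_like(g,np.uint8);m[80:128,84:108]=(g[80:128,84:108]>90); 
ys,xs=np.nonzero(m);print("stripe n",len(xs),"c",xs.mean(),ys.mean(),ys.min(),ys.max());l=cv2.fitLine(np.c_[xs,ys].astype(np.float32),cv2.DIST_HUBER,0,.01,.01).ravel();print(l.round(3))
W=lambda col,row:np.array([671+50-row*.5,46+50-col*.5,136.])
print("stripe centre world",W(xs.mean(),ys.mean()), "angle from -x toward +y deg",np.degrees(np.arctan(-l[0]/l[1])))
# bar ends on columns through bar; edges across bar
for row in (30,36,42): print(row,g[row,70:125:2])
print("col 94",g[10:40,94],g[110:175:3,94])
print("col 98",g[10:40,98])
# independent: stripe centre in scene & top
for nm,c,uv in(("top",t,(262,166)),("scene",s,None)):
    u=proj(W(xs.mean(),ys.mean()),*c[1:]);print(nm,"pred",u.round(1)); x,y=np.int32(u.round()); print(c[0][y-6:y+7,x-7:x+8].max(2))
```

```text
stripe n 238 c 93.04621848739495 108.24369747899159 89 127
[ 6.70000e-02 -9.98000e-01  9.30570e+01  1.08248e+02]
stripe centre world [666.87815126  49.47689076 136.        ] angle from -x toward +y deg 3.8664038
30 [162 162 163 164 163 166 162 131  50  12  15  16  19  18  19  20  25  20
  22  14  14  51 153 161 163 162 162 163]
36 [161 161 159 145 139 140 136  90  23   7  14  16  19  20  19  21  23  23
  22  18  13  50 144 153 155 159 160 163]
42 [136 136 138 138 135 135 128  76  18   8  14  16  20  21  19  26  22  21
  20  13  14  76 134 140 139 139 139 126]
col 94 [163 163 162 162 162 162 161 159 156 126  74  45  20  18  17  17  16  15
  15  18  19  18  16  14  17  19  19  18  15  15] [158 156 158 155 149 145 133  26   6   2   2   3   5  18  52  51  52  54
  51  78 100 156]
col 98 [161 162 162 163 163 163 163 161 157 137 100  64  32  22  19  17  16  17
  19  18  19  20  21  22  20  20  19  20  22  22]
top pred [261.8 166.3]
[[ 72  40  42  41  44  43  41  43  43  43  41  43  43  41  42]
 [ 50  39  42  43  42  40  41  43  44  41  38  44  44  44  43]
 [ 39  42  44  45  41  39  39  42 
[... 804 characters left out ...]
4 234]
 [198 197 197 197 195 197 199 199 199 197 201 219 233 235 233]
 [201 198 197 200 197 197 196 200 192 188 195 201 221 230 231]
 [200 199 198 199 201 202 191 175 148 136 168 185 208 222 224]
 [197 199 203 200 200 190 154 118 113 116 106 116 198 227 220]
 [200 199 202 193 183 150 120 148 145  77  29  48 178 233 230]
 [204 194 178 141  91  83  88  76  42  19   5  41 178 233 231]
 [193 149  82  36  24  27  27  21  10   3   3  44 176 232 230]
 [145  73  23  11  14  11  13   7   9  10   2  42 173 231 230]
 [ 38  20  14  15  13  12  11   9   7   9   0  36 154 221 232]
 [ 14  18   7  15  10  11  14   3   9   2   1  34 154 222 233]
 [ 18  13  11  15   4   8   4  10  11   3   8  33 146 217 229]]
```

Run:
```python
from plan import *
R1=pose(175.8,90); go(([683,48.2,150],R1),([683,48.2,128],R1),mm=14)
```

```text
n 11 row [-0.0013, 0.0003, 0.0127, -0.01, 0.01, 0.18]
n 2 row [-0.0, 0.0, 0.011, 0.0, 0.0, 0.0]
```

Request:
drive_tool(
  deltas=[-0.0013, 0.0003, 0.0127, 0, 0, 0.18, 0.4, -0.0013, 0.0003, 0.0127, 0, 0, 0.18, 0.4, -0.0013, 0.0003, 0.0127, 0, 0, 0.18, 0.4, -0.0013, 0.0003, 0.0127, 0, 0, 0.18, 0.4, -0.0013, 0.0003, 0.0127, 0, 0, 0.18, 0.4],
)

```text
clock: 59.2
tcp_pos: [674.4, 47.4, 205.9]
eef_rot: [0.0, 0.026, 1.0, -0.001]
contact_force: [0.0, 0.3, 0.9]
width: 0.399
gripper_force: 0.0
```

Request:
drive_tool(
  deltas=[-0.0013, 0.0003, 0.0127, 0, 0, 0.18, 0.4, -0.0013, 0.0003, 0.0127, 0, 0, 0.18, 0.4, -0.0013, 0.0003, 0.0127, 0, 0, 0.18, 0.4, -0.0013, 0.0003, 0.0127, 0, 0, 0.18, 0.4, 0, 0, 0, 0, 0, 0, 0.4],
)

```text
clock: 59.62
tcp_pos: [678.7, 48.0, 153.7]
eef_rot: [-0.001, 0.032, 0.999, -0.001]
contact_force: [-0.5, -1.0, -0.4]
width: 0.401
gripper_force: 0.0
```

Run:
```python
from plan import *
st(); R1=pose(175.8,90); go(([683,48.2,128],R1),mm=12)
im,K,Rc,p,f=cam("wrist");g=im.max(2)
for d in(26,20,-26):
    u=proj([683-d*np.cos(np.radians(4.2)),48.2+d*np.sin(np.radians(4.2)),136],K,Rc,p);x,y=np.int32(u);print(d,u.round(),g[y,x-60:x+61:5] if y<420 else "")
```

```text
t 59.62 tcp [678.7  48.  153.7] gp [678.8  48.  172.7] x [-1.    0.06  0.  ] z [-0. -0. -1.] F [-0.5 -1.  -0.4] w 0.401 gf 0 q [ 0.32  1.04 -1.04  1.42  0.93  1.21  0.67]
n 4 row [-0.0011, 0.0001, 0.0112, -0.03, -0.04, 0.13]
26 [278. 219.] [158 137 135 134   4   3  10   8   7  23   1  11  89  17   6   3  24  19
  21  13   6  74 121 119 148]
20 [278. 231.] [110 140 139  26  23  27  23  27  29  21   9  11  89  12   1   0  21  21
  22  17  14  23  73 124 118]
-26 [277. 315.] [  8   4   5   8  61 158 156 171 174 180  30  18  18   9   9 172 176 172
 177 177 168   5   9  11  11]
```

Request:
drive_tool(
  deltas=[-0.0011, 0, 0.0112, 0, 0, 0.13, 0.4, -0.0011, 0, 0.0112, 0, 0, 0.13, 0.4, -0.0011, 0, 0.0112, 0, 0, 0.13, 0.4, -0.0011, 0, 0.0105, 0, 0, 0.13, 0.4, 0, 0, 0, 0, 0, 0, 0.4],
)

```text
clock: 60.08
tcp_pos: [683.2, 47.5, 110.0]
eef_rot: [-0.001, 0.037, 0.999, -0.001]
contact_force: [-0.6, -0.5, 0.2]
width: 0.401
gripper_force: 0.0
```

Request:
drive_tool(
  deltas=[0, 0, 0, 0, 0, 0, 0, 0, 0, 0, 0, 0, 0, 0, 0, 0, 0, 0, 0, 0, 0, 0, 0, 0, 0, 0, 0, 0, 0, 0, 0, 0, 0, 0, 0],
)

```text
clock: 60.5
tcp_pos: [684.4, 48.2, 113.3]
eef_rot: [0.001, 0.037, 0.999, -0.0]
contact_force: [-0.7, -1.1, -0.7]
width: 0.151
gripper_force: 59.6
```

Run:
```python
from plan import *
st(); o=robot.observe(); print(o["ft_torque"].round(2),"yaw x",np.degrees(np.arctan2(*q2R(o["eef_rot"])[[1,0],0])).round(1))
```

```text
t 60.50 tcp [684.4  48.2 113.3] gp [684.4  48.2 132.3] x [-1.    0.07 -0.  ] z [ 0. -0. -1.] F [-0.7 -1.1 -0.7] w 0.151 gf 60 q [ 0.31  1.09 -1.02  1.43  0.97  1.16  0.64]
[-0.09  0.1   0.02] yaw x 175.8
```

Request:
drive_tool(
  deltas=[0, 0, 0, 0, 0, 5, 0, 0, 0, 0, 0, 0, 5, 0, 0, 0, 0, 0, 0, 5, 0, 0, 0, 0, 0, 0, 5, 0, 0, 0, 0, 0, 0, 4, 0],
)

```text
clock: 60.92
tcp_pos: [684.3, 47.8, 113.3]
eef_rot: [0.001, 0.246, 0.969, -0.001]
contact_force: [-0.8, -1.9, -0.4]
width: 0.15
gripper_force: 59.7
```

```bash
cat >> plan.py <<'E'
def yaw():
    st(); o=robot.observe(); print(o["ft_torque"].round(2),"yaw x",np.degrees(np.arctan2(*q2R(o["eef_rot"])[[1,0],0])).round(1))
E
python3 -c "
from plan import *
yaw()"
```

```text
t 60.92 tcp [684.3  47.8 113.3] gp [684.3  47.9 132.3] x [-0.88  0.48 -0.  ] z [ 0. -0. -1.] F [-0.8 -1.9 -0.4] w 0.150 gf 60 q [ 0.29  1.07 -0.94  1.44  0.91  1.11  0.26]
[-0.3   0.09  0.08] yaw x 151.6
```

Request:
drive_tool(
  deltas=[0, 0, 0, 0, 0, 5, 0, 0, 0, 0, 0, 0, 5, 0, 0, 0, 0, 0, 0, 5, 0, 0, 0, 0, 0, 0, 5, 0, 0, 0, 0, 0, 0, 4, 0],
)

```text
clock: 61.33
tcp_pos: [684.1, 47.5, 113.3]
eef_rot: [0.001, 0.442, 0.897, -0.001]
contact_force: [-1.1, -1.6, -0.5]
width: 0.154
gripper_force: 59.8
```

Request:
drive_tool(
  deltas=[0, 0, 0, 0, 0, 5, 0, 0, 0, 0, 0, 0, 5, 0, 0, 0, 0, 0, 0, 5, 0, 0, 0, 0, 0, 0, 5, 0, 0, 0, 0, 0, 0, 4, 0],
)

```text
clock: 61.75
tcp_pos: [683.8, 47.3, 113.3]
eef_rot: [0.001, 0.619, 0.786, -0.001]
contact_force: [-2.0, -2.9, 0.3]
width: 0.149
gripper_force: 59.9
```

Request:
drive_tool(
  deltas=[0, 0, 0, 0, 0, 0, 0, 0, 0, 0, 0, 0, 0, 0],
)

```text
clock: 61.92
tcp_pos: [683.8, 47.3, 113.3]
eef_rot: [0.001, 0.616, 0.788, -0.001]
contact_force: [-2.8, -4.3, 1.3]
width: 0.15
gripper_force: 60.1
```

```bash
python3 -c "
from plan import *
yaw()"
```

```text
t 61.92 tcp [683.8  47.3 113.3] gp [683.8  47.4 132.3] x [-0.24  0.97 -0.  ] z [ 0. -0. -1.] F [-2.8 -4.3  1.3] w 0.150 gf 60 q [ 0.23  1.01 -0.77  1.44  0.77  1.01 -0.49]
[-0.79  0.63 -0.05] yaw x 103.9
```

Request:
drive_tool(
  deltas=[0, 0, 0, 0, 0, 0, 0.3, 0, 0, 0, 0, 0, 0, 0.4, 0, 0, 0, 0, 0, 0, 0.4, 0, 0, 0, 0, 0, 0, 0.4],
)

```text
clock: 62.25
tcp_pos: [684.9, 49.5, 113.6]
eef_rot: [0.001, 0.617, 0.787, 0.001]
contact_force: [0.3, 0.5, 0.4]
width: 0.404
gripper_force: 0.0
```

Request:
drive_tool(
  deltas=[0, 0, -0.015, 0, 0, 0, 0.4, 0, 0, -0.025, 0, 0, 0, 0.4, 0, 0, -0.03, 0, 0, 0, 0.4, 0, 0, -0.03, 0, 0, 0, 0.4, 0, 0, -0.03, 0, 0, 0, 0.4],
)

```text
clock: 62.67
tcp_pos: [684.2, 49.2, 245.9]
eef_rot: [0.001, 0.617, 0.787, 0.001]
contact_force: [0.5, 0.0, 0.3]
width: 0.397
gripper_force: 0.0
```

Request:
drive_tool(
  deltas=[0, 0, -0.03, 0, 0, 0, 0.4, 0, 0, -0.03, 0, 0, 0, 0.4, 0, 0, 0, 0, 0, 0, 0.4],
)

```text
clock: 62.92
tcp_pos: [686.9, 51.1, 311.9]
eef_rot: [0.004, 0.617, 0.787, 0.006]
contact_force: [0.5, 1.0, 1.4]
width: 0.401
gripper_force: 0.0
```

Run:
```python
from plan import *
import pickle
st()
w=cam("wrist")[:4];s=cam("scene")[:4]; r=dial(*w,c=(683,48)); g=r.max(2).astype(int)
# bright stripe enclosed in the dark dial: candidate small bright blobs inside radius 34 mm*...
yy,xx=np.mgrid[:200,:200]; m=((g>90)&((yy-100)**2+(xx-100)**2<50**2)).astype(np.uint8)
n,l,st_,c=cv2.connectedComponentsWithStats(m)
for i in range(1,n):
    if st_[i,4]>60:
        ys,xs=np.nonzero(l==i); f=cv2.fitLine(np.c_[xs,ys].astype(np.float32),cv2.DIST_HUBER,0,.01,.01).ravel()
        print("blob",st_[i].tolist(),"centre world",(733-c[i][1]*.5).round(1),(98-c[i][0]*.5).round(1),"yaw of centre from axis",np.degrees(np.arctan2(100-c[i][0],100-c[i][1])).round(1),"line yaw",np.degrees(np.arctan2(-f[0],-f[1])).round(1))
# compare scene with the picture taken when the 3 cups had just been loaded, at the cups/bystanders
o=pickle.load(open("d7.pkl","rb"))["scene"][0]
d=cv2.absdiff(s[0],o).max(2)
for nm,b in(("rack",(300,235,412,318)),("bottle",(392,230,420,275)),("pink",(292,305,330,348)),("greens",(325,208,400,248)),("brush",(236,178,290,205)),("trays",(122,175,165,230))): print(nm,(d[b[1]:b[3],b[0]:b[2]]>40).mean().round(3))
o=pickle.load(open("d9.pkl","rb"))["scene"][0]; d=cv2.absdiff(s[0],o).max(2); print("hook+pail since release",(d[150:235,165:225]>40).mean().round(3)); pickle.dump(s,open("d11.pkl","wb"))
```

```text
t 62.92 tcp [686.9  51.1 311.9] gp [686.6  51.  330.9] x [-0.24  0.97  0.  ] z [ 0.01  0.   -1.  ] F [0.5 1.  1.4] w 0.401 gf 0 q [ 0.24  0.81 -0.87  1.23  0.61  1.34 -0.35]
blob [102, 51, 41, 25, 251] centre world 701.6 35.0 yaw of centre from axis -34.9 line yaw -124.9
blob [51, 101, 36, 14, 215] centre world 679.2 63.6 yaw of centre from axis 103.7 line yaw -76.3
blob [121, 103, 29, 43, 282] centre world 672.1 28.3 yaw of centre from axis -118.9 line yaw -28.8
rack 0.065
bottle 0.0
pink 0.0
greens 0.042
brush 0.521
trays 0.0
hook+pail since release 0.047
```

Run:
```python
from plan import *
import pickle
D0=pickle.load(open("d0.pkl","rb"));s=pickle.load(open("d11.pkl","rb"));t=cam("top")[:4];s2=cam("scene")[:4]
d=cv2.absdiff(s2[0],D0["scene"][0]).max(2)
for nm,b in(("bottle",(392,230,420,275)),("pink",(292,305,330,348)),("greens",(325,208,400,248)),("brush",(236,178,290,205)),("trays",(122,175,165,230))): print(nm,(d[b[1]:b[3],b[0]:b[2]]>40).mean().round(3))
# top view of bystanders: local template shift
for nm,b in(("brush",(310,262,386,288)),("greenR",(222,268,256,294)),("greenL",(178,284,216,314)),("pink",(166,143,204,174)),("bottle",(140,260,176,290)),("trays",(368,138,446,206))):
    T=D0["top"][0][b[1]:b[3],b[0]:b[2]]; r=cv2.matchTemplate(t[0][b[1]-10:b[3]+10,b[0]-10:b[2]+10],T,cv2.TM_CCOEFF_NORMED);_,v,_,l=cv2.minMaxLoc(r);print(nm,"shift px",l[0]-10,l[1]-10,round(v,2))
for i in PEG:
    q=PEG[i]+[0,0,80]; u=np.int32(proj(q,*s2[1:])); m=flood(s2[0],tuple(u.tolist()),16); print("cup on peg",i,"area",m.sum()//255,"top centre@92",onz(cen(m),92,*s2[1:]).round(1),PEG[i][:2])
    u=np.int32(proj(q,*t[1:])); m=flood(t[0],tuple(u.tolist()),9); r=rect_on(m,92,*t[1:]) if m.sum() else 0; print("   top cam",m.sum()//255,r)
# pail stillness: two scene frames
print("pail motion",(cv2.absdiff(s2[0],s[0]).max(2)[150:235,165:225]>30).sum())
```

```text
bottle 0.037
pink 0.0
greens 0.092
brush 0.269
trays 0.0
brush shift px -10 -10 0.17
greenR shift px 0 0 0.93
greenL shift px 0 0 1.0
pink shift px 0 0 1.0
bottle shift px 0 0 1.0
trays shift px 0 0 0.93
cup on peg 2 area 267 top centre@92 [481.5 425.9  92. ] [481.5 423.5]
   top cam 297 (array([483.8805542 , 425.21456909]), 55.49641799926758, 54.71500015258789, -30.99245834350586)
cup on peg 1 area 236 top centre@92 [522.1 323.2  92. ] [522.5 322. ]
   top cam 293 (array([525.16278076, 323.99453735]), 57.80290222167969, 55.43777847290039, 36.37254333496094)
cup on peg 0 area 240 top centre@92 [564.  218.3  92. ] [565. 220.]
   top cam 284 (array([565.3336792 , 218.94682312]), 55.27649688720703, 53.84590148925781, -53.73503494262695)
pail motion 13
```

```bash
python3 -c "
from workcell import robot
print(robot.job_done())"
```

```text
the job is handed in; nothing more can be done
None
```

I handed the job in at about 63 s: all three steel cups are mouth down on their own pegs, the pail hangs by its bail on both prongs of the hook, and the dial, turned last, reads three clicks clockwise (about 72°). The hand-in returned no verdict, the pail's seat was measured just after release, and the brush was hidden in the last overhead check, though it was in place in the earlier pictures.

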